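# Charge the jade polishing tumbler

### The job

Load the tumbler for a polishing run: turn the clamp knob to free the cover, slide the cover fully open, and with the scoop transfer every piece of jade from the tray into the tub (fingers only for a piece that has fallen outside the tray). Finish with the scoop lying flat on the floor of the empty tray and the cover slid fully shut, then turn the clamp fully tight and, last of all, push the green start plunger all the way down. Leave the other things on the bench where they are.

Things in the scene. Friction and masses are not known exactly. Their poses are not given: they have to be found in the camera images.
- tumbler: fixed blue tumbler, 340 mm wide (y), 172 deep (x), rails' tops 156 mm high. Origin under its middle at bench height; x away from the robot, y left, z up. Right half: open tub; left half: motor housing. Clamp bracket x -102 to -50, y +-18, top z 172. Grey control box in front of the housing, x -149 to -87, y 40 to 145, top z 88, with a timer dial (x -118, y 58)
- scoop_grip (a point): middle of the scoop's wooden handle, at x -108, y 0, z 66 mm of the scoop, axes as the scoop's. The handle is 20 mm thick (y), 22 mm high, 100 mm long and slopes up backwards at 0.22 rad, from (-59, 0, 55) to (-157, 0, 77); with the bowl in the tray it passes clear over the near wall. Grip it across y, with any tilt about y
- tub_floor (a point): middle of the orange-lined tub's inner floor, 63 mm above the bench, axes as the tumbler's. Inside the tub is 154 mm (x) by 144 mm (y), 79 mm deep to its own edge, 93 mm to the tops of the rails that run along y at its front and back edges
- cover (a joint): sliding cover, a clear plate with a metal frame: 0 = fully shut over the tub, 0.160 = fully open (slid along the tumbler's +y, over the motor housing), m. It stays where it is left; about 7 N of friction when the clamp is free, held fast (over 20 N) when the clamp is tight
- cover_grip (a point): grip point of the cover's handle, a black upright fin 64 mm long (tumbler x), 14 mm thick (tumbler y), whose top is 10 mm above this point and whose foot on the cover is 22 mm below it; moves with the cover
- clamp (a joint): quarter-turn clamp knob on the bracket: 0 = fully tight, growing anticlockwise seen from above to 1.571 = fully free, rad. Its screw presses a shoe on the cover's edge below about 0.5 rad and is clear of it above; it turns stiffly (0.15 N m) and stays where it is left
- clamp_grip (a point): on the knob's axis, at the middle height of its black wing grip: 56 mm long, 14 mm thick, 26 mm high (10 mm above this point); its round hub, 34 mm across, begins 14 mm below. Its x axis runs along the wing, its z axis up; the wing lies along the tumbler's x when tight and along its y when free
- start (a joint): green sprung start plunger on the control box: 0 = out, 0.010 = pushed fully home, m; 8 N at the end of the stroke, it springs back
- start_top (a point): middle of the top of the start plunger, 32 mm across; moves down with it; pushed along -z
- tray: white enamel tray, blue rim, fixed to the bench, 238 mm long (x), 100 wide (y), rim 40 mm high, walls and floor 4 mm: inside 230 by 92, floor at z 4. Origin under its middle at bench height; x along its length, away from the robot. The jade starts in its far (+x) half; the near half is free, so the scoop can be set down there and pushed along +x to the far wall
- scoop: steel hand scoop, 0.22 kg, lying on its flat bottom on the bench. Origin under the middle of its bowl; x points to the lip, z up. Bowl 90 mm long (x -45 to +45), 64 wide outside, 60 inside; floor 3 mm, thinning over the last 23 mm to a 0.8 mm lip; back wall 34 mm high; side walls 34 high at the back, falling to 10 at x 30
- jade1: rough lump of green jade, faceted, about 21 x 19 x 17 mm, 14 g, lying in the tray at the start; origin at its middle, axes arbitrary. Any of jade1 to jade8 may be absent
- jade2: rough lump of green jade, faceted, about 21 x 19 x 17 mm, 14 g, lying in the tray at the start; origin at its middle, axes arbitrary. Any of jade1 to jade8 may be absent
- jade3: rough lump of green jade, faceted, about 21 x 19 x 17 mm, 14 g, lying in the tray at the start; origin at its middle, axes arbitrary. Any of jade1 to jade8 may be absent
- jade4: rough lump of green jade, faceted, about 21 x 19 x 17 mm, 14 g, lying in the tray at the start; origin at its middle, axes arbitrary. Any of jade1 to jade8 may be absent
- jade5: rough lump of green jade, faceted, about 21 x 19 x 17 mm, 14 g, lying in the tray at the start; origin at its middle, axes arbitrary. Any of jade1 to jade8 may be absent
- jade6: rough lump of green jade, faceted, about 21 x 19 x 17 mm, 14 g, lying in the tray at the start; origin at its middle, axes arbitrary. Any of jade1 to jade8 may be absent
- jade7: rough lump of green jade, faceted, about 21 x 19 x 17 mm, 14 g, lying in the tray at the start; origin at its middle, axes arbitrary. Any of jade1 to jade8 may be absent
- jade8: rough lump of green jade, faceted, about 21 x 19 x 17 mm, 14 g, lying in the tray at the start; origin at its middle, axes arbitrary. Any of jade1 to jade8 may be absent
- hammer: bystander, to be left alone: hammer lying on the green mat; origin at its underside
- saucer_a: bystander, to be left alone: white saucer, 90 mm across, 16 mm high, before the tub; origin at its underside
- saucer_b: bystander, to be left alone: small blue bowl, 80 mm across, 30 mm high; origin at its underside
- jar: bystander, to be left alone: small amber jar with a black cap, 52 mm across, 65 mm high; origin at its underside
- block: bystander, to be left alone: dark wooden block, 70 x 50 x 30 mm; origin at its underside

How it is judged:
On the way, in this order (a step that is already met when the one before it is completed fails the run):
1. the clamp knob is turned free (value of joint clamp above 1.2 rad), for 0.1 s.
2. the cover is slid fully open (value of joint cover above 0.15 m), for 0.2 s.
3. jade is lifted in the bowl of the scoop (height (world z) of scoop above 0.06 m and ((x of jade1 in the frame of scoop between -0.045 and 0.045 m and y of jade1 in the frame of scoop between -0.031 and 0.031 m and z of jade1 in the frame of scoop between 0 and 0.04 m) or (x of jade2 in the frame of scoop between -0.045 and 0.045 m and y of jade2 in the frame of scoop between -0.031 and 0.031 m and z of jade2 in the frame of scoop between 0 and 0.04 m) or (x of jade3 in the frame of scoop between -0.045 and 0.045 m and y of jade3 in the frame of scoop between -0.031 and 0.031 m and z of jade3 in the frame of scoop between 0 and 0.04 m) or (x of jade4 in the frame of scoop between -0.045 and 0.045 m and y of jade4 in the frame of scoop between -0.031 and 0.031 m and z of jade4 in the frame of scoop between 0 and 0.04 m) or (x of jade5 in the frame of scoop between -0.045 and 0.045 m and y of jade5 in the frame of scoop between -0.031 and 0.031 m and z of jade5 in the frame of scoop between 0 and 0.04 m) or (x of jade6 in the frame of scoop between -0.045 and 0.045 m and y of jade6 in the frame of scoop between -0.031 and 0.031 m and z of jade6 in the frame of scoop between 0 and 0.04 m) or (x of jade7 in the frame of scoop between -0.045 and 0.045 m and y of jade7 in the frame of scoop between -0.031 and 0.031 m and z of jade7 in the frame of scoop between 0 and 0.04 m) or (x of jade8 in the frame of scoop between -0.045 and 0.045 m and y of jade8 in the frame of scoop between -0.031 and 0.031 m and z of jade8 in the frame of scoop between 0 and 0.04 m))), for 0.2 s.
4. every piece of jade is in the tub (x of jade1 in the frame of tub_floor between -0.078 and 0.078 m and y of jade1 in the frame of tub_floor between -0.073 and 0.073 m and z of jade1 in the frame of tub_floor between -0.005 and 0.075 m and x of jade2 in the frame of tub_floor between -0.078 and 0.078 m and y of jade2 in the frame of tub_floor between -0.073 and 0.073 m and z of jade2 in the frame of tub_floor between -0.005 and 0.075 m and x of jade3 in the frame of tub_floor between -0.078 and 0.078 m and y of jade3 in the frame of tub_floor between -0.073 and 0.073 m and z of jade3 in the frame of tub_floor between -0.005 and 0.075 m and x of jade4 in the frame of tub_floor between -0.078 and 0.078 m and y of jade4 in the frame of tub_floor between -0.073 and 0.073 m and z of jade4 in the frame of tub_floor between -0.005 and 0.075 m and x of jade5 in the frame of tub_floor between -0.078 and 0.078 m and y of jade5 in the frame of tub_floor between -0.073 and 0.073 m and z of jade5 in the frame of tub_floor between -0.005 and 0.075 m and x of jade6 in the frame of tub_floor between -0.078 and 0.078 m and y of jade6 in the frame of tub_floor between -0.073 and 0.073 m and z of jade6 in the frame of tub_floor between -0.005 and 0.075 m and x of jade7 in the frame of tub_floor between -0.078 and 0.078 m and y of jade7 in the frame of tub_floor between -0.073 and 0.073 m and z of jade7 in the frame of tub_floor between -0.005 and 0.075 m and x of jade8 in the frame of tub_floor between -0.078 and 0.078 m and y of jade8 in the frame of tub_floor between -0.073 and 0.073 m and z of jade8 in the frame of tub_floor between -0.005 and 0.075 m), for 0.2 s.
5. the cover is slid fully shut (value of joint cover below 0.008 m), for 0.2 s.
6. the clamp knob is turned tight (value of joint clamp below 0.2 rad), for 0.2 s.
7. the start plunger is pushed fully home (value of joint start above 0.0085 m), for 0.05 s.
At the end, for the whole second after the job is handed in: every piece of jade present lies in the tub; the cover is shut (within 8 mm), the clamp tight (within 0.2 rad) and the plunger back out; the scoop lies at rest flat on the floor of the tray (tilted less than 0.08 rad, within 8 mm of the floor) (all of step 4 and value of joint cover below 0.008 m and value of joint clamp below 0.2 rad and value of joint start below 0.003 m and x of scoop in the frame of tray between -0.09 and 0.09 m and y of scoop in the frame of tray between -0.02 and 0.02 m and z of scoop in the frame of tray between 0 and 0.012 m and angle between scoop's own z axis and vertical below 0.08 rad and linear speed of scoop below 0.02 m/s); the robot touches nothing.
It fails at once if fingers touch jade that is in the tray ((contact force between the fingers and jade1 above 0.5 N and x of jade1 in the frame of tray between -0.115 and 0.115 m and y of jade1 in the frame of tray between -0.046 and 0.046 m and z of jade1 in the frame of tray between -0.01 and 0.038 m) or (contact force between the fingers and jade2 above 0.5 N and x of jade2 in the frame of tray between -0.115 and 0.115 m and y of jade2 in the frame of tray between -0.046 and 0.046 m and z of jade2 in the frame of tray between -0.01 and 0.038 m) or (contact force between the fingers and jade3 above 0.5 N and x of jade3 in the frame of tray between -0.115 and 0.115 m and y of jade3 in the frame of tray between -0.046 and 0.046 m and z of jade3 in the frame of tray between -0.01 and 0.038 m) or (contact force between the fingers and jade4 above 0.5 N and x of jade4 in the frame of tray between -0.115 and 0.115 m and y of jade4 in the frame of tray between -0.046 and 0.046 m and z of jade4 in the frame of tray between -0.01 and 0.038 m) or (contact force between the fingers and jade5 above 0.5 N and x of jade5 in the frame of tray between -0.115 and 0.115 m and y of jade5 in the frame of tray between -0.046 and 0.046 m and z of jade5 in the frame of tray between -0.01 and 0.038 m) or (contact force between the fingers and jade6 above 0.5 N and x of jade6 in the frame of tray between -0.115 and 0.115 m and y of jade6 in the frame of tray between -0.046 and 0.046 m and z of jade6 in the frame of tray between -0.01 and 0.038 m) or (contact force between the fingers and jade7 above 0.5 N and x of jade7 in the frame of tray between -0.115 and 0.115 m and y of jade7 in the frame of tray between -0.046 and 0.046 m and z of jade7 in the frame of tray between -0.01 and 0.038 m) or (contact force between the fingers and jade8 above 0.5 N and x of jade8 in the frame of tray between -0.115 and 0.115 m and y of jade8 in the frame of tray between -0.046 and 0.046 m and z of jade8 in the frame of tray between -0.01 and 0.038 m)).
It fails at once if something else on the bench (hammer, dishes, jar, block) is moved more than 4 cm (distance of any of hammer, saucer_a, saucer_b, jar, block from where it was at the start of the episode above 0.04 m).
Of jade1, jade2, jade3, jade4, jade5, jade6, jade7, jade8 only 4 to 8 are there at a start; the rules pass over those that are not, and their reading is None.
At some moment in a run one of jade1, jade2, jade3, jade4, jade5, jade6, jade7, jade8, scoop may be knocked a few centimetres aside while the robot is not near it.
It also fails if it takes over 210 s, if anything falls off the work surface, if the arm or the gripper's body presses on something with over 40 N, if the wrist force passes 120 N, or if a joint passes its speed limit or range.

### The arm

A 7-joint arm with a two-finger parallel gripper is mounted at the origin on the work surface. World frame = base frame: x ahead of the robot, y to its left, z up, the work surface at z = 0. Lengths are in m, angles in rad, forces in N, time in s.
With the tool pointing down it reaches from about 0.4 to 0.925 m from the base axis. Payload 5.6 kg.
Tool frame: the origin (TCP) lies at the very end of the fingers, on their centre line; the grasp point (between the pads) lies 19 mm behind it; z points along the fingers, y is the line along which they close (so a half turn about z gives the same grasp; the last joint's range is limited). The gripper opens to 85 mm and grips with 20 to 120 N. Pads are 22 mm wide; open, the fingers measure 114 mm over their backs; the gripper's body (76 mm by 85 mm) begins 54 mm behind the grasp point. The pads swing forward as they close: fully open they stand 13 mm farther back than shut.
Start: joints at [1.168, 0.468, -0.012, 1.603, 0.006, 1.071, -0.056], TCP at [0.229, -0.608, 0.208] pointing down, gripper open.
Joint ranges: [-2.53, 2.53], [-0.31, 2.02], [-1.57, 1.55], [0.28, 2.44], [-1.29, 4.43], [0.15, 1.84], [-2.92, 2.92]. Speed limits (rad/s): [2.57, 2.57, 3.14, 3.14, 3.14, 3.14, 3.14].

### API

Orientations are given as a unit quaternion [x, y, z, w].
In Python, from workcell import get_state, capture, finish_job, recognise gives the robot as it stands.
- The arm moves only by the tool step_arm, never from a script. Its argument "commands" is a list of rows, each an object with "linear": the shift along the tool's x, y, z in m, a list of three; "angular": the turn, a rotation vector about the tool's x, y, z in rad, a list of three; "hand": the opening, from 0 (shut) to 1 (fully open). In form: [{"linear": [dx, dy, dz], "angular": [rx, ry, rz], "hand": hand}, ...]. A call has 1 to 20 rows; each row shifts and turns the commanded pose from where the row before left it, along the tool's axes as they then stand; what a row does not reach is not made up. A row lasts 1/10 s, in which the tool goes at most 50 mm and 8.59 degrees, less where a joint would pass 70% of its speed; a pose out of reach is approached as far as the arm can. A call is refused whole if a number of a shift passes 0.05 or a number of a turn 0.15, either way. A call with a gripper value outside its range is refused whole. The fingers move at their own pace and stop on an object; "force" is the grip in N (left out, the last holds). Time passes only in rows, so rows that do not move let the fingers close. It gives the time, the measured TCP pose, the force, the opening and the grip force at its end, in the units of the state.
- get_state(): the state, without advancing time (a new reading comes with each control period).
- capture(name): name is "side" or "top" or "wrist"; returns a dict with "img" (420x560x3 uint8, red, green, blue), "fx", "fy", "cx", "cy" (pixels), "world_to_cam" (4x4, takes a point from world to camera coordinates). Camera axes: x right, y down, z forward; pixel columns grow to the right and rows downward; lengths in m; the calibration is good to about 2 mm. The wrist camera is an equidistant fisheye: a pixel r from the principal point sees the ray r / f radians off the axis. A picture is of the moment at which its call begins. There is no depth.
- finish_job(): hands the job in; it is judged then, once.
Trained networks look in the newest picture that a camera, given by its name, has taken for a name from the list of things; names that differ only in an ending like _2 or _b are one class to them, and where a whole thing is asked for, a point or a joint stands for the part that bears it (a point fixed in the world has none). Each returns a list of dicts, best first, with "score" (0 to 1); they miss things now and then, are a little off and sometimes report something else, mostly with a low value. They report only what shows in the picture. A call takes as long as a camera call.
- recognise(camera, label): "xyz" ([x, y, z] in m, in the coordinates of the camera as it stood for that picture, good to about 4 mm: the middle of the surface that is visible of it).
The state is a dict: "t": time; "q": joint angles; "dq": joint speeds; "effort": joint torques, N m; "tcp_pos": TCP position; "tool_rot": TCP orientation; "force": force on the tool from outside, world axes, zero at the start; "wrist_torque": the same for the moment, N m; "opening": finger opening in m; "finger_force": force on a finger pad.
Only numpy, scipy, OpenCV 4.12 (cv2) and the standard library are available. Lean on these libraries where they do the work, as an engineer would, in place of code of your own. Each camera call takes 0.05 s, during which the arm holds its last target. There are 200 camera calls.

## Working session

There is one attempt and no reset: what is moved stays moved. The work goes in short steps, Python scripts to look and compute and a tool call to move; the robot and the scene stay as the last step left them, time stands still between calls to the robot, and variables do not carry over. Pictures are saved under pics/ and viewed, at most 14 in all, crops included, and the job is handed in when it is done.

Besides the shell and the picture viewer there is one more tool, called after "Emit:" in YAML: its name, and indented under it one key for each argument. step_arm: Moves the arm, as the interface text tells. Its arguments: {"type":"object","properties":{"commands":{"type":"array","items":{"type":"object","properties":{"linear":{"type":"array","items":{"type":"number"}},"angular":{"type":"array","items":{"type":"number"}},"hand":{"type":"number"}}}},"force":{"type":"number"}},"required":["commands"]}

```bash
mkdir -p pics; cat > h.py <<'E'
import numpy as np, cv2
from scipy.spatial.transform import Rotation as R
from workcell import get_state, capture, finish_job, recognise
def snap(cam,fn=None):
    c=capture(cam)
    if fn: cv2.imwrite('pics/'+fn+'.png',c['img'][:,:,::-1])
    return c
def world(c,p):
    return (np.linalg.inv(c['world_to_cam'])@np.r_[p,1])[:3]
def proj(c,p):
    q=(c['world_to_cam']@np.r_[p,1])[:3]; return np.array([c['fx']*q[0]/q[2]+c['cx'],c['fy']*q[1]/q[2]+c['cy']])
def ray(c,u,v,z):
    T=np.linalg.inv(c['world_to_cam']); d=T[:3,:3]@np.array([(u-c['cx'])/c['fx'],(v-c['cy'])/c['fy'],1]); o=T[:3,3]
    return o+d*(z-o[2])/d[2]
def st():
    s=get_state(); r=R.from_quat(s['tool_rot'])
    print('t',round(s['t'],2),'tcp',np.round(s['tcp_pos'],4),'F',np.round(s['force'],1),'open',round(s['opening'],4),'ff',s['finger_force'],'q',np.round(s['q'],2)); print(np.round(r.as_matrix(),3)); return s
E
python3 - <<'E'
from h import *
st()
for cam in ['top','side']:
    c=snap(cam,cam+'0')
    print(cam,c['fx'],np.round(c['world_to_cam'],3).tolist())
    for n in ['tumbler','scoop','scoop_grip','cover','cover_grip','clamp_grip','start_top','tray','jade1','hammer','saucer_a','jar','block','tub_floor']:
        try:
            print(n,[(np.round(world(c,d['xyz']),3).tolist(),round(d['score'],2)) for d in recognise(cam,n)[:9]])
        except Exception as e: print(n,e)
E
```

```text
t 0.0 tcp [ 0.2286 -0.6078  0.2075] F [ 1.2  0.3 -0.2] open 0.0855 ff 0.0 q [ 1.17  0.47 -0.01  1.6   0.01  1.07 -0.06]
[[ 0.936  0.352 -0.001]
 [ 0.352 -0.936  0.002]
 [-0.    -0.002 -1.   ]]
top 407.8762454862636 [[0.012, -1.0, -0.012, -0.001], [-0.993, -0.01, -0.116, 0.507], [0.115, 0.013, -0.993, 0.997], [0.0, 0.0, 0.0, 1.0]]
tumbler [([0.578, 0.26, 0.147], 0.62), ([0.677, -0.132, 0.015], 0.46)]
scoop [([0.513, -0.338, 0.003], 0.56)]
scoop_grip [([0.516, -0.342, 0.009], 0.61), ([0.762, 0.013, 0.031], 0.5)]
cover [([0.612, 0.185, 0.151], 0.59), ([0.59, -0.076, 0.018], 0.58), ([0.744, -0.291, 0.064], 0.48)]
cover_grip [([0.607, 0.184, 0.151], 0.82), ([0.571, -0.114, 0.005], 0.24)]
clamp_grip [([0.53, 0.252, 0.203], 0.53), ([0.762, 0.017, 0.031], 0.16)]
start_top [([0.47, 0.362, 0.116], 0.53)]
tray [([0.57, -0.11, 0.003], 0.71)]
jade1 [([0.592, -0.078, 0.014], 0.56), ([0.646, -0.098, 0.019], 0.53), ([0.645, -0.077, 0.015], 0.53), ([0.651, -0.138, 0.013], 0.52), ([0.681, -0.132, 0.017], 0.4)]
hammer [([0.258, 0.358, 0.026], 0.68)]
saucer_a [([0.762, -0.14, 0.013], 0.97), ([0.443, 0.0
[... 411 characters left out ...]
[0.75, -0.276, 0.042], 0.37)]
scoop [([0.51, -0.337, 0.022], 0.94), ([0.577, 0.351, 0.14], 0.38)]
scoop_grip [([0.506, -0.333, 0.026], 0.63)]
cover [([0.611, 0.197, 0.155], 0.92), ([0.503, -0.334, 0.023], 0.41)]
cover_grip [([0.611, 0.199, 0.152], 0.91)]
clamp_grip []
start_top [([0.466, 0.369, 0.114], 0.86), ([0.578, 0.35, 0.139], 0.26)]
tray [([0.56, -0.136, 0.011], 0.64)]
jade1 [([0.746, -0.279, 0.042], 0.64), ([0.578, 0.351, 0.14], 0.57)]
hammer [([0.249, 0.32, 0.024], 0.6)]
saucer_a [([0.761, -0.151, 0.02], 0.92), ([0.443, 0.058, 0.007], 0.71), ([0.61, 0.196, 0.15], 0.58)]
jar [([0.749, -0.277, 0.041], 0.61)]
block [([0.787, 0.023, 0.029], 0.6)]
tub_floor [([0.578, 0.352, 0.135], 0.56)]
```

View pics/top0.png

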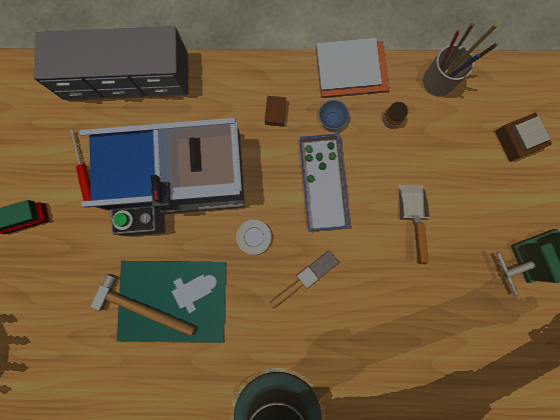

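View pics/side0.png

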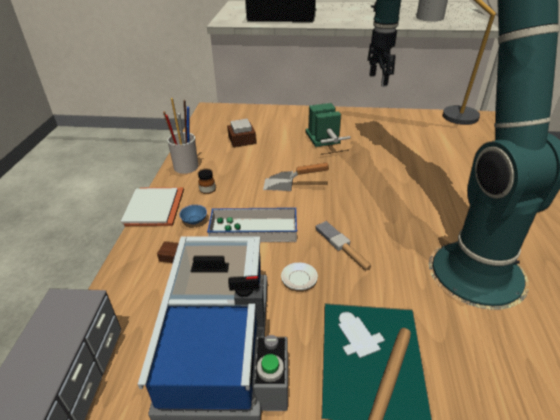

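The top view shows the tumbler at about (85–242, 120–232), with the green plunger at (123,219) and the wing at (158,188). The tray is at (302–348, 136–230) with about 7 green pieces in its far half, and the scoop is at (400–428, 185–262). I'll zoom in on these.

```bash
python3 - <<'E'
import cv2
im=cv2.imread('pics/top0.png')
cv2.imwrite('pics/z1.png',cv2.resize(im[110:242,75:250],None,fx=4.5,fy=4.5,interpolation=cv2.INTER_CUBIC))
cv2.imwrite('pics/z2.png',cv2.resize(im[125:270,290:440],None,fx=4,fy=4,interpolation=cv2.INTER_CUBIC))
E
```

```text
(no output)
```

View pics/z1.png

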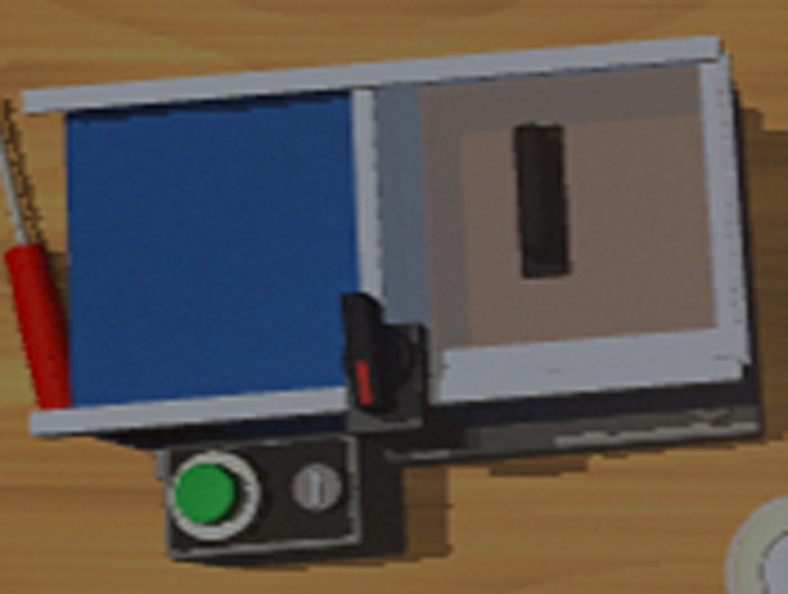

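View pics/z2.png

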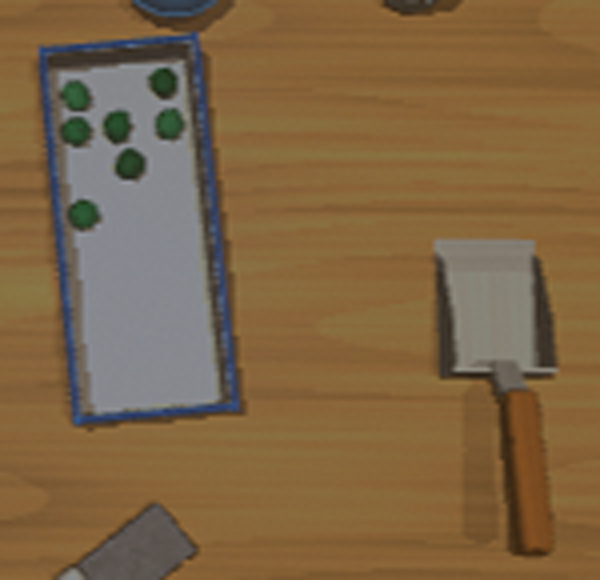

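Zoomed: 7 jade pieces. Rail corners are clear in z1 at (23,92), (719,38) and (30,433); tray corners in z2 at (40,47), (198,36), (241,408) and (75,424); scoop lip corners at (434,240) and (535,240), with the back wall top at (455,372) and (557,372). Next I'll fit the poses.

```bash
cat >> h.py <<'E'
from scipy.optimize import least_squares
def fit(c,pts,px,x0):
    pts=np.array(pts,float)/1000
    def w(p): 
        a=p[2]; M=np.array([[np.cos(a),-np.sin(a),0],[np.sin(a),np.cos(a),0],[0,0,1]]); return pts@M.T+[p[0],p[1],0]
    f=lambda p: np.ravel([proj(c,q)-np.array(u) for q,u in zip(w(p),px)])
    r=least_squares(f,x0); return r.x, np.round(r.fun.reshape(-1,2),1).tolist()
def tow(p,q):
    a=p[2]; return np.array([p[0]+np.cos(a)*q[0]-np.sin(a)*q[1],p[1]+np.sin(a)*q[0]+np.cos(a)*q[1],q[2]])
E
python3 - <<'E'
from h import *
c=snap('top')
z1=lambda u,v:(75+(u+.5)/4.5-.5,110+(v+.5)/4.5-.5); z2=lambda u,v:(290+(u+.5)/4-.5,125+(v+.5)/4-.5)
tm,e=fit(c,[(86,170,156),(86,-170,156),(-86,170,156)],[z1(23,92),z1(719,38),z1(30,433)],[.58,.27,0]); print('tumbler',tm.round(4),e)
tr,e=fit(c,[(119,50,40),(119,-50,40),(-119,-50,40),(-119,50,40)],[z2(40,47),z2(198,36),z2(241,408),z2(75,424)],[.57,-.11,0]); print('tray',tr.round(4),e)
sc,e=fit(c,[(45,32,1),(45,-32,1),(-45,32,34),(-45,-32,34),(-157,0,88)],[z2(434,240),z2(535,240),z2(455,372),z2(557,372),z2(530,553)],[.55,-.33,0]); print('scoop',sc.round(4),e)
np.savez('poses.npz',tm=tm,tr=tr,sc=sc)
for n,q in dict(clamp=(-.085,0,.2),dial=(-.118,.058,.088),tub=(0,-.08,.063)).items(): print(n,tow(tm,q).round(4))
print('grip',tow(sc,(-.108,0,.066)).round(4))
print('plunger',[ray(c,*z1(205,493),z).round(4) for z in (.1,.115)])
print('clampwing top',[ray(c,*z1(362,348),z).round(4) for z in (.2,.21,.22)])
print('coverfin',[ray(c,*z1(541,130),z).round(4) for z in (.17,.18,.19)],ray(c,*z1(545,272),.18))
for n in ['clamp_grip','cover_grip','start_top']: print(n,[(world(c,d['xyz']).round(4),d['score']) for d in recognise('top',n)])
for u in [(75,95),(163,82),(77,131),(118,126),(169,124),(129,163),(83,214)]:
  p=ray(c,*z2(*u),.014); d=p[:2]-tr[:2]; a=tr[2]; print('jade in tray',(np.array([[np.cos(a),np.sin(a)],[-np.sin(a),np.cos(a)]])@d*1000).round(0))
E
```

```text
tumbler [0.5979 0.2723 0.0829] [[1.8, -0.1], [-3.4, 1.0], [1.5, -0.8]]
tray [ 0.5787 -0.1124  0.0997] [[0.2, 0.6], [-0.1, -0.2], [-0.7, 0.0], [0.5, -0.4]]
scoop [ 0.5349 -0.3404 -0.0241] [[0.6, -0.7], [0.1, 0.1], [-1.0, -0.4], [-0.6, 0.5], [0.9, 0.5]]
clamp [0.5132 0.2652 0.2   ]
dial [0.4755 0.3203 0.088 ]
tub [0.6045 0.1926 0.063 ]
grip [ 0.4269 -0.3378  0.066 ]
plunger [array([0.4725, 0.3719, 0.1   ]), array([0.4711, 0.3659, 0.115 ])]
clampwing top [array([0.5329, 0.2615, 0.2   ]), array([0.5312, 0.2583, 0.21  ]), array([0.5295, 0.2551, 0.22  ])]
coverfin [array([0.6477, 0.1875, 0.17  ]), array([0.6448, 0.1852, 0.18  ]), array([0.6418, 0.183 , 0.19  ])] [0.57429947 0.18083819 0.18      ]
clamp_grip [(array([0.5308, 0.2559, 0.2031]), 0.51), (array([0.442 , 0.0628, 0.0081]), 0.44)]
cover_grip [(array([0.6089, 0.184 , 0.1527]), 0.55)]
start_top [(array([0.4649, 0.3603, 0.1138]), 0.55), (array([ 0.5109, -0.342 ,  0.0093]), 0.23)]
jade in tray [94. 29.]
jade in tray [ 98. -29.]
jade in tray [70. 30.]
jade in tray [71.  3.]
jade in tray [ 70. -30.]
jade in tray [46. -1.]
jade in tray [16. 31.]
```

```bash
cat >> h.py <<'E'
def down(yaw,tilt=0):
    # tool x horizontal-ish at yaw; tilt>0: fingers lean forward (tool z gains +x_yaw)
    return R.from_euler('z',yaw)*R.from_euler('y',-tilt)*R.from_matrix(np.diag([1,-1,-1.]))
def rel(pos,Rt=None,frm=None):
    s=get_state(); r=R.from_quat(s['tool_rot']); p=np.array(s['tcp_pos'])
    if frm is not None: p=np.array(frm)
    Rt=Rt or r
    rv=(r.inv()*Rt).as_rotvec(); l=Rt.inv().apply(np.array(pos)-p)
    n1=int(np.ceil(np.abs(rv).max()/.12)); n2=max(1,int(np.ceil(np.linalg.norm(l)/.042)))
    print('rot',rv.round(4),'n',n1,'each',(rv/max(n1,1)).round(4),'| lin(after rot)',l.round(4),'n',n2,'each',(l/n2).round(4))
E
python3 - <<'E'
from h import *
Rt=down(.083)
rel((.42,-.38,.33),Rt)
rel((.50,0,.33),Rt,(.42,-.38,.33))
rel((.531,.257,.32),Rt,(.5,0,.33))
E
```

```text
rot [1.000e-04 1.000e-04 2.767e-01] n 3 each [0.     0.     0.0922] | lin(after rot) [ 0.2095 -0.2118 -0.1215] n 8 each [ 0.0262 -0.0265 -0.0152]
rot [1.000e-04 1.000e-04 2.767e-01] n 3 each [0.     0.     0.0922] | lin(after rot) [ 0.1112 -0.3721  0.    ] n 10 each [ 0.0111 -0.0372  0.    ]
rot [1.000e-04 1.000e-04 2.767e-01] n 3 each [0.     0.     0.0922] | lin(after rot) [ 0.0522 -0.2535  0.01  ] n 7 each [ 0.0075 -0.0362  0.0014]
```

Emit:
step_arm:
  commands:
    - {"angular":[0,0,0.0922],"hand":1}
    - {"angular":[0,0,0.0922],"hand":1}
    - {"angular":[0,0,0.0922],"hand":1}
    - {"linear":[0.026,-0.0265,-0.015],"hand":1}
    - {"linear":[0.026,-0.0265,-0.015],"hand":1}
    - {"linear":[0.026,-0.0265,-0.015],"hand":1}
    - {"linear":[0.026,-0.0265,-0.015],"hand":1}
    - {"linear":[0.026,-0.0265,-0.015],"hand":1}
    - {"linear":[0.026,-0.0265,-0.015],"hand":1}
    - {"linear":[0.026,-0.0265,-0.015],"hand":1}
    - {"linear":[0.026,-0.0265,-0.015],"hand":1}
    - {"linear":[0.011,-0.037,0],"hand":1}
    - {"linear":[0.011,-0.037,0],"hand":1}
    - {"linear":[0.011,-0.037,0],"hand":1}
    - {"linear":[0.011,-0.037,0],"hand":1}
    - {"linear":[0.011,-0.037,0],"hand":1}
    - {"linear":[0.011,-0.037,0],"hand":1}
    - {"linear":[0.011,-0.037,0],"hand":1}
    - {"linear":[0.011,-0.037,0],"hand":1}
    - {"linear":[0.011,-0.037,0],"hand":1}

```text
invalid input at $.commands[0]: expected keys linear, angular, hand
```

Emit:
step_arm:
  commands:
    - {"linear":[0.011,-0.037,0],"hand":1}
    - {"linear":[0.0075,-0.0362,0.001],"hand":1}
    - {"linear":[0.0075,-0.0362,0.001],"hand":1}
    - {"linear":[0.0075,-0.0362,0.001],"hand":1}
    - {"linear":[0.0075,-0.0362,0.001],"hand":1}
    - {"linear":[0.0075,-0.0362,0.001],"hand":1}
    - {"linear":[0.0075,-0.0362,0.001],"hand":1}
    - {"linear":[0.0075,-0.0362,0.001],"hand":1}
    - {"hand":1}
    - {"hand":1}

```text
invalid input at $.commands[0]: expected keys linear, angular, hand
```

```bash
python3 - <<'E'
from h import *
st()
c=snap('wrist','w1'); print(c['fx'],c['cx'],c['cy'],np.linalg.inv(c['world_to_cam']).round(3).tolist())
for n in ['clamp_grip','cover_grip','start_top','tumbler']: print(n,[(world(c,d['xyz']).round(4),d['score']) for d in recognise('wrist',n)])
E
```

```text
t 1.7 tcp [ 0.2288 -0.6084  0.2085] F [ 0.7  0.7 -0. ] open 0.0856 ff 0.0 q [ 1.17  0.47 -0.01  1.6   0.01  1.07 -0.06]
[[ 0.936  0.352 -0.   ]
 [ 0.352 -0.936 -0.   ]
 [-0.     0.    -1.   ]]
325.19226210127806 281.18166999294215 211.78431089008777 [[0.352, -0.893, -0.282, 0.3], [-0.936, -0.335, -0.107, -0.581], [0.001, 0.301, -0.954, 0.374], [0.0, 0.0, 0.0, 1.0]]
clamp_grip []
cover_grip []
start_top []
tumbler []
```

View pics/w1.png

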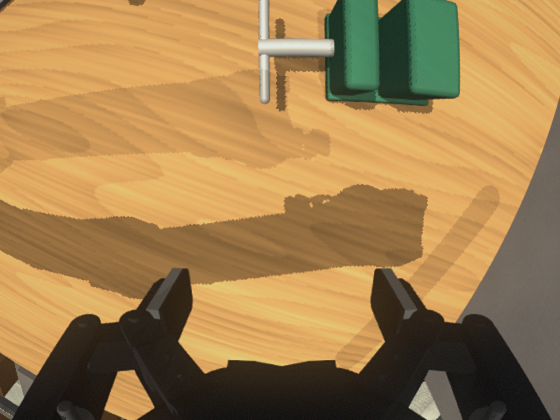

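The arm has not moved, since every row needs all three keys. The wrist view shows only the green vise at (390,50) and the fingers at the bottom.

Emit:
step_arm:
  commands:
    - {"linear":[0,0,0],"angular":[0,0,0.0922],"hand":1}
    - {"linear":[0,0,0],"angular":[0,0,0.0922],"hand":1}
    - {"linear":[0,0,0],"angular":[0,0,0.0922],"hand":1}
    - {"linear":[0.026,-0.0265,-0.015],"angular":[0,0,0],"hand":1}
    - {"linear":[0.026,-0.0265,-0.015],"angular":[0,0,0],"hand":1}
    - {"linear":[0.026,-0.0265,-0.015],"angular":[0,0,0],"hand":1}
    - {"linear":[0.026,-0.0265,-0.015],"angular":[0,0,0],"hand":1}
    - {"linear":[0.026,-0.0265,-0.015],"angular":[0,0,0],"hand":1}
    - {"linear":[0.026,-0.0265,-0.015],"angular":[0,0,0],"hand":1}
    - {"linear":[0.026,-0.0265,-0.015],"angular":[0,0,0],"hand":1}
    - {"linear":[0.026,-0.0265,-0.015],"angular":[0,0,0],"hand":1}
    - {"linear":[0.011,-0.037,0],"angular":[0,0,0],"hand":1}
    - {"linear":[0.011,-0.037,0],"angular":[0,0,0],"hand":1}
    - {"linear":[0.011,-0.037,0],"angular":[0,0,0],"hand":1}
    - {"linear":[0.011,-0.037,0],"angular":[0,0,0],"hand":1}
    - {"linear":[0.011,-0.037,0],"angular":[0,0,0],"hand":1}
    - {"linear":[0.011,-0.037,0],"angular":[0,0,0],"hand":1}
    - {"linear":[0.011,-0.037,0],"angular":[0,0,0],"hand":1}
    - {"linear":[0.011,-0.037,0],"angular":[0,0,0],"hand":1}
    - {"linear":[0.011,-0.037,0],"angular":[0,0,0],"hand":1}

```text
t: 3.95
tcp_pos: [0.4896, -0.0383, 0.3288]
tool_rot: [0.999, 0.041, 0.0, 0.0]
force: [0.3, 0.6, -0.8]
opening: 0.0855
finger_force: 0.0
```

Emit:
step_arm:
  commands:
    - {"linear":[0.011,-0.037,0],"angular":[0,0,0],"hand":1}
    - {"linear":[0.0075,-0.036,0.001],"angular":[0,0,0],"hand":1}
    - {"linear":[0.0075,-0.036,0.001],"angular":[0,0,0],"hand":1}
    - {"linear":[0.0075,-0.036,0.001],"angular":[0,0,0],"hand":1}
    - {"linear":[0.0075,-0.036,0.001],"angular":[0,0,0],"hand":1}
    - {"linear":[0.0075,-0.036,0.001],"angular":[0,0,0],"hand":1}
    - {"linear":[0.0075,-0.036,0.001],"angular":[0,0,0],"hand":1}
    - {"linear":[0.0075,-0.036,0.001],"angular":[0,0,0],"hand":1}
    - {"linear":[0,0,0],"angular":[0,0,0],"hand":1}
    - {"linear":[0,0,0],"angular":[0,0,0],"hand":1}

```text
t: 4.95
tcp_pos: [0.5285, 0.254, 0.3211]
tool_rot: [0.999, 0.042, -0.0, 0.0]
force: [0.9, -0.6, -0.4]
opening: 0.0851
finger_force: 0.0
```

```bash
python3 - <<'E'
from h import *
st()
c=snap('wrist','w2'); print(c['fx'],c['cx'],c['cy'],np.linalg.inv(c['world_to_cam']).round(3).tolist())
for n in ['clamp_grip','cover_grip','start_top','tumbler']: print(n,[(world(c,d['xyz']).round(4),d['score']) for d in recognise('wrist',n)])
E
```

```text
t 4.95 tcp [0.5285 0.254  0.3211] F [ 0.9 -0.6 -0.4] open 0.0851 ff 0.0 q [-0.09  0.32 -0.53  1.6   0.17  1.27 -2.13]
[[ 0.996  0.085 -0.001]
 [ 0.085 -0.996 -0.   ]
 [-0.001  0.    -1.   ]]
325.19226210127806 281.18166999294215 211.78431089008777 [[0.085, -0.95, -0.301, 0.605], [-0.996, -0.081, -0.027, 0.261], [0.001, 0.302, -0.953, 0.487], [0.0, 0.0, 0.0, 1.0]]
clamp_grip [(array([0.529 , 0.2633, 0.2068]), 0.79), (array([0.4738, 0.3605, 0.1126]), 0.67)]
cover_grip [(array([0.6042, 0.1917, 0.1535]), 0.67), (array([0.4723, 0.363 , 0.1137]), 0.58), (array([0.5981, 0.265 , 0.154 ]), 0.54)]
start_top [(array([0.4759, 0.3636, 0.1126]), 0.63), (array([ 0.6666, -0.0735,  0.0178]), 0.4)]
tumbler [(array([0.4359, 0.0639, 0.01  ]), 0.7), (array([0.5982, 0.2677, 0.1521]), 0.58)]
```

View pics/w2.png

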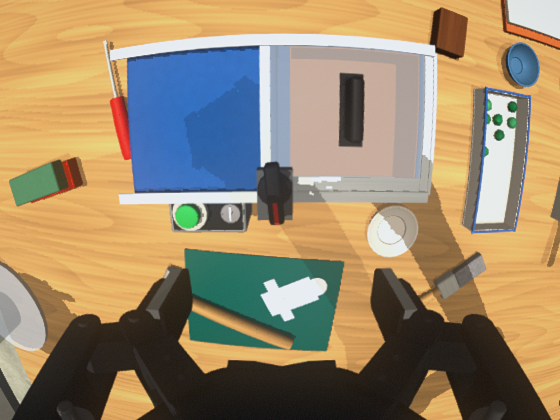

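Wing at (273,193), fin at (351,110), plunger at (187,215). The clamp wing, the tumbler edges and the tray are all clear in this view.

```bash
cat >> h.py <<'E'
def fray(c,u,v,z):
    d=np.array([u-c['cx'],v-c['cy']]); r=np.linalg.norm(d); th=r/c['fx']
    d=np.r_[d/r*np.sin(th),np.cos(th)]; T=np.linalg.inv(c['world_to_cam']); d=T[:3,:3]@d; o=T[:3,3]; return o+d*(z-o[2])/d[2]
E
python3 - <<'E'
from h import *
c=snap('wrist')
for n,px,z in [('BL',(112,48),.156),('BR',(433,46),.156),('FL',(120,203),.156),('FR',(430,197),.156),('hub wing far',(268,164),.21),('wing near',(277,222),.21),('fin far',(351,74),.19),('fin near',(351,146),.19),('plunger',(187,215),.114),('dial',(230,213),.1)]:
    print(n,fray(c,*px,z).round(4))
E
```

```text
BL [0.673  0.4494 0.156 ]
BR [0.7    0.1029 0.156 ]
FL [0.4966 0.4364 0.156 ]
FR [0.5321 0.0834 0.156 ]
hub wing far [0.56   0.2664 0.21  ]
wing near [0.508  0.2546 0.21  ]
fin far [0.6473 0.1986 0.19  ]
fin near [0.5806 0.1918 0.19  ]
plunger [0.4742 0.3653 0.114 ]
dial [0.4766 0.3128 0.1   ]
```

```bash
python3 - <<'E'
from h import *
rel((.531,.260,.194),down(.083))
E
```

```text
rot [ 0.0005 -0.0005 -0.0019] n 1 each [ 0.0005 -0.0005 -0.0019] | lin(after rot) [ 0.0025 -0.0076  0.1277] n 4 each [ 0.0006 -0.0019  0.0319]
```

Emit:
step_arm:
  commands:
    - {"linear":[0.0006,-0.0019,0.032],"angular":[0,0,0],"hand":0.6}
    - {"linear":[0.0006,-0.0019,0.032],"angular":[0,0,0],"hand":0.6}
    - {"linear":[0.0006,-0.0019,0.032],"angular":[0,0,0],"hand":0.6}
    - {"linear":[0.0004,-0.001,0.016],"angular":[0,0,0],"hand":0.6}
    - {"linear":[0.0003,-0.0009,0.016],"angular":[0,0,0],"hand":0.6}
    - {"linear":[0,0,0],"angular":[0,0,0],"hand":0.6}
    - {"linear":[0,0,0],"angular":[0,0,0],"hand":0}
    - {"linear":[0,0,0],"angular":[0,0,0],"hand":0}
    - {"linear":[0,0,0],"angular":[0,0,0],"hand":0}
    - {"linear":[0,0,0],"angular":[0,0,0],"hand":0}
    - {"linear":[0,0,0],"angular":[0,0,0],"hand":0}
    - {"linear":[0,0,0],"angular":[0,0,0],"hand":0}
    - {"linear":[0,0,0],"angular":[0,0,0],"hand":0}
  force: 60

```text
t: 6.55
tcp_pos: [0.5307, 0.2613, 0.1935]
tool_rot: [0.999, 0.042, 0.0, 0.0]
force: [-0.2, 0.3, -0.3]
opening: -0.0
finger_force: 0.0
```

Emit:
step_arm:
  commands:
    - {"linear":[0,0,-0.04],"angular":[0,0,0],"hand":0.6}
    - {"linear":[0,0,-0.04],"angular":[0,0,0],"hand":0.6}
    - {"linear":[0,0,0],"angular":[0,0,0],"hand":1}
    - {"linear":[0,0,0],"angular":[0,0,0],"hand":1}
    - {"linear":[0,0,0],"angular":[0,0,0],"hand":1}

```text
t: 7.05
tcp_pos: [0.5301, 0.2607, 0.2723]
tool_rot: [0.999, 0.041, -0.001, 0.0]
force: [-0.2, 0.5, -0.1]
opening: 0.0723
finger_force: 0.0
```

```bash
python3 - <<'E'
from h import *
st()
c=snap('wrist','w3')
for n in ['clamp_grip','cover_grip','start_top']: print(n,[(world(c,d['xyz']).round(4),d['score']) for d in recognise('wrist',n)])
E
```

```text
t 7.05 tcp [0.5301 0.2607 0.2723] F [-0.2  0.5 -0.1] open 0.0723 ff 0.0 q [-0.11  0.37 -0.53  1.65  0.2   1.18 -2.17]
[[ 0.997  0.083 -0.002]
 [ 0.083 -0.997 -0.001]
 [-0.002  0.001 -1.   ]]
clamp_grip [(array([0.5334, 0.2638, 0.2069]), 0.8)]
cover_grip [(array([0.6043, 0.1938, 0.1506]), 0.98)]
start_top [(array([0.4742, 0.3621, 0.1137]), 0.69)]
```

View pics/w3.png

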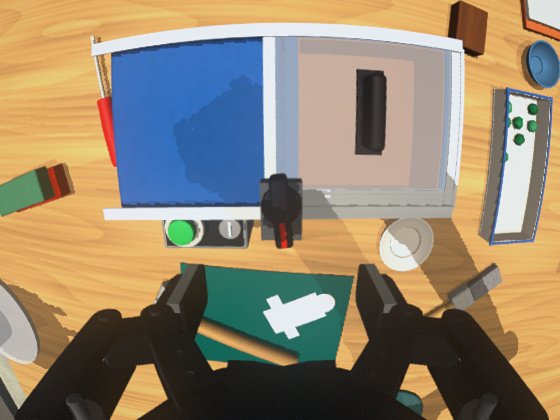

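```bash
python3 - <<'E'
from h import *
c3=snap('wrist'); s=get_state()
c2=dict(c3); T=np.linalg.inv(c3['world_to_cam']).copy(); 
M=np.array([[0.085,-0.95,-0.301,0.605],[-0.996,-0.081,-0.027,0.261],[0.001,0.302,-0.953,0.487],[0,0,0,1]]); U,_,V=np.linalg.svd(M[:3,:3]); M[:3,:3]=U@V
c2['world_to_cam']=np.linalg.inv(M); print(T[:3,3].round(3))
for z in (.18,.19,.2,.21,.22):
    print(z,[fray(c,*p,z)[:2].round(4) for c,p in ((c2,(268,164)),(c3,(279,176)),(c2,(277,222)),(c3,(284,246)))])
E
```

```text
[0.606 0.268 0.438]
0.18 [array([0.5546, 0.269 ]), array([0.5548, 0.2653]), array([0.497 , 0.2556]), array([0.4941, 0.2561])]
0.19 [array([0.5563, 0.2687]), array([0.5569, 0.2654]), array([0.5006, 0.2558]), array([0.4985, 0.2565])]
0.2 [array([0.5579, 0.2684]), array([0.5589, 0.2656]), array([0.5041, 0.256 ]), array([0.5028, 0.257 ])]
0.21 [array([0.5596, 0.2682]), array([0.5609, 0.2657]), array([0.5076, 0.2561]), array([0.5072, 0.2575])]
0.22 [array([0.5612, 0.2679]), array([0.5629, 0.2658]), array([0.5111, 0.2563]), array([0.5116, 0.258 ])]
```

The wing is at (280,212) and its ends triangulate to a top near z≈0.2, so the last grasp was too high. I'll go lower.

Emit:
step_arm:
  commands:
    - {"linear":[0,0,0.04],"angular":[0,0,0],"hand":0.6}
    - {"linear":[0,0,0.03],"angular":[0,0,0],"hand":0.6}
    - {"linear":[0,0,0.01],"angular":[0,0,0],"hand":0.6}
    - {"linear":[0,0,0.009],"angular":[0,0,0],"hand":0.6}
    - {"linear":[0,0,0],"angular":[0,0,0],"hand":0.6}
    - {"linear":[0,0,0],"angular":[0,0,0],"hand":0}
    - {"linear":[0,0,0],"angular":[0,0,0],"hand":0}
    - {"linear":[0,0,0],"angular":[0,0,0],"hand":0}
    - {"linear":[0,0,0],"angular":[0,0,0],"hand":0}
    - {"linear":[0,0,0],"angular":[0,0,0],"hand":0}
    - {"linear":[0,0,0],"angular":[0,0,0],"hand":0}
  force: 60

```text
t: 8.4
tcp_pos: [0.5307, 0.2613, 0.1846]
tool_rot: [0.999, 0.042, 0.0, 0.0]
force: [0.3, -0.1, -0.5]
opening: 0.0001
finger_force: 0.0
```

```bash
python3 - <<'E'
from h import *
st()
w=snap('wrist')['img']; s=snap('side')['img']
a=cv2.resize(w[120:420,130:430],(400,400)); b=cv2.resize(s[190:350,150:310],(400,400),interpolation=cv2.INTER_CUBIC)
cv2.imwrite('pics/m1.png',np.hstack([a,b])[:,:,::-1])
E
```

```text
t 8.4 tcp [0.5307 0.2613 0.1846] F [ 0.3 -0.1 -0.5] open 0.0001 ff 0.0 q [-0.13  0.45 -0.5   1.75  0.25  1.01 -2.21]
[[ 0.997  0.083  0.   ]
 [ 0.083 -0.997 -0.   ]
 [ 0.     0.    -1.   ]]
```

View pics/m1.png

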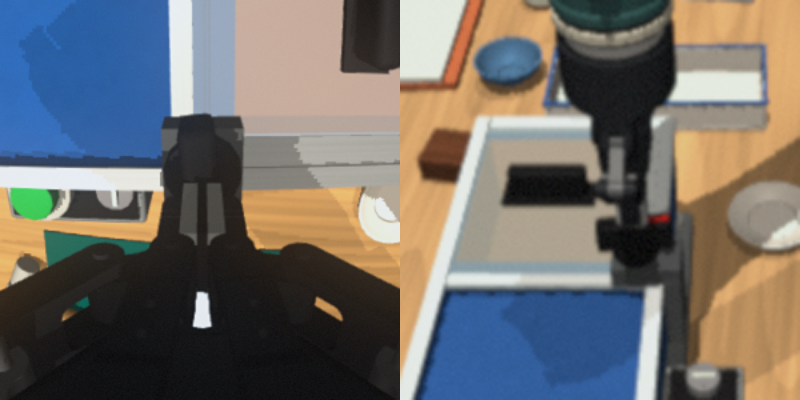

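The fingers are shut above the wing, with the wing top near crop (632,222). I'll triangulate its height from the side camera.

```bash
python3 - <<'E'
from h import *
c=snap('side')
T=np.array(get_state()['tcp_pos']); print('tcp px crop',(proj(c,T)-[150,190])*2.5+[400,0])
for z in (.15,.16,.17,.18,.19,.2,.21): print(z,((proj(c,[.531,.262,z])-[150,190])*2.5+[400,0]).round(0),ray(c,242.8,278.8,z).round(4))
for u in (598,665): print(ray(c,(u-400)/2.5+150,278.8,.185))
E
```

```text
tcp px crop [634.68813148 240.45213519]
0.15 [637. 272.] [0.5436 0.2117 0.15  ]
0.16 [636. 263.] [0.5413 0.2209 0.16  ]
0.17 [635. 254.] [0.5391 0.23   0.17  ]
0.18 [634. 245.] [0.5368 0.2391 0.18  ]
0.19 [634. 236.] [0.5345 0.2482 0.19  ]
0.2 [633. 227.] [0.5323 0.2574 0.2   ]
0.21 [632. 217.] [0.53   0.2665 0.21  ]
[0.56129662 0.24596926 0.185     ]
[0.51079762 0.2414391  0.185     ]
```

```bash
python3 - <<'E'
from h import *
w=snap('wrist')['img'][:,:,::-1]; s=snap('side')['img'][:,:,::-1]; s0=cv2.imread('pics/side0.png')
g=lambda x:cv2.resize(np.clip(x.astype(float)*1.6+15,0,255).astype(np.uint8),(400,300),interpolation=cv2.INTER_CUBIC)
T=np.array(get_state()['tcp_pos'])
cv2.imwrite('pics/m2.png',np.vstack([np.hstack([g(s0[250:310,200:280]),g(s[250:310,200:280])]),np.hstack([g(w[180:300,200:360]),g(w[180:300,200:360])])]))
E
```

```text
(no output)
```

View pics/m2.png

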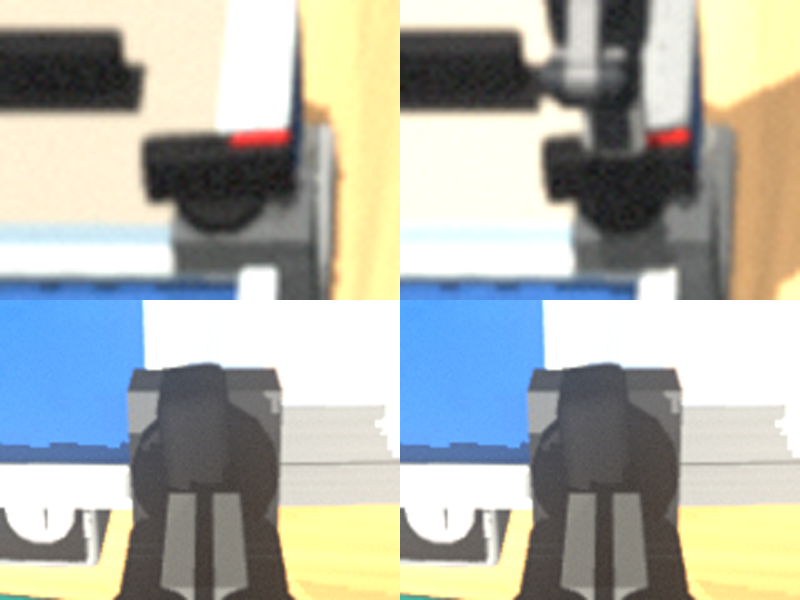

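The closed finger tips end at the wing's top edge, near (615,150) in the crop. So the tips sit just above the wing and I still need to go lower. I'll descend in small steps with the fingers open.

Emit:
step_arm:
  commands:
    - {"linear":[0,0,0],"angular":[0,0,0],"hand":0.5}
    - {"linear":[0,0,0],"angular":[0,0,0],"hand":0.5}
    - {"linear":[0,0,0],"angular":[0,0,0],"hand":0.5}
    - {"linear":[0,0,0],"angular":[0,0,0],"hand":0.5}
    - {"linear":[0,0,0.004],"angular":[0,0,0],"hand":0.5}
    - {"linear":[0,0,0.004],"angular":[0,0,0],"hand":0.5}
    - {"linear":[0,0,0],"angular":[0,0,0],"hand":0.5}
    - {"linear":[0,0,0],"angular":[0,0,0],"hand":0}
    - {"linear":[0,0,0],"angular":[0,0,0],"hand":0}
    - {"linear":[0,0,0],"angular":[0,0,0],"hand":0}
    - {"linear":[0,0,0],"angular":[0,0,0],"hand":0}
    - {"linear":[0,0,0],"angular":[0,0,0],"hand":0}

```text
t: 9.85
tcp_pos: [0.5307, 0.2611, 0.1767]
tool_rot: [0.999, 0.041, 0.0, 0.0]
force: [-0.7, -1.6, 3.0]
opening: 0.0117
finger_force: 58.0
```

Emit:
step_arm:
  commands:
    - {"linear":[0,0,0],"angular":[0,0,0],"hand":0.5}
    - {"linear":[0,0,0],"angular":[0,0,0],"hand":0.5}
    - {"linear":[0,0,0],"angular":[0,0,0],"hand":0.5}
    - {"linear":[0,0,0.004],"angular":[0,0,0],"hand":0.5}
    - {"linear":[0,0,0.004],"angular":[0,0,0],"hand":0.5}
    - {"linear":[0,0,0],"angular":[0,0,0],"hand":0}
    - {"linear":[0,0,0],"angular":[0,0,0],"hand":0}
    - {"linear":[0,0,0],"angular":[0,0,0],"hand":0}
    - {"linear":[0,0,0],"angular":[0,0,0],"hand":0}
    - {"linear":[0,0,0],"angular":[0,0,0],"hand":0}

```text
t: 10.85
tcp_pos: [0.5306, 0.261, 0.1684]
tool_rot: [0.999, 0.042, -0.0, 0.0]
force: [-0.5, -0.5, -0.5]
opening: 0.0124
finger_force: 59.9
```

Emit:
step_arm:
  commands:
    - {"linear":[0,0,0],"angular":[0,0,-0.112],"hand":0}
    - {"linear":[0,0,0],"angular":[0,0,-0.112],"hand":0}
    - {"linear":[0,0,0],"angular":[0,0,-0.112],"hand":0}
    - {"linear":[0,0,0],"angular":[0,0,-0.112],"hand":0}
    - {"linear":[0,0,0],"angular":[0,0,-0.112],"hand":0}
    - {"linear":[0,0,0],"angular":[0,0,-0.112],"hand":0}
    - {"linear":[0,0,0],"angular":[0,0,-0.112],"hand":0}
    - {"linear":[0,0,0],"angular":[0,0,-0.112],"hand":0}
    - {"linear":[0,0,0],"angular":[0,0,-0.112],"hand":0}
    - {"linear":[0,0,0],"angular":[0,0,-0.112],"hand":0}
    - {"linear":[0,0,0],"angular":[0,0,-0.112],"hand":0}
    - {"linear":[0,0,0],"angular":[0,0,-0.112],"hand":0}
    - {"linear":[0,0,0],"angular":[0,0,-0.112],"hand":0}
    - {"linear":[0,0,0],"angular":[0,0,-0.112],"hand":0}
    - {"linear":[0,0,0],"angular":[0,0,0],"hand":0}
    - {"linear":[0,0,0],"angular":[0,0,0],"hand":0}
  force: 80

```text
t: 12.45
tcp_pos: [0.5309, 0.2607, 0.1685]
tool_rot: [0.679, 0.734, -0.0, 0.0]
force: [-0.3, -2.1, 0.2]
opening: 0.0121
finger_force: 81.9
```

```bash
python3 - <<'E'
from h import *
s=st(); print(s['wrist_torque'], R.from_quat(s['tool_rot']).as_euler('zyx').round(3))
E
```

```text
t 12.45 tcp [0.5309 0.2607 0.1685] F [-0.3 -2.1  0.2] open 0.0121 ff 81.93673968315125 q [ 0.11  0.57 -0.85  1.75  0.49  1.05 -0.83]
[[-0.077  0.997  0.   ]
 [ 0.997  0.077 -0.001]
 [-0.001  0.    -1.   ]]
[-0.46935875  0.010733    0.01933928] [-1.648  0.     3.141]
```

Emit:
step_arm:
  commands:
    - {"linear":[0,0,0],"angular":[0,0,0],"hand":0.7}
    - {"linear":[0,0,0],"angular":[0,0,0],"hand":0.7}
    - {"linear":[0,0,0],"angular":[0,0,0],"hand":0.7}
    - {"linear":[0,0,-0.03],"angular":[0,0,0],"hand":0.7}
    - {"linear":[0,0,-0.05],"angular":[0,0,0],"hand":0.7}
    - {"linear":[0,0,0],"angular":[0,0,0.112],"hand":0.7}
    - {"linear":[0,0,0],"angular":[0,0,0.112],"hand":0.7}
    - {"linear":[0,0,0],"angular":[0,0,0.112],"hand":0.7}
    - {"linear":[0,0,0],"angular":[0,0,0.112],"hand":0.7}
    - {"linear":[0,0,0],"angular":[0,0,0.112],"hand":0.7}
    - {"linear":[0,0,0],"angular":[0,0,0.112],"hand":0.7}
    - {"linear":[0,0,0],"angular":[0,0,0.112],"hand":0.7}
    - {"linear":[0,0,0],"angular":[0,0,0.112],"hand":0.7}
    - {"linear":[0,0,0],"angular":[0,0,0.112],"hand":0.7}
    - {"linear":[0,0,0],"angular":[0,0,0.112],"hand":0.7}
    - {"linear":[0,0,0],"angular":[0,0,0.112],"hand":0.7}
    - {"linear":[0,0,0],"angular":[0,0,0.112],"hand":0.7}
    - {"linear":[0,0,0],"angular":[0,0,0.112],"hand":0.7}
    - {"linear":[0,0,0],"angular":[0,0,0.109],"hand":0.7}

```text
t: 14.35
tcp_pos: [0.5305, 0.2618, 0.2486]
tool_rot: [0.999, 0.041, 0.0, -0.0]
force: [-0.5, 0.5, -0.1]
opening: 0.0601
finger_force: 0.0
```

Emit:
step_arm:
  commands:
    - {"linear":[0.035,0.037,0],"angular":[0,0,0],"hand":0.7}
    - {"linear":[0.035,0.037,0],"angular":[0,0,0],"hand":0.7}
    - {"linear":[0,0,0.03],"angular":[0,0,0],"hand":0.7}
    - {"linear":[0,0,0.03],"angular":[0,0,0],"hand":0.7}
    - {"linear":[0,0,0.018],"angular":[0,0,0],"hand":0.7}
    - {"linear":[0,0,0.01],"angular":[0,0,0],"hand":0.7}
    - {"linear":[0,0,0],"angular":[0,0,0],"hand":0}
    - {"linear":[0,0,0],"angular":[0,0,0],"hand":0}
    - {"linear":[0,0,0],"angular":[0,0,0],"hand":0}
    - {"linear":[0,0,0],"angular":[0,0,0],"hand":0}
    - {"linear":[0,0,0],"angular":[0,0,0],"hand":0}
    - {"linear":[0,0,0],"angular":[0,0,0],"hand":0}

```text
t: 15.55
tcp_pos: [0.6056, 0.1948, 0.1609]
tool_rot: [0.999, 0.043, 0.0, -0.0]
force: [-0.6, 0.8, 0.0]
opening: -0.0001
finger_force: 0.0
```

Emit:
step_arm:
  commands:
    - {"linear":[0,0,0],"angular":[0,0,0],"hand":0.6}
    - {"linear":[0,0,0],"angular":[0,0,0],"hand":0.6}
    - {"linear":[0,0,0],"angular":[0,0,0],"hand":0.6}
    - {"linear":[0,0,0],"angular":[0,0,0],"hand":0.6}
    - {"linear":[0,0,0.005],"angular":[0,0,0],"hand":0.6}
    - {"linear":[0,0,0.005],"angular":[0,0,0],"hand":0.6}
    - {"linear":[0,0,0.005],"angular":[0,0,0],"hand":0.6}
    - {"linear":[0,0,0],"angular":[0,0,0],"hand":0}
    - {"linear":[0,0,0],"angular":[0,0,0],"hand":0}
    - {"linear":[0,0,0],"angular":[0,0,0],"hand":0}
    - {"linear":[0,0,0],"angular":[0,0,0],"hand":0}
    - {"linear":[0,0,0],"angular":[0,0,0],"hand":0}

```text
t: 16.75
tcp_pos: [0.6053, 0.193, 0.1457]
tool_rot: [0.999, 0.043, -0.0, 0.001]
force: [-1.9, -4.6, 3.9]
opening: 0.0121
finger_force: 80.8
```

Emit:
step_arm:
  commands:
    - {"linear":[0,-0.02,0],"angular":[0,0,0],"hand":0}
    - {"linear":[0,-0.02,0],"angular":[0,0,0],"hand":0}
    - {"linear":[0,-0.02,0],"angular":[0,0,0],"hand":0}
    - {"linear":[0,-0.02,0],"angular":[0,0,0],"hand":0}
    - {"linear":[0,-0.02,0],"angular":[0,0,0],"hand":0}
    - {"linear":[0,-0.02,0],"angular":[0,0,0],"hand":0}
    - {"linear":[0,-0.02,0],"angular":[0,0,0],"hand":0}
    - {"linear":[0,-0.015,0],"angular":[0,0,0],"hand":0}
    - {"linear":[0,-0.008,0],"angular":[0,0,0],"hand":0}
    - {"linear":[0,0,0],"angular":[0,0,0],"hand":0}
    - {"linear":[0,0,0],"angular":[0,0,0],"hand":0}

```text
t: 17.85
tcp_pos: [0.5913, 0.3481, 0.1457]
tool_rot: [0.999, 0.041, -0.002, 0.008]
force: [-8.3, -20.7, 14.2]
opening: 0.0118
finger_force: 82.5
```

Emit:
step_arm:
  commands:
    - {"linear":[0,0.003,0],"angular":[0,0,0],"hand":0}
    - {"linear":[0,0,0],"angular":[0,0,0],"hand":0.7}
    - {"linear":[0,0,0],"angular":[0,0,0],"hand":0.7}
    - {"linear":[0,0,0],"angular":[0,0,0],"hand":0.7}
    - {"linear":[0,0,-0.04],"angular":[0,0,0],"hand":0.7}
    - {"linear":[0,0,-0.04],"angular":[0,0,0],"hand":0.7}
    - {"linear":[0,0,-0.04],"angular":[0,0,0],"hand":0.7}
    - {"linear":[0,0,-0.04],"angular":[0,0,0],"hand":0.7}
    - {"linear":[0,0,-0.04],"angular":[0,0,0],"hand":0.7}
    - {"linear":[0,0.04,0],"angular":[0,0,0],"hand":0.7}
    - {"linear":[0,0.04,0],"angular":[0,0,0],"hand":0.7}
    - {"linear":[0,0.04,0],"angular":[0,0,0],"hand":0.7}
    - {"linear":[0,0.04,0],"angular":[0,0,0],"hand":0.7}
    - {"linear":[0,0.04,0],"angular":[0,0,0],"hand":0.7}
    - {"linear":[0,0.04,0],"angular":[0,0,0],"hand":0.7}

```text
t: 19.35
tcp_pos: [0.6124, 0.1145, 0.3457]
tool_rot: [0.999, 0.044, 0.0, -0.0]
force: [0.3, -0.5, 0.0]
opening: 0.06
finger_force: 0.0
```

```bash
python3 - <<'E'
from h import *
st()
w=snap('wrist'); t=snap('top')
b=cv2.resize(t['img'][100:250,60:250],(560,442),interpolation=cv2.INTER_CUBIC)
cv2.imwrite('pics/m3.png',cv2.resize(np.vstack([w['img'][:260],b])[:,:,::-1],(470,590)))
for cam,c in (('wrist',w),('top',t)):
  for n in ['cover_grip','clamp_grip','scoop_grip','scoop','jade1']: print(cam,n,[(world(c,d['xyz']).round(3).tolist(),round(d['score'],2)) for d in recognise(cam,n)])
E
```

```text
t 19.35 tcp [0.6124 0.1145 0.3457] F [ 0.3 -0.5  0. ] open 0.06 ff 0.0 q [ 0.13  0.37 -0.5   1.48  0.18  1.34 -1.87]
[[ 0.996  0.087  0.001]
 [ 0.087 -0.996  0.001]
 [ 0.001 -0.001 -1.   ]]
wrist cover_grip [([0.596, 0.335, 0.149], 0.75), ([0.597, 0.247, 0.15], 0.17)]
wrist clamp_grip [([0.534, 0.261, 0.206], 0.67)]
wrist scoop_grip [([0.503, -0.336, 0.019], 0.58)]
wrist scoop [([0.501, -0.335, 0.016], 0.93)]
wrist jade1 [([0.673, -0.099, 0.018], 0.57), ([0.59, -0.078, 0.016], 0.54), ([0.648, -0.095, 0.016], 0.51), ([0.669, -0.071, 0.02], 0.49), ([0.651, -0.132, 0.016], 0.4), ([0.645, -0.074, 0.018], 0.39)]
top cover_grip [([0.589, 0.361, 0.149], 0.63), ([0.528, 0.258, 0.204], 0.27)]
top clamp_grip []
top scoop_grip [([0.512, -0.34, 0.01], 0.93)]
top scoop [([0.516, -0.338, 0.003], 0.78)]
top jade1 [([0.594, -0.081, 0.018], 0.62), ([0.622, -0.112, 0.015], 0.58), ([0.671, -0.074, 0.014], 0.52), ([0.674, -0.105, 0.017], 0.42), ([0.476, 0.361, 0.114], 0.28)]
```

View pics/m3.png

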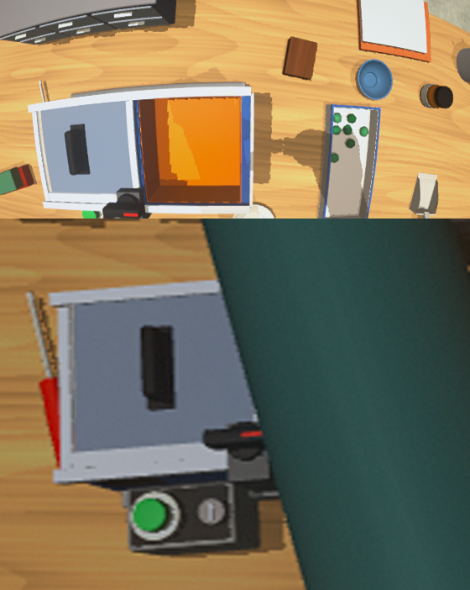

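The picture shows the cover fully over the housing, the orange tub open at (137–243, 97–205), the wing turned along y, and 7 pieces still in the tray. Next I'll plan the scoop grasp.

```bash
python3 - <<'E'
from h import *
w=snap('wrist')
for p in [(137,97),(243,96),(243,204),(140,205)]:
    print(fray(w,p[0]*1.1915,p[1]*1.19,.142).round(3))
tm=(.6,.268,.083); print(tow(tm,(0,-.08,.063)))
z=np.load('poses.npz'); sc=z['sc']; g=tow(sc,(-.109,0,.066))
Rt=down(sc[2],.5); zt=Rt.apply([0,0,1]); T=g+.026*zt
print('grip',g,'tcp',T)
pre=T-.12*zt; print(pre)
rel(pre,Rt); rel(T,Rt,pre)
rel((.50,-.15,.33),down(sc[2],.0))
E
```

```text
[0.677 0.261 0.142]
[0.687 0.114 0.142]
[0.533 0.099 0.142]
[0.516 0.256 0.142]
[0.60663238 0.1882754  0.063     ]
grip [ 0.42590519 -0.33782124  0.066     ] tcp [ 0.43836665 -0.338121    0.04318285]
[ 0.38085222 -0.33673746  0.14849276]
rot [-0.0279  0.4996  0.1089] n 5 each [-0.0056  0.0999  0.0218] | lin(after rot) [-0.2878  0.458   0.0672] n 13 each [-0.0221  0.0352  0.0052]
rot [-0.0279  0.4996  0.1089] n 5 each [-0.0056  0.0999  0.0218] | lin(after rot) [ 0.   -0.    0.12] n 3 each [ 0.   -0.    0.04]
rot [-1.000e-04  2.000e-04  1.113e-01] n 1 each [-1.000e-04  2.000e-04  1.113e-01] | lin(after rot) [-0.1057  0.2684  0.0154] n 7 each [-0.0151  0.0383  0.0022]
```

Emit:
step_arm:
  commands:
    - {"linear":[0,0,0],"angular":[-0.0056,0.1,0.0218],"hand":1}
    - {"linear":[0,0,0],"angular":[-0.0056,0.1,0.0218],"hand":1}
    - {"linear":[0,0,0],"angular":[-0.0056,0.1,0.0218],"hand":1}
    - {"linear":[0,0,0],"angular":[-0.0056,0.1,0.0218],"hand":1}
    - {"linear":[0,0,0],"angular":[-0.0056,0.1,0.0218],"hand":1}
    - {"linear":[-0.0221,0.0352,0.0052],"angular":[0,0,0],"hand":1}
    - {"linear":[-0.0221,0.0352,0.0052],"angular":[0,0,0],"hand":1}
    - {"linear":[-0.0221,0.0352,0.0052],"angular":[0,0,0],"hand":1}
    - {"linear":[-0.0221,0.0352,0.0052],"angular":[0,0,0],"hand":1}
    - {"linear":[-0.0221,0.0352,0.0052],"angular":[0,0,0],"hand":1}
    - {"linear":[-0.0221,0.0352,0.0052],"angular":[0,0,0],"hand":1}
    - {"linear":[-0.0221,0.0352,0.0052],"angular":[0,0,0],"hand":1}
    - {"linear":[-0.0221,0.0352,0.0052],"angular":[0,0,0],"hand":1}
    - {"linear":[-0.0221,0.0352,0.0052],"angular":[0,0,0],"hand":1}
    - {"linear":[-0.0221,0.0352,0.0052],"angular":[0,0,0],"hand":1}
    - {"linear":[-0.0221,0.0352,0.0052],"angular":[0,0,0],"hand":1}
    - {"linear":[-0.0221,0.0352,0.0052],"angular":[0,0,0],"hand":1}
    - {"linear":[-0.0221,0.0352,0.0052],"angular":[0,0,0],"hand":1}
    - {"linear":[0,0,0],"angular":[0,0,0],"hand":1}

```text
t: 21.9
tcp_pos: [0.3786, -0.3409, 0.1471]
tool_rot: [0.969, -0.016, 0.246, 0.005]
force: [0.1, 0.3, 0.3]
opening: 0.0858
finger_force: 0.0
```

```bash
python3 - <<'E'
from h import *
st()
w=snap('wrist','w5'); t=snap('top')
for cam,c in (('wrist',w),('top',t)):
  for n in ['scoop_grip','scoop']: print(cam,n,[(world(c,d['xyz']).round(3).tolist(),round(d['score'],2)) for d in recognise(cam,n)])
z=np.load('poses.npz'); sc=z['sc']
# where handle expected in wrist image
def fproj(c,p):
    q=(c['world_to_cam']@np.r_[p,1])[:3]; th=np.arctan2(np.hypot(q[0],q[1]),q[2]); k=c['fx']*th/np.hypot(q[0],q[1]); return (c['cx']+k*q[0],c['cy']+k*q[1])
im=w['img'][:,:,::-1].copy()
for p in [(-.157,0,.088),(-.059,0,.066),(.045,.032,.001),(.045,-.032,.001),(-.045,.032,.034),(-.045,-.032,.034)]:
    u=fproj(w,tow(sc,p)); cv2.circle(im,(int(u[0]),int(u[1])),3,(0,0,255),-1)
cv2.imwrite('pics/w5.png',im)
g=tow(sc,(-.109,0,.066)); Rt=down(sc[2],.5); zt=Rt.apply([0,0,1]); rel(g+.026*zt,Rt)
E
```

```text
t 21.9 tcp [ 0.3786 -0.3409  0.1471] F [0.1 0.3 0.3] open 0.0858 ff 0.0 q [ 0.82  0.21  0.1   2.28 -0.92  0.51  0.1 ]
[[ 0.878 -0.034  0.477]
 [-0.029 -0.999 -0.017]
 [ 0.478  0.001 -0.879]]
wrist scoop_grip [([0.49, -0.341, 0.022], 0.96)]
wrist scoop [([0.487, -0.339, 0.022], 0.96), ([0.753, 0.002, 0.027], 0.47)]
top scoop_grip [([0.512, -0.341, 0.007], 0.75), ([0.476, 0.36, 0.118], 0.69), ([0.595, 0.347, 0.152], 0.62)]
top scoop []
rot [-0.0004 -0.0013  0.0016] n 1 each [-0.0004 -0.0013  0.0016] | lin(after rot) [-0.0018  0.0019  0.1199] n 3 each [-0.0006  0.0006  0.04  ]
```

View pics/w5.png

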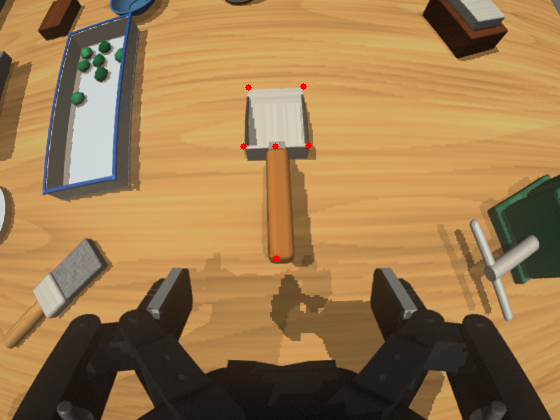

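The wrist view confirms the fit: handle end at (280,260), lip at (249–304, 88). I'll grip it now.

Emit:
step_arm:
  commands:
    - {"linear":[-0.0006,0.0006,0.04],"angular":[0,0,0],"hand":1}
    - {"linear":[-0.0006,0.0006,0.04],"angular":[0,0,0],"hand":1}
    - {"linear":[-0.0006,0.0006,0.025],"angular":[0,0,0],"hand":1}
    - {"linear":[0,0,0.015],"angular":[0,0,0],"hand":1}
    - {"linear":[0,0,0],"angular":[0,0,0],"hand":1}
    - {"linear":[0,0,0],"angular":[0,0,0],"hand":0}
    - {"linear":[0,0,0],"angular":[0,0,0],"hand":0}
    - {"linear":[0,0,0],"angular":[0,0,0],"hand":0}
    - {"linear":[0,0,0],"angular":[0,0,0],"hand":0}
    - {"linear":[0,0,0],"angular":[0,0,0],"hand":0}
    - {"linear":[0,0,0],"angular":[0,0,0],"hand":0}
    - {"linear":[0,0,0],"angular":[0,0,0],"hand":0}
    - {"linear":[0,0,0],"angular":[0,0,0],"hand":0}
  force: 110

```text
t: 23.5
tcp_pos: [0.4376, -0.3395, 0.0432]
tool_rot: [0.969, -0.012, 0.248, 0.003]
force: [-3.6, 0.7, 6.1]
opening: 0.0176
finger_force: 107.5
```

```bash
python3 - <<'E'
from h import *
st()
E
```

```text
t 23.5 tcp [ 0.4376 -0.3395  0.0432] F [-3.6  0.7  6.1] open 0.0176 ff 107.51669797131399 q [ 1.01  0.49 -0.24  2.23 -1.28  0.25  0.45]
[[ 0.877 -0.025  0.48 ]
 [-0.022 -1.    -0.013]
 [ 0.481  0.001 -0.877]]
```

```bash
cat > kin.py <<'E'
from h import *
import itertools
D=[([1.17,.47,-.01,1.6,.01,1.07,-.06],[.2286,-.6078,.2075]),([-.09,.32,-.53,1.6,.17,1.27,-2.13],[.5285,.254,.3211]),([-.11,.37,-.53,1.65,.2,1.18,-2.17],[.5301,.2607,.2723]),
([-.13,.45,-.5,1.75,.25,1.01,-2.21],[.5307,.2613,.1846]),([.11,.57,-.85,1.75,.49,1.05,-.83],[.5309,.2607,.1685]),([.13,.37,-.5,1.48,.18,1.34,-1.87],[.6124,.1145,.3457]),
([.82,.21,.1,2.28,-.92,.51,.1],[.3786,-.3409,.1471]),([1.01,.49,-.24,2.23,-1.28,.25,.45],[.4376,-.3395,.0432])]
Rm=[None]*8
def fk(q,P,sg):
    h,o1,L1,a,L2,b,L3,x1=P[:8]; T=np.array([0,0,h]); M=R.identity()
    M=M*R.from_euler('z',sg[0]*q[0]+x1); M=M*R.from_euler('y',q[1]); M=M*R.from_euler('z',sg[1]*q[2]); T=T+M.apply([a,0,L1])
    M=M*R.from_euler('y',q[3]); M=M*R.from_euler('z',sg[2]*q[4]); T=T+M.apply([-a,0,L2]); M=M*R.from_euler('y',q[5]); M=M*R.from_euler('z',sg[3]*q[6]); T=T+M.apply([0,0,L3])+M.apply([o1*0,0,0])
    return T,M
if __name__=='__main__':
    best=[]
    for sg in itertools.product([-1],[1,-1],[1,-1],[1,-1]):
        f=lambda P:np.ravel([fk(q,P,sg)[0]-p for q,p in D])
        r=least_squares(f,[.33,0,.4,0,.4,0,.25,0]); best.append((np.abs(r.fun).max(),sg,r.x.round(4)))
    best.sort(key=lambda b:b[0])
    for b in best[:3]: print(b)
    M=fk(D[1][0],best[0][2],best[0][1])[1].as_matrix(); print(M.round(2))
    M=fk(D[7][0],best[0][2],best[0][1])[1].as_matrix(); print(M.round(2))
E
python3 kin.py
```

```text
(np.float64(0.0064924673192360005), (-1, -1, -1, 1), array([ 3.05700e-01, -1.03662e+01,  5.08000e-01,  5.00000e-03,
        4.61800e-01,  3.61000e-02,  3.32400e-01, -5.32000e-02]))
(np.float64(0.006492467384604489), (-1, -1, -1, -1), array([ 3.0570e-01,  8.9839e+00,  5.0800e-01,  5.0000e-03,  4.6180e-01,
        1.1726e+00,  3.3240e-01, -5.3200e-02]))
(np.float64(0.03445424883444803), (-1, -1, 1, 1), array([-0.0406, -6.4278,  0.4847,  0.134 ,  0.2784,  1.1616,  0.1008,
       -0.0257]))
[[ 0.91 -0.4  -0.  ]
 [-0.4  -0.91 -0.  ]
 [ 0.    0.   -1.  ]]
[[ 0.73  0.48  0.48]
 [ 0.57 -0.82 -0.04]
 [ 0.38  0.3  -0.88]]
```

```bash
cat > ik.py <<'E'
from kin import *
P=[.3057,0,.508,.005,.4618,0,.3324,-.0532]; sg=(-1,-1,-1,-1)
# q7 offset
s7=[]
for S in (1,-1):
    o=[]
    for i,y in ((1,.085),(4,1.648),(7,None)):
        M=fk(D[i][0],P,(-1,-1,-1,S))[1]
        if y is not None: Rt=down(y)
        else: Rt=R.from_matrix([[.877,-.025,.48],[-.022,-1,-.013],[.481,.001,-.877]])
        o.append((M.inv()*Rt).as_rotvec().round(2))
    s7.append(o)
lo=np.array([-2.53,-.31,-1.57,.28,-1.29,.15,-2.92])+.03; hi=np.array([2.53,2.02,1.55,2.44,4.43,1.84,2.92])-.03
S7,OFF=None,None
for S,o in zip((1,-1),s7):
    if np.ptp([v[2] for v in o])<.15: S7,OFF=S,o[0][2]
def ik(p,Rt,q0=None,n=12):
    rng=np.random.default_rng(0); best=None
    def f(q):
        T,M=fk(q,P,(-1,-1,-1,S7)); M=M*R.from_euler('z',OFF)
        return np.r_[(T-p)*10,(M.inv()*Rt).as_rotvec()*2, .02*(q-(q0 if q0 is not None else q)) ]
    for i in range(n):
        x0=np.clip(q0,lo,hi) if (i==0 and q0 is not None) else rng.uniform(lo,hi)
        if i and q0 is not None and i<6: x0=np.clip(q0+rng.normal(0,.3,7),lo,hi)
        r=least_squares(f,x0,bounds=(lo,hi),max_nfev=80)
        if best is None or r.cost<best.cost: best=r
    T,M=fk(best.x,P,(-1,-1,-1,S7)); M=M*R.from_euler('z',OFF)
    return best.x, np.linalg.norm(T-p)*1000, (M.inv()*Rt).magnitude()
def scoop_tcp(pos,yaw,pitch,tilt):
    """scoop origin pose (pitch>0 = lip down) -> tcp pos, R ; grasped with 'tilt', grip -.109,0,.066 ; d .026"""
    Rs=R.from_euler('z',yaw)*R.from_euler('y',pitch); Rt=Rs*down(0,tilt)
    return np.array(pos)+Rs.apply([-.109,0,.066])+.026*Rt.apply([0,0,1]),Rt
E
python3 - <<'E'
from ik import *
print(s7,S7,OFF)
tr=(.5787,-.1124,.0997); qn=np.array([.5,.4,-.2,2,0,.8,0])
for tilt in (.5,.25,0,-.2):
    for n,px,py,pz in (('set',-.055,.012,.004),('set2',-.045,.012,.004),('far',.07,.012,.004)):
        p,Rt=scoop_tcp(tow(tr,(px,py,pz)),tr[2],0,tilt); q,e,a=ik(p,Rt,qn); print(tilt,n,p.round(3),round(e,1),round(a,3),q.round(2))
    for yaw in (0.3,1.2,-.6):
      for pit in (.9,1.2):
        # lip at tub centre-ish z .17
        lip=np.array([.604,.185,.15])-np.array([np.cos(yaw),np.sin(yaw),0])*.0; Rs=R.from_euler('z',yaw)*R.from_euler('y',pit); o=lip-Rs.apply([.045,0,0])
        p,Rt=scoop_tcp(o,yaw,pit,tilt); q,e,a=ik(p,Rt,qn); print(tilt,'pour',yaw,pit,p.round(3),round(e,1),round(a,3),q.round(2))
E
```

```text
[[array([ 0. ,  0. , -0.5]), array([ 0.01,  0.  , -3.1 ]), array([0.02, 0.01, 0.62])], [array([0.  , 0.  , 1.52]), array([-0.  ,  0.  ,  1.53]), array([0.02, 0.02, 1.52])]] -1 1.52
0.5 set [ 0.427 -0.116  0.047] 14.8 0.119 [ 1.52  1.24 -1.54  2.41  1.62  0.97 -2.42]
0.5 set2 [ 0.437 -0.115  0.047] 12.5 0.1 [ 1.5   1.25 -1.54  2.41  1.66  0.98 -2.45]
0.5 far [ 0.551 -0.103  0.047] 0.1 0.002 [ 1.12  0.78 -1.08  2.28  1.76  0.44 -2.78]
0.5 pour 0.3 0.9 [0.552 0.169 0.288] 0.0 0.0 [-0.3   0.55 -0.08  1.35  0.03  1.64 -1.65]
0.5 pour 0.3 1.2 [0.593 0.182 0.298] 15.7 0.189 [-0.35  0.69  0.    1.15  0.    1.81 -1.62]
0.5 pour 1.2 0.9 [0.584 0.135 0.288] 0.0 0.0 [-0.31  0.5  -0.19  1.43  0.36  1.52 -0.93]
0.5 pour 1.2 1.2 [0.6   0.175 0.298] 0.0 0.0 [-0.55  0.71 -0.01  1.18  0.45  1.81 -0.95]
0.5 pour -0.6 0.9 [0.559 0.216 0.288] 0.0 0.0 [-0.23  0.5  -0.05  1.43 -0.27  1.5  -2.39]
0.5 pour -0.6 1.2 [0.595 0.191 0.298] 0.0 0.0 [-0.12  0.71 -0.05  1.18 -0.42  1.8  -2.32]
0.25 set [ 0.421 -0.116  0.045] 0.0 0.0 [ 0.31  0.32 -0.02  2.39 -0.47  0.22 -0.72]
0.25 set2 [ 0.431 -0.115  0.045] 0.0 0.0
[... 1568 characters left out ...]
 0.045] 0.0 0.0 [ 0.03  0.49  0.17  2.08 -0.02  0.77 -1.27]
-0.2 far [ 0.534 -0.105  0.045] 0.0 0.0 [-0.01  0.63  0.16  1.8  -0.05  0.91 -1.31]
-0.2 pour 0.3 0.9 [0.54  0.165 0.3  ] 41.1 0.463 [-0.36  0.64  0.01  1.32  0.    1.81 -1.61]
-0.2 pour 0.3 1.2 [0.585 0.179 0.313] 68.1 0.791 [-0.37  0.69  0.03  1.25 -0.    1.81 -1.6 ]
-0.2 pour 1.2 0.9 [0.58  0.122 0.3  ] 0.4 0.004 [-1.09  1.08  1.11  1.2   0.08  1.81 -0.42]
-0.2 pour 1.2 1.2 [0.597 0.166 0.313] 11.9 0.143 [-1.21  1.4   1.45  1.15  0.    1.81 -0.17]
-0.2 pour -0.6 0.9 [0.549 0.223 0.3  ] 0.7 0.008 [ 0.39  1.09 -1.11  1.2  -0.07  1.81 -2.83]
-0.2 pour -0.6 1.2 [0.588 0.196 0.313] 13.3 0.16 [ 0.49  1.26 -1.21  1.16 -0.18  1.81 -2.89]
```

```bash
python3 - <<'E'
from ik import *
s=st(); r=R.from_quat(s['tool_rot']); h=np.array(s['tcp_pos'])-.026*r.apply([0,0,1]); print('handle pt',h)
Rt=down(-.022,.27); rel(h+.026*Rt.apply([0,0,1]),Rt)
print(ik(h+.026*Rt.apply([0,0,1]),Rt,np.array(s['q'])))
E
```

```text
t 23.5 tcp [ 0.4376 -0.3395  0.0432] F [-3.6  0.7  6.1] open 0.0176 ff 107.51669797131399 q [ 1.01  0.49 -0.24  2.23 -1.28  0.25  0.45]
[[ 0.877 -0.025  0.48 ]
 [-0.022 -1.    -0.013]
 [ 0.481  0.001 -0.877]]
handle pt [ 0.42511979 -0.33917843  0.06599917]
rot [ 0.0017 -0.2313 -0.0026] n 2 each [ 0.0009 -0.1157 -0.0013] | lin(after rot) [-0.006  -0.0001  0.0007] n 1 each [-0.006  -0.0001  0.0007]
(array([ 0.51340121,  0.49169469,  0.24436295,  2.11716764, -0.74130031,
        0.44900707, -0.21288803]), np.float64(0.023463852180697162), 0.00040881667361742296)
```

Emit:
step_arm:
  commands:
    - {"linear":[0,0,0],"angular":[0,0,0],"hand":0.6}
    - {"linear":[0,0,0],"angular":[0,0,0],"hand":0.6}
    - {"linear":[0,0,0],"angular":[0,0,0],"hand":0.6}
    - {"linear":[0,0,0],"angular":[0,0,0],"hand":0.6}
    - {"linear":[0,0,0],"angular":[0,-0.06,0],"hand":0.6}
    - {"linear":[0,0,0],"angular":[0,-0.06,0],"hand":0.6}
    - {"linear":[-0.003,0,0],"angular":[0,-0.06,0],"hand":0.6}
    - {"linear":[-0.003,0,0],"angular":[0,-0.051,0],"hand":0.6}
    - {"linear":[0,0,0],"angular":[0,0,0],"hand":0.6}
    - {"linear":[0,0,0],"angular":[0,0,0],"hand":0}
    - {"linear":[0,0,0],"angular":[0,0,0],"hand":0}
    - {"linear":[0,0,0],"angular":[0,0,0],"hand":0}
    - {"linear":[0,0,0],"angular":[0,0,0],"hand":0}
    - {"linear":[0,0,0],"angular":[0,0,0],"hand":0}
    - {"linear":[0,0,0],"angular":[0,0,0],"hand":0}
    - {"linear":[0,0,0],"angular":[0,0,0],"hand":0}
  force: 110

```text
t: 25.1
tcp_pos: [0.4312, -0.3393, 0.0403]
tool_rot: [0.991, -0.013, 0.136, 0.001]
force: [-3.8, 2.9, 5.3]
opening: 0.0173
finger_force: 108.6
```

```bash
cat >> ik.py <<'E'
import json
def save_grasp(scoop_pos,scoop_yaw):
    s=get_state(); Rt=R.from_quat(s['tool_rot']); Rs=R.from_euler('z',scoop_yaw)
    json.dump(dict(p=Rs.inv().apply(np.array(s['tcp_pos'])-scoop_pos).tolist(),q=(Rs.inv()*Rt).as_quat().tolist()),open('g.json','w'))
def tgt(pos,yaw,pitch=0,roll=0):
    g=json.load(open('g.json')); Rs=R.from_euler('z',yaw)*R.from_euler('y',pitch)*R.from_euler('x',roll)
    return np.array(pos)+Rs.apply(g['p']), Rs*R.from_quat(g['q'])
def scoop_now():
    g=json.load(open('g.json')); s=get_state(); Rs=R.from_quat(s['tool_rot'])*R.from_quat(g['q']).inv(); return np.array(s['tcp_pos'])-Rs.apply(g['p']),Rs.as_euler('ZYX')
def path(wps,nper,cur=None):
    """wps: list of (pos,R); linear+slerp interpolation; prints rows of (linear, angular) in tool frame at each row"""
    s=get_state(); p=np.array(s['tcp_pos']); r=R.from_quat(s['tool_rot'])
    if cur: p,r=cur
    for (pt,Rt),n in zip(wps,nper):
        dv=(r.inv()*Rt).as_rotvec()/n; dp=(pt-p)/n; rows=[]
        for i in range(n):
            rows.append((r.inv().apply(dp).round(4).tolist(),dv.round(4).tolist())); r=r*R.from_rotvec(dv); p=p+dp
        if np.abs(dv).max()<.002: print(n,'x',rows[0])
        else:
            for w in rows: print(w)
E
python3 - <<'E'
from ik import *
s=st(); r=R.from_quat(s['tool_rot']); g=np.array(s['tcp_pos'])
yaw=np.arctan2(r.as_matrix()[1,0],r.as_matrix()[0,0]); print('yaw',yaw)
# scoop x origin from fit .535 ; y from handle line
x=.535; y=g[1]+np.tan(yaw)*(x-g[0]); save_grasp(np.array([x,y,0]),yaw); print(x,y,scoop_now())
tr=np.load('poses.npz')['tr']
A=tgt([x,y,.12],yaw); B=tgt(tow(tr,(-.05,.012,.12)),tr[2]); C=tgt(tow(tr,(-.05,.012,.012)),tr[2])
for T in (A,B,C): print(T[0].round(3),[np.round(v,2) for v in ik(*T,np.array([.3,.4,0,2.2,-.5,.4,-.7]))])
path([A,B,C],[4,10,4])
E
```

```text
t 25.1 tcp [ 0.4312 -0.3393  0.0403] F [-3.8  2.9  5.3] open 0.0173 ff 108.55347275733948 q [ 0.51  0.48  0.24  2.15 -0.75  0.42 -0.21]
[[ 0.963 -0.026  0.269]
 [-0.025 -1.    -0.006]
 [ 0.269 -0.001 -0.963]]
yaw -0.025715521846303244
0.535 -0.3419270430930137 (array([ 5.35000000e-01, -3.41927043e-01,  6.93889390e-18]), array([-0.02571552,  0.        ,  0.        ]))
[ 0.431 -0.339  0.16 ] [array([ 0.56,  0.28,  0.19,  2.06, -0.4 ,  0.65, -0.56]), np.float64(0.0), np.float64(0.0)]
[ 0.424 -0.116  0.16 ] [array([ 0.27,  0.06,  0.03,  2.32, -0.24,  0.53, -0.97]), np.float64(0.01), np.float64(0.0)]
[ 0.424 -0.116  0.052] [array([ 0.31,  0.31, -0.02,  2.4 , -0.53,  0.22, -0.67]), np.float64(0.0), np.float64(0.0)]
4 x ([0.0081, -0.0, -0.0289], [0.0, -0.0, 0.0])
([-0.0012, -0.0223, -0.0003], [0.0034, -0.0, -0.0121])
([-0.0009, -0.0223, -0.0002], [0.0034, -0.0, -0.0121])
([-0.0007, -0.0223, -0.0002], [0.0034, -0.0, -0.0121])
([-0.0004, -0.0224, -0.0001], [0.0034, -0.0, -0.0121])
([-0.0001, -0.0224, -0.0], [0.0034, -0.0, -0.0121])
([0.0001, -0.0224, 0.0001], [0.0034, -0.0, -0.0121])
([0.0004, -0.0224, 0.0001], [0.0034, -0.0, -0.0121])
([0.0007, -0.0223, 0.0002], [0.0034, -0.0, -0.0121])
([0.001, -0.0223, 0.0003], [0.0034, -0.0, -0.0121])
([0.0012, -0.0223, 0.0004], [0.0034, -0.0, -0.0121])
4 x ([-0.0073, 0.0, 0.026], [-0.0, 0.0, 0.0])
```

Emit:
step_arm:
  commands:
    - {"linear":[0.008,0,-0.029],"angular":[0,0,0],"hand":0}
    - {"linear":[0.008,0,-0.029],"angular":[0,0,0],"hand":0}
    - {"linear":[0.008,0,-0.029],"angular":[0,0,0],"hand":0}
    - {"linear":[0.008,0,-0.029],"angular":[0,0,0],"hand":0}
    - {"linear":[-0.001,-0.0223,0],"angular":[0.0034,0,-0.0121],"hand":0}
    - {"linear":[-0.001,-0.0223,0],"angular":[0.0034,0,-0.0121],"hand":0}
    - {"linear":[-0.0007,-0.0223,0],"angular":[0.0034,0,-0.0121],"hand":0}
    - {"linear":[-0.0004,-0.0223,0],"angular":[0.0034,0,-0.0121],"hand":0}
    - {"linear":[0,-0.0223,0],"angular":[0.0034,0,-0.0121],"hand":0}
    - {"linear":[0,-0.0223,0],"angular":[0.0034,0,-0.0121],"hand":0}
    - {"linear":[0.0004,-0.0223,0],"angular":[0.0034,0,-0.0121],"hand":0}
    - {"linear":[0.0007,-0.0223,0],"angular":[0.0034,0,-0.0121],"hand":0}
    - {"linear":[0.001,-0.0223,0],"angular":[0.0034,0,-0.0121],"hand":0}
    - {"linear":[0.001,-0.0223,0],"angular":[0.0034,0,-0.0121],"hand":0}
    - {"linear":[0,0,0],"angular":[0,0,0],"hand":0}
    - {"linear":[0,0,0],"angular":[0,0,0],"hand":0}

```text
t: 26.7
tcp_pos: [0.4245, -0.1161, 0.1606]
tool_rot: [0.989, 0.05, 0.136, -0.007]
force: [-0.2, -1.8, -1.9]
opening: 0.0172
finger_force: 108.1
```

```bash
python3 - <<'E'
from ik import *
st(); print(scoop_now())
c=snap('top'); im=c['img'][:,:,::-1].copy()
p,e=scoop_now(); Rs=R.from_euler('ZYX',e)
big=cv2.resize(im[120:240,270:390],(600,600),interpolation=cv2.INTER_CUBIC)
for q in [(-.157,0,.088),(.045,.032,.001),(.045,-.032,.001),(-.045,.032,.034),(-.045,-.032,.034)]:
    u=(proj(c,p+Rs.apply(q))-[270,120])*5; cv2.circle(big,tuple(int(v) for v in u),3,(0,0,255),-1)
cv2.imwrite('pics/m4.png',big)
tr=np.load('poses.npz')['tr']
path([tgt(tow(tr,(-.05,.012,.12)),tr[2]),tgt(tow(tr,(-.05,.012,.012)),tr[2])],[1,4])
E
```

```text
t 26.7 tcp [ 0.4245 -0.1161  0.1606] F [-0.2 -1.8 -1.9] open 0.0172 ff 108.1412923336029 q [-0.04  0.04  0.32  2.34 -0.23  0.52 -1.01]
[[ 0.958  0.101  0.268]
 [ 0.097 -0.995  0.027]
 [ 0.269 -0.    -0.963]]
(array([ 0.52781121, -0.1056126 ,  0.12035928]), array([ 0.10114533, -0.00060724, -0.00036358]))
1 x ([-0.0002, -0.0009, 0.0003], [0.0004, -0.0007, 0.0004])
4 x ([-0.0073, 0.0, 0.026], [0.0, -0.0, -0.0])
```

View pics/m4.png

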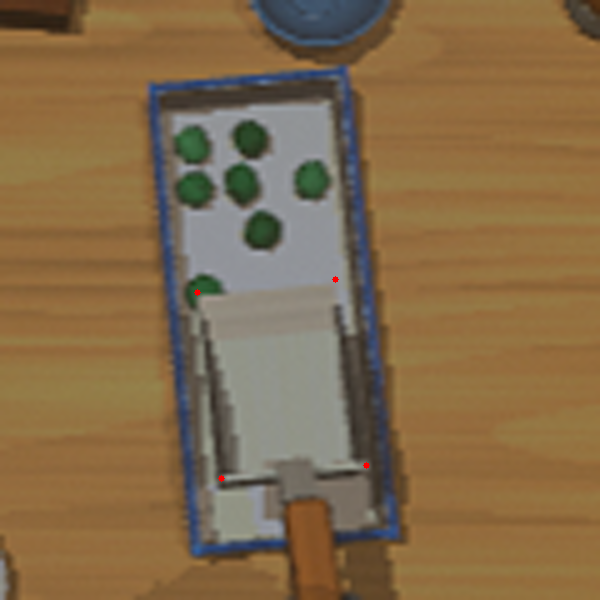

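The picture shows the scoop lip at (203,305)–(338,285) against predicted points (197,292) and (335,279). So the scoop is yawed about 0.05 too far and sits about 3 mm back. I'll update the grasp model and lower it.

```bash
python3 - <<'E'
from ik import *
p,e=scoop_now(); 
save_grasp(p+[-.003,0,0],e[0]+.05); print(scoop_now())
tr=np.load('poses.npz')['tr']
W=[tgt(tow(tr,(-.052,.010,.12)),tr[2]),tgt(tow(tr,(-.052,.010,.010)),tr[2])]
for T in W: print([np.round(v,2) for v in ik(*T,np.array(get_state()['q']))])
path(W,[2,4])
E
```

```text
(array([ 0.52493041, -0.10635735,  0.12045057]), array([0.14992426, 0.        , 0.        ]))
[array([-0.03,  0.06,  0.32,  2.33, -0.25,  0.52, -1.03]), np.float64(0.0), np.float64(0.0)]
[array([ 0.29,  0.31, -0.01,  2.4 , -0.5 ,  0.2 , -0.76]), np.float64(0.02), np.float64(0.0)]
([0.0004, -0.0019, 0.0004], [-0.0068, -0.0, 0.0242])
([0.0004, -0.0019, 0.0003], [-0.0068, -0.0, 0.0242])
4 x ([-0.0074, -0.0, 0.0265], [0.0, -0.0, -0.0])
```

Emit:
step_arm:
  commands:
    - {"linear":[0.0004,-0.0019,0.0004],"angular":[-0.0068,0,0.0242],"hand":0}
    - {"linear":[0.0004,-0.0019,0.0004],"angular":[-0.0068,0,0.0242],"hand":0}
    - {"linear":[-0.0074,0,0.0265],"angular":[0,0,0],"hand":0}
    - {"linear":[-0.0074,0,0.0265],"angular":[0,0,0],"hand":0}
    - {"linear":[-0.0074,0,0.0265],"angular":[0,0,0],"hand":0}
    - {"linear":[-0.0074,0,0.0265],"angular":[0,0,0],"hand":0}
    - {"linear":[-0.0008,0,0.003],"angular":[0,0,0],"hand":0}
    - {"linear":[-0.0008,0,0.003],"angular":[0,0,0],"hand":0}
    - {"linear":[0,0,0],"angular":[0,0,0],"hand":0}

```text
t: 27.65
tcp_pos: [0.4256, -0.1133, 0.0447]
tool_rot: [0.99, 0.024, 0.136, -0.003]
force: [0.6, 0.0, -1.8]
opening: 0.0172
finger_force: 108.6
```

```bash
python3 - <<'E'
from ik import *
s=st(); print(scoop_now(), s['wrist_torque'])
c=snap('top'); im=c['img'][:,:,::-1].copy()
p,e=scoop_now(); Rs=R.from_euler('ZYX',e)
big=cv2.resize(im[120:240,270:390],(600,600),interpolation=cv2.INTER_CUBIC)
for q in [(.045,.032,.001),(.045,-.032,.001),(-.045,.032,.034),(-.045,-.032,.034)]:
    u=(proj(c,p+Rs.apply(q))-[270,120])*5; cv2.circle(big,tuple(int(v) for v in u),3,(0,0,255),-1)
cv2.imwrite('pics/m5.png',big)
E
```

```text
t 27.65 tcp [ 0.4256 -0.1133  0.0447] F [ 0.6  0.  -1.8] open 0.0172 ff 108.55351567268372 q [ 0.16  0.32  0.09  2.41 -0.62  0.18 -0.68]
[[ 0.962  0.049  0.27 ]
 [ 0.047 -0.999  0.013]
 [ 0.27   0.    -0.963]]
(array([ 0.52639687, -0.10819064,  0.00456662]), array([ 0.09838064, -0.0008227 , -0.00015244])) [ 3.97633476e-02  5.36798350e-01 -4.63607227e-04]
```

View pics/m5.png

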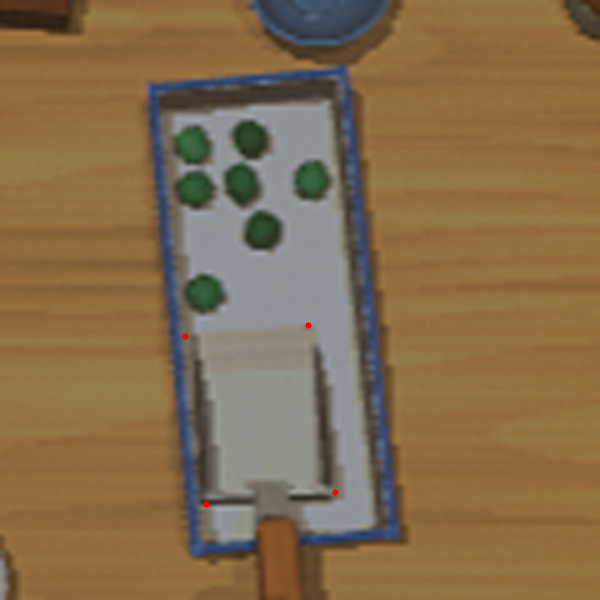

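The scoop is in the near half, with its lip at (197,332)–(315,327). It is now rotated about 0.045 short of the tray's yaw. I'll correct that, settle it on the floor, then push.

```bash
python3 - <<'E'
from ik import *
p,e=scoop_now(); save_grasp(p+[0,-.002,0],e[0]-.045)
tr=np.load('poses.npz')['tr']; a=tr[2]
W=[tgt(tow(tr,(-.052,.011,.0025)),a),tgt(tow(tr,(.064,.011,.0025)),a)]
path(W,[3,8])
T=tgt(tow(tr,(.064,.011,.0025)),a); print([np.round(v,2) for v in ik(*T,np.array(get_state()['q']))])
E
```

```text
([-0.0005, 0.0004, 0.0007], [0.0041, 0.0, -0.0147])
([-0.0005, 0.0004, 0.0007], [0.0041, 0.0, -0.0147])
([-0.0005, 0.0004, 0.0007], [0.0041, 0.0, -0.0147])
8 x ([0.014, -0.0001, 0.0039], [0.0, -0.0, 0.0])
[array([ 0.05,  0.46,  0.16,  2.16, -0.55,  0.31, -0.79]), np.float64(0.01), np.float64(0.0)]
```

Emit:
step_arm:
  commands:
    - {"linear":[-0.0005,0.0004,0.0007],"angular":[0.0041,0,-0.0147],"hand":0}
    - {"linear":[-0.0005,0.0004,0.0007],"angular":[0.0041,0,-0.0147],"hand":0}
    - {"linear":[-0.0005,0.0004,0.0007],"angular":[0.0041,0,-0.0147],"hand":0}
    - {"linear":[0,0,0],"angular":[0,0,0],"hand":0}

```text
t: 28.1
tcp_pos: [0.4263, -0.1147, 0.0431]
tool_rot: [0.989, 0.047, 0.138, -0.006]
force: [-3.3, -0.4, 11.2]
opening: 0.0174
finger_force: 110.1
```

Emit:
step_arm:
  commands:
    - {"linear":[0.014,0,0.0039],"angular":[0,0,0],"hand":0}
    - {"linear":[0.014,0,0.0039],"angular":[0,0,0],"hand":0}
    - {"linear":[0.014,0,0.0039],"angular":[0,0,0],"hand":0}
    - {"linear":[0.014,0,0.0039],"angular":[0,0,0],"hand":0}
    - {"linear":[0.014,0,0.0039],"angular":[0,0,0],"hand":0}
    - {"linear":[0.014,0,0.0039],"angular":[0,0,0],"hand":0}
    - {"linear":[0.007,0,0.0019],"angular":[0,0,0],"hand":0}
    - {"linear":[0.007,0,0.0019],"angular":[0,0,0],"hand":0}
    - {"linear":[0.007,0,0.0019],"angular":[0,0,0],"hand":0}
    - {"linear":[0,0,0],"angular":[0,0,0],"hand":0}

```text
t: 29.1
tcp_pos: [0.533, -0.1039, 0.0435]
tool_rot: [0.989, 0.048, 0.136, -0.007]
force: [-10.0, -1.0, 16.0]
opening: 0.0175
finger_force: 110.9
```

```bash
cat >> ik.py <<'E'
def jade_tray(c):
    """green blobs in tray coords (mm)"""
    tr=np.load('poses.npz')['tr']; im=c['img']; hsv=cv2.cvtColor(im,cv2.COLOR_RGB2HSV)
    m=cv2.inRange(hsv,(40,90,30),(85,255,255)); poly=np.array([proj(c,tow(tr,q)) for q in [(.119,.05,.03),(.119,-.05,.03),(-.119,-.05,.03),(-.119,.05,.03)]],np.int32)
    k=np.zeros_like(m); cv2.fillPoly(k,[poly],255); m&=k
    n,l,st_,ce=cv2.connectedComponentsWithStats(m); out=[]
    for i in range(1,n):
        if st_[i,4]<8: continue
        d=ray(c,*ce[i],.014)[:2]-tr[:2]; a=tr[2]
        out.append((np.r_[np.array([[np.cos(a),np.sin(a)],[-np.sin(a),np.cos(a)]])@d*1000].round(0).tolist(),int(st_[i,4])))
    return out
E
python3 - <<'E'
from ik import *
st(); p,e=scoop_now(); tr=np.load('poses.npz')['tr']; a=tr[2]; d=p[:2]-tr[:2]; print('scoop in tray',[np.cos(a)*d[0]+np.sin(a)*d[1],-np.sin(a)*d[0]+np.cos(a)*d[1]],p[2],e)
c=snap('top'); cv2.imwrite('pics/m6.png',cv2.resize(c['img'][120:240,270:390,::-1],(600,600),interpolation=cv2.INTER_CUBIC)); print(jade_tray(c))
E
```

```text
t 29.1 tcp [ 0.533  -0.1039  0.0435] F [-10.  -1.  16.] open 0.0175 ff 110.94103217124939 q [ 0.02  0.44  0.18  2.19 -0.56  0.29 -0.78]
[[ 0.958  0.096  0.269]
 [ 0.092 -0.995  0.026]
 [ 0.271 -0.    -0.963]]
scoop in tray [np.float64(0.05623841463127001), np.float64(0.010913580773430319)] 0.0033938735912242904 [0.10090358 0.00037951 0.00078119]
[([107.0, -23.0], 27), ([95.0, 14.0], 165), ([70.0, -29.0], 30)]
```

View pics/m6.png

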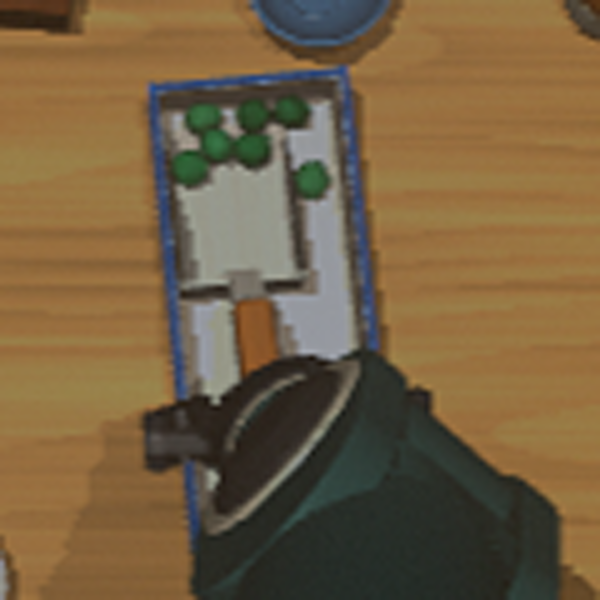

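The scoop is near the far wall, with five pieces in or at the bowl and two outside it on the right at (290,112) and (312,180). All my picture views are used, so from here I rely on numbers. I'll push on to the wall.

Emit:
step_arm:
  commands:
    - {"linear":[0.005,0,0.0013],"angular":[0,0,0],"hand":0}
    - {"linear":[0.005,0,0.0013],"angular":[0,0,0],"hand":0}
    - {"linear":[0.004,0,0.001],"angular":[0,0,0],"hand":0}
    - {"linear":[0,0,0],"angular":[0,0,0],"hand":0}
    - {"linear":[0,0,0],"angular":[0,0,0],"hand":0}

```text
t: 29.65
tcp_pos: [0.5428, -0.1037, 0.0433]
tool_rot: [0.99, 0.046, 0.133, -0.007]
force: [-25.9, -3.3, 35.9]
opening: 0.0176
finger_force: 115.4
```

```bash
cat >> ik.py <<'E'
def intray():
    p,e=scoop_now(); tr=np.load('poses.npz')['tr']; a=tr[2]; d=p[:2]-tr[:2]; print('scoop in tray',np.round([np.cos(a)*d[0]+np.sin(a)*d[1],-np.sin(a)*d[0]+np.cos(a)*d[1],p[2]],4),e.round(3))
def blobs(c,fn=None):
    """circle-ish jade pieces via distance-transform peaks, tray coords"""
    tr=np.load('poses.npz')['tr']; a=tr[2]; S=5; im=cv2.resize(c['img'][120:240,270:390],None,fx=S,fy=S,interpolation=cv2.INTER_CUBIC); hsv=cv2.cvtColor(im,cv2.COLOR_RGB2HSV)
    m=cv2.inRange(hsv,(45,110,25),(85,255,255)); dt=cv2.distanceTransform(m,cv2.DIST_L2,5); dt=cv2.GaussianBlur(dt,(0,0),3); pk=(dt==cv2.dilate(dt,np.ones((19,19))))&(dt>6)
    out=[]
    for v,u in np.argwhere(pk):
        d=ray(c,270+(u+.5)/S-.5,120+(v+.5)/S-.5,.016)[:2]-tr[:2]; out.append((np.array([[np.cos(a),np.sin(a)],[-np.sin(a),np.cos(a)]])@d*1000).round(0).tolist())
    return out
E
python3 - <<'E'
from ik import *
st(); intray(); c=snap('top'); print(blobs(c))
tr=np.load('poses.npz')['tr']; a=tr[2]; p,e=scoop_now()
# tilt back about scoop rear bottom, then lift
def tb(phi,lift,back):
    # keep rear-bottom (-.045,0,0) at height 'lift' above floor
    d=np.array([np.cos(a),np.sin(a)]); o=p.copy(); o[:2]-=back*d
    rear=np.array([o[0]-.045*d[0],o[1]-.045*d[1],p[2]+lift]); 
    return tgt(rear+R.from_euler('z',a).apply(R.from_euler('y',-phi).apply([.045,0,0])),a,-phi)
W=[tb(.3,.004,.006),tb(.3,.12,.02)]
for T in W: print(T[0].round(3),[np.round(v,2) for v in ik(*T,np.array(get_state()['q']))])
path(W,[6,6])
E
```

```text
t 29.65 tcp [ 0.5428 -0.1037  0.0433] F [-25.9  -3.3  35.9] open 0.0176 ff 115.36149859428406 q [ 0.    0.45  0.2   2.17 -0.55  0.31 -0.8 ]
[[ 0.96   0.093  0.263]
 [ 0.089 -0.996  0.027]
 [ 0.265 -0.003 -0.964]]
scoop in tray [0.0657 0.01   0.0026] [0.098 0.006 0.003]
[[107.0, -23.0], [107.0, -3.0], [93.0, 15.0], [90.0, -2.0], [88.0, 33.0], [70.0, -30.0]]
[ 0.527 -0.105  0.028] [array([ 1.28,  1.05, -1.25,  2.37,  2.05,  0.68, -2.88]), np.float64(0.07), np.float64(0.0)]
[ 0.513 -0.107  0.144] [array([ 0.37,  0.18, -0.09,  2.37, -1.26,  0.23,  0.01]), np.float64(0.11), np.float64(0.0)]
([-0.0032, 0.0, 0.0017], [-0.0001, 0.051, -0.0003])
([-0.0032, 0.0, 0.0015], [-0.0001, 0.051, -0.0003])
([-0.0033, 0.0, 0.0014], [-0.0001, 0.051, -0.0003])
([-0.0034, 0.0, 0.0012], [-0.0001, 0.051, -0.0003])
([-0.0034, 0.0, 0.001], [-0.0001, 0.051, -0.0003])
([-0.0035, 0.0, 0.0009], [-0.0001, 0.051, -0.0003])
6 x ([0.0085, -0.0, -0.0175], [0.0, -0.0, 0.0])
```

```bash
cat >> ik.py <<'E'
def tb(p,a,phi,lift,back):
    d=np.array([np.cos(a),np.sin(a)]); o=np.array(p); o[:2]-=back*d
    rear=np.array([o[0]-.045*d[0],o[1]-.045*d[1],o[2]+lift]); 
    return tgt(rear+R.from_euler('z',a).apply(R.from_euler('y',-phi).apply([.045,0,0])),a,-phi)
E
python3 - <<'E'
from ik import *
tr=np.load('poses.npz')['tr']; a=tr[2]; p,e=scoop_now(); q=np.array(get_state()['q'])
W=[tb(p,a,.2,.003,.003),tb(p,a,.2,.035,.003),tb(p,a,.25,.06,.01),tb(p,a,.3,.12,.0),tb(p,a,.35,.2,.0)]
for T in W: r=ik(*T,q); q=r[0]; print(T[0].round(3),[np.round(v,2) for v in r])
path(W[:4],[4,2,2,3])
E
```

```text
[ 0.533 -0.105  0.034] [array([ 1.01,  0.67, -0.9 ,  2.3 ,  1.81,  0.3 , -2.88]), np.float64(0.15), np.float64(0.0)]
[ 0.533 -0.105  0.066] [array([ 1.08,  0.62, -0.99,  2.3 ,  1.56,  0.3 , -2.65]), np.float64(0.02), np.float64(0.0)]
[ 0.524 -0.106  0.088] [array([ 1.15,  0.55, -1.03,  2.34,  1.63,  0.24, -2.73]), np.float64(0.01), np.float64(0.0)]
[ 0.533 -0.105  0.144] [array([ 1.36,  0.55, -1.3 ,  2.33,  1.37,  0.32, -2.48]), np.float64(0.02), np.float64(0.0)]
[ 0.532 -0.105  0.221] [array([ 1.64,  0.38, -1.54,  2.3 ,  0.68,  0.27, -1.87]), np.float64(0.23), np.float64(0.0)]
([-0.0031, 0.0, 0.0016], [-0.0004, 0.0516, -0.0005])
([-0.0031, 0.0, 0.0015], [-0.0004, 0.0516, -0.0005])
([-0.0032, 0.0, 0.0013], [-0.0004, 0.0516, -0.0005])
([-0.0033, 0.0, 0.0011], [-0.0004, 0.0516, -0.0005])
2 x ([0.0073, -0.0, -0.0142], [0.0, 0.0, -0.0])
([0.0013, 0.0, -0.0116], [0.0001, 0.025, 0.0])
([0.0016, 0.0, -0.0116], [0.0001, 0.025, 0.0])
([0.012, -0.0, -0.0149], [0.0001, 0.0167, 0.0])
([0.0123, -0.0, -0.0147], [0.0001, 0.0167, 0.0])
([0.0125, -0.0, -0.0145], [0.0001, 0.0167, 0.0])
```

Emit:
step_arm:
  commands:
    - {"linear":[-0.003,0,0.0012],"angular":[-0.0004,0.05,-0.0005],"hand":0}
    - {"linear":[-0.003,0,0.0012],"angular":[-0.0004,0.05,-0.0005],"hand":0}
    - {"linear":[-0.003,0,0.001],"angular":[-0.0004,0.05,-0.0005],"hand":0}
    - {"linear":[0,0,0],"angular":[0,0,0],"hand":0}
    - {"linear":[0,0,0],"angular":[0,0,0],"hand":0}

```text
t: 30.2
tcp_pos: [0.5417, -0.1018, 0.0385]
tool_rot: [0.98, 0.047, 0.191, -0.012]
force: [-6.7, -3.4, -1.3]
opening: 0.0175
finger_force: 110.3
```

```bash
python3 - <<'E'
from ik import *
st(); intray(); c=snap('top'); print(blobs(c)); cv2.imwrite('pics/m7.png',c['img'][:,:,::-1])
tr=np.load('poses.npz')['tr']; a=tr[2]; p,e=scoop_now()
d=R.from_quat(get_state()['tool_rot']); print('up',d.inv().apply([0,0,.02]).round(4))
E
```

```text
t 30.2 tcp [ 0.5417 -0.1018  0.0385] F [-6.7 -3.4 -1.3] open 0.0175 ff 110.26865243911743 q [ 0.15  0.45  0.05  2.25 -1.03  0.16 -0.28]
[[ 0.923  0.098  0.373]
 [ 0.088 -0.995  0.041]
 [ 0.375 -0.005 -0.927]]
scoop in tray [0.0689 0.0124 0.0098] [ 0.102 -0.11   0.005]
[[95.0, 16.0], [93.0, -4.0], [88.0, 34.0], [71.0, -30.0]]
up [ 0.0075 -0.0001 -0.0185]
```

Emit:
step_arm:
  commands:
    - {"linear":[0.0075,0,-0.0185],"angular":[0,0,0],"hand":0}
    - {"linear":[0.0075,0,-0.0185],"angular":[0,0.01,0],"hand":0}
    - {"linear":[0.005,0,-0.0185],"angular":[0,0.02,0],"hand":0}
    - {"linear":[0.003,0,-0.0185],"angular":[0,0.03,0],"hand":0}
    - {"linear":[0.003,0,-0.0185],"angular":[0,0.03,0],"hand":0}
    - {"linear":[0,0,0],"angular":[0,0,0],"hand":0}

```text
t: 30.85
tcp_pos: [0.5306, -0.1017, 0.1358]
tool_rot: [0.97, 0.049, 0.236, -0.015]
force: [-0.3, -0.2, -2.0]
opening: 0.0176
finger_force: 109.7
```

```bash
cat >> ik.py <<'E'
def pieces(S=5,box=(100,260,230,400),zz=.016):
    """jade list world via several recognise + colour in scoop frame"""
def seen(c,h,box=(80,270,240,420)):
    """blobs whose pixel rays are cut at height h -> scoop-frame coords if h given per scoop floor; returns both tray(mm, z16) and scoop-frame(mm)"""
    y0,y1,x0,x1=box; S=5; im=cv2.resize(c['img'][y0:y1,x0:x1],None,fx=S,fy=S,interpolation=cv2.INTER_CUBIC); hsv=cv2.cvtColor(im,cv2.COLOR_RGB2HSV)
    m=cv2.inRange(hsv,(40,90,18),(88,255,255)); dt=cv2.distanceTransform(m,cv2.DIST_L2,5); dt=cv2.GaussianBlur(dt,(0,0),2.5); pk=(dt==cv2.dilate(dt,np.ones((17,17))))&(dt>5)
    tr=np.load('poses.npz')['tr']; p,e=scoop_now(); Rs=R.from_euler('ZYX',e); res=[]
    T=np.linalg.inv(c['world_to_cam']); o=T[:3,3]
    for v,u in np.argwhere(pk):
        U,V=x0+(u+.5)/S-.5,y0+(v+.5)/S-.5
        d=ray(c,U,V,.016)[:2]-tr[:2]; a=tr[2]; t=np.array([[np.cos(a),np.sin(a)],[-np.sin(a),np.cos(a)]])@d*1000
        dr=T[:3,:3]@np.array([(U-c['cx'])/c['fx'],(V-c['cy'])/c['fy'],1]); ol=Rs.inv().apply(o-p); dl=Rs.inv().apply(dr); s=ol+dl*(.012-ol[2])/dl[2]
        res.append(dict(tray=t.round(0).tolist(),scoop=(s[:2]*1000).round(0).tolist(),rad=round(float(dt[v,u])/S,1)))
    return res
E
python3 - <<'E'
from ik import *
st(); intray(); c=snap('top'); cv2.imwrite('pics/m8.png',c['img'][:,:,::-1])
for b in seen(c,0): print(b)
c=snap('wrist')
print([(world(c,d['xyz']).round(3).tolist(),round(d['score'],2)) for d in recognise('wrist','jade1')])
E
```

```text
t 30.85 tcp [ 0.5306 -0.1017  0.1358] F [-0.3 -0.2 -2. ] open 0.0176 ff 109.66039904567879 q [-0.02  0.22  0.26  2.3  -0.89  0.27 -0.42]
[[ 0.883  0.102  0.457]
 [ 0.088 -0.995  0.052]
 [ 0.46  -0.006 -0.888]]
scoop in tray [0.0601 0.0141 0.117 ] [ 0.106 -0.204  0.005]
{'tray': [131.0, -12.0], 'scoop': [38.0, -11.0], 'rad': 2.7}
{'tray': [128.0, 17.0], 'scoop': [36.0, 15.0], 'rad': 2.9}
{'tray': [110.0, -14.0], 'scoop': [20.0, -13.0], 'rad': 3.0}
{'tray': [111.0, 7.0], 'scoop': [21.0, 5.0], 'rad': 2.6}
{'tray': [103.0, 27.0], 'scoop': [15.0, 23.0], 'rad': 2.8}
[([0.641, -0.065, 0.137], 0.83), ([0.662, -0.097, 0.142], 0.81), ([0.645, -0.103, 0.134], 0.72), ([0.649, -0.084, 0.142], 0.7), ([0.663, -0.076, 0.14], 0.66)]
```

All five pieces are seen in the bowl frame, with x between 15 and 38 mm. Now I'll plan the transport and pour.

```bash
cat >> ik.py <<'E'
def lip(L,yaw,pitch):
    Rs=R.from_euler('z',yaw)*R.from_euler('y',pitch); return tgt(np.array(L)-Rs.apply([.045,0,0]),yaw,pitch)
def chk(W,q):
    for T in W: r=ik(*T,q,n=5); q=r[0]; print(T[0].round(3),[np.round(v,2) for v in r])
E
python3 - <<'E'
from ik import *
p,e=scoop_now(); q=np.array(get_state()['q'])
tr=np.load('poses.npz')['tr']; 
W=[tgt(p+[-.03,0,.09],e[0],-.2),tgt([.585,.02,.21],.65,-.2),lip([.602,.165,.225],1.2,-.2)]
V=[lip([.602,.165,.19],1.2,.3),lip([.602,.165,.15],1.2,.8),lip([.602,.165,.14],1.2,1.1)]
chk(W+V,q); path(W,[3,5,6]); print('---'); path(V,[5,5,3],W[-1])
E
```

```text
[ 0.501 -0.101  0.224] [array([-0.02,  0.02,  0.29,  2.26, -0.44,  0.47, -0.85]), np.float64(0.02), np.float64(0.0)]
[ 0.499 -0.043  0.229] [array([ 0.04,  0.07,  0.25,  2.18, -0.64,  0.72, -0.18]), np.float64(0.01), np.float64(0.0)]
[0.545 0.025 0.235] [array([ 0.05,  0.24,  0.15,  1.95, -0.62,  0.98,  0.18]), np.float64(0.0), np.float64(0.0)]
[0.554 0.047 0.271] [array([-0.31,  0.27,  0.2 ,  1.74, -0.03,  1.14, -0.48]), np.float64(0.01), np.float64(0.0)]
[0.573 0.098 0.283] [array([-0.61,  0.53,  0.26,  1.45,  0.28,  1.52, -0.79]), np.float64(0.01), np.float64(0.0)]
[0.589 0.137 0.288] [array([-0.71,  0.74,  0.29,  1.24,  0.39,  1.78, -0.84]), np.float64(0.01), np.float64(0.0)]
3 x ([0.0049, -0.0013, -0.0312], [-0.0018, -0.0002, -0.0005])
([0.0012, -0.0117, -0.0006], [0.0497, -0.0, -0.0968])
([0.0023, -0.0115, -0.0001], [0.0497, -0.0, -0.0968])
([0.0034, -0.0112, 0.0005], [0.0497, -0.0, -0.0968])
([0.0045, -0.0108, 0.0011], [0.0497, -0.0, -0.0968])
([0.0055, -0.0103, 0.0016], [0.0497, -0.0, -0.0968])
([0.012, -0.0044, 0.0051], [0.0419, -0.0, -0.0815])
([0.0124, -0.0032, 0.0052], [0
[... 209 characters left out ...]
0.0419, -0.0, -0.0815])
---
([0.0075, -0.0, -0.0043], [-0.0005, -0.1, -0.0002])
([0.007, -0.0, -0.005], [-0.0005, -0.1, -0.0002])
([0.0065, -0.0, -0.0057], [-0.0005, -0.1, -0.0002])
([0.0059, -0.0, -0.0063], [-0.0005, -0.1, -0.0002])
([0.0052, -0.0, -0.0069], [-0.0005, -0.1, -0.0002])
([0.0109, -0.0, -0.0025], [-0.0005, -0.1, -0.0002])
([0.0106, -0.0, -0.0036], [-0.0005, -0.1, -0.0002])
([0.0101, -0.0, -0.0046], [-0.0005, -0.1, -0.0002])
([0.0096, -0.0, -0.0056], [-0.0005, -0.1, -0.0002])
([0.009, -0.0, -0.0065], [-0.0005, -0.1, -0.0002])
([0.0113, -0.0, -0.0087], [-0.0005, -0.1, -0.0002])
([0.0104, -0.0, -0.0098], [-0.0005, -0.1, -0.0002])
([0.0093, -0.0, -0.0108], [-0.0005, -0.1, -0.0002])
```

Emit:
step_arm:
  commands:
    - {"linear":[0.0025,-0.0006,-0.0156],"angular":[-0.0009,0,0],"hand":0}
    - {"linear":[0.0049,-0.0013,-0.0312],"angular":[-0.0018,0,0],"hand":0}
    - {"linear":[0.0049,-0.0013,-0.0312],"angular":[-0.0018,0,0],"hand":0}
    - {"linear":[0.0025,-0.0006,-0.0156],"angular":[-0.0009,0,0],"hand":0}
    - {"linear":[0.0012,-0.0117,-0.0006],"angular":[0.0497,0,-0.0968],"hand":0}
    - {"linear":[0.0023,-0.0115,0],"angular":[0.0497,0,-0.0968],"hand":0}
    - {"linear":[0.0034,-0.0112,0.0005],"angular":[0.0497,0,-0.0968],"hand":0}
    - {"linear":[0.0045,-0.0108,0.0011],"angular":[0.0497,0,-0.0968],"hand":0}
    - {"linear":[0.0055,-0.0103,0.0016],"angular":[0.0497,0,-0.0968],"hand":0}
    - {"linear":[0.012,-0.0044,0.0051],"angular":[0.0419,0,-0.0815],"hand":0}
    - {"linear":[0.0124,-0.0032,0.0052],"angular":[0.0419,0,-0.0815],"hand":0}
    - {"linear":[0.0126,-0.0019,0.0053],"angular":[0.0419,0,-0.0815],"hand":0}
    - {"linear":[0.0127,-0.0007,0.0054],"angular":[0.0419,0,-0.0815],"hand":0}
    - {"linear":[0.0127,0.0006,0.0054],"angular":[0.0419,0,-0.0815],"hand":0}
    - {"linear":[0.0126,0.0018,0.0053],"angular":[0.0419,0,-0.0815],"hand":0}
    - {"linear":[0,0,0],"angular":[0,0,0],"hand":0}
    - {"linear":[0,0,0],"angular":[0,0,0],"hand":0}

```text
t: 32.7
tcp_pos: [0.545, 0.0242, 0.234]
tool_rot: [0.805, 0.545, 0.194, -0.132]
force: [-0.5, -0.6, -2.8]
opening: 0.0174
finger_force: 110.0
```

```bash
python3 - <<'E'
from ik import *
st(); print(scoop_now())
c=snap('wrist')
print([(world(c,d['xyz']).round(3).tolist(),round(d['score'],2)) for d in recognise('wrist','jade1')])
c=snap('top'); print([ (b['tray'],b['rad']) for b in seen(c,0)])
V=[lip([.602,.165,.19],1.2,.3),lip([.602,.165,.15],1.2,.8),lip([.602,.165,.14],1.2,1.1)]
path(V,[5,5,3])
E
```

```text
t 32.7 tcp [0.545  0.0242 0.234 ] F [-0.5 -0.6 -2.8] open 0.0174 ff 110.03982493646618 q [-0.21  0.24  0.45  1.99 -0.7   0.98  0.25]
[[ 0.331  0.929  0.168]
 [ 0.826 -0.371  0.424]
 [ 0.456 -0.001 -0.89 ]]
(array([0.58623093, 0.12271831, 0.21470581]), array([ 1.19520917e+00, -1.98975077e-01,  1.03154657e-03]))
[([0.569, 0.092, 0.23], 0.86), ([0.605, 0.144, 0.236], 0.79), ([0.564, 0.139, 0.236], 0.76), ([0.598, 0.124, 0.229], 0.7), ([0.686, -0.119, 0.019], 0.51), ([0.758, 0.015, 0.031], 0.38)]
[([105.0, -26.0], 2.1), ([-29.0, -104.0], 1.8), ([-30.0, -92.0], 2.9), ([-35.0, -80.0], 2.0), ([-38.0, -68.0], 1.5), ([-53.0, -95.0], 3.0), ([-55.0, -104.0], 2.8), ([-62.0, -83.0], 1.5), ([-62.0, -69.0], 1.7), ([-70.0, -84.0], 1.4), ([-74.0, -65.0], 1.3), ([-78.0, -103.0], 3.0), ([-79.0, -89.0], 1.0), ([-83.0, -81.0], 1.6), ([-83.0, -71.0], 1.7), ([-95.0, -98.0], 3.9), ([-101.0, -83.0], 4.0), ([-115.0, -91.0], 3.6), ([-121.0, -65.0], 1.5), ([-127.0, -74.0], 2.0), ([-135.0, -67.0], 2.1), ([-144.0, -85.0], 3.5), ([-160.0, -68.0], 1.2), ([-174.0, -78.0], 3.3), ([-188.0, -59.0], 1.1), ([-195.0, -71.0], 2.6), ([-197.0, -54.0], 1.2), ([-211.0, -68.0], 2.7), ([-225.0, -67.0], 2.1)]
([0.0077, -0.0, -0.0042], [-0.0002, -0.1002, -0.0012])
([0.0073, -0.0, -0.0049], [-0.0002, -0.1002, -0.0012])
([0.0067, -0.0, -0.0056], [-0.0002, -0.1002, -0.0012])
([0.0061, -0.0, -0.0063], [-0.0002, -0.1002, -0.0012])
([0.0055, 0.0, -0.0069], [-0.0002, -0.1002, -0.0012])
([0.0109, -0.0, -0.0025], [-0.0005, -0.1, -0.0002])
([0.0106, -0.0, -0.0036], [-0.0005, -0.1, -0.0002])
([0.0101, -0.0, -0.0046], [-0.0005, -0.1, -0.0002])
([0.0096, -0.0, -0.0056], [-0.0005, -0.1, -0.0002])
([0.009, -0.0, -0.0065], [-0.0005, -0.1, -0.0002])
([0.0113, -0.0, -0.0087], [-0.0005, -0.1, -0.0002])
([0.0104, -0.0, -0.0098], [-0.0005, -0.1, -0.0002])
([0.0093, -0.0, -0.0108], [-0.0005, -0.1, -0.0002])
```

Emit:
step_arm:
  commands:
    - {"linear":[0.0077,0,-0.0042],"angular":[0,-0.1,-0.001],"hand":0}
    - {"linear":[0.0073,0,-0.0049],"angular":[0,-0.1,-0.001],"hand":0}
    - {"linear":[0.0067,0,-0.0056],"angular":[0,-0.1,-0.001],"hand":0}
    - {"linear":[0.0061,0,-0.0063],"angular":[0,-0.1,-0.001],"hand":0}
    - {"linear":[0.0055,0,-0.0069],"angular":[0,-0.1,-0.001],"hand":0}
    - {"linear":[0.0109,0,-0.0025],"angular":[0,-0.1,0],"hand":0}
    - {"linear":[0.0106,0,-0.0036],"angular":[0,-0.1,0],"hand":0}
    - {"linear":[0.0101,0,-0.0046],"angular":[0,-0.1,0],"hand":0}
    - {"linear":[0.0096,0,-0.0056],"angular":[0,-0.1,0],"hand":0}
    - {"linear":[0.009,0,-0.0065],"angular":[0,-0.1,0],"hand":0}
    - {"linear":[0.0113,0,-0.0087],"angular":[0,-0.1,0],"hand":0}
    - {"linear":[0.0104,0,-0.0098],"angular":[0,-0.1,0],"hand":0}
    - {"linear":[0.0093,0,-0.0108],"angular":[0,-0.1,0],"hand":0}
    - {"linear":[0,0,0],"angular":[0,0,0],"hand":0}
    - {"linear":[0,0,0],"angular":[0,0,0],"hand":0}
    - {"linear":[0,0,-0.006],"angular":[0,0,0],"hand":0}
    - {"linear":[0,0,0.006],"angular":[0,0,0],"hand":0}
    - {"linear":[0,0,0],"angular":[0,0,0],"hand":0}

```text
t: 34.65
tcp_pos: [0.5895, 0.1363, 0.2897]
tool_rot: [0.758, 0.515, -0.33, 0.226]
force: [-0.2, -0.9, -2.4]
opening: 0.0176
finger_force: 109.8
```

```bash
python3 - <<'E'
from ik import *
st(); print(scoop_now())
c=snap('wrist')
print([(world(c,d['xyz']).round(3).tolist(),round(d['score'],2)) for d in recognise('wrist','jade1')])
for cam in ('side','top'):
    c=snap(cam); print(cam,[(world(c,d['xyz']).round(3).tolist(),round(d['score'],2)) for d in recognise(cam,'jade1')])
E
```

```text
t 34.65 tcp [0.5895 0.1363 0.2897] F [-0.2 -0.9 -2.4] open 0.0176 ff 109.81094363814918 q [-0.83  0.74  0.52  1.3   0.25  1.75 -0.74]
[[ 0.252  0.93  -0.268]
 [ 0.632 -0.368 -0.682]
 [-0.733  0.002 -0.681]]
(array([0.59523692, 0.14523974, 0.1817156 ]), array([1.20018475, 1.09637816, 0.00491789]))
[([0.687, -0.119, 0.018], 0.41)]
side []
top [([0.615, 0.24, 0.073], 0.53), ([0.61, 0.212, 0.076], 0.48), ([0.681, -0.131, 0.021], 0.43), ([0.653, -0.137, 0.013], 0.41), ([0.628, 0.227, 0.08], 0.41), ([0.588, 0.234, 0.076], 0.39)]
```

```bash
python3 - <<'E'
from ik import *
q=np.array(get_state()['q'])
tr=np.load('poses.npz')['tr']; a=tr[2]
U=[lip([.602,.165,.18],1.2,.4),lip([.598,.155,.22],1.2,0)]
W=[tgt([.58,.02,.21],.65,0),tgt(tow(tr,(-.05,-.011,.12)),a,0),tgt(tow(tr,(-.05,-.011,.012)),a,0)]
chk(U+W,q); path(U,[7,4]); print('--'); path(W,[5,6,3],U[-1])
E
```

```text
[0.557 0.055 0.274] [array([-0.63,  0.34,  0.53,  1.69, -0.06,  1.21, -0.48]), np.float64(0.01), np.float64(0.0)]
[0.543 0.02  0.26 ] [array([-0.39,  0.23,  0.54,  1.88, -0.45,  1.05, -0.02]), np.float64(0.01), np.float64(0.0)]
[ 0.498 -0.039  0.25 ] [array([-0.42,  0.09,  0.61,  2.06, -0.35,  0.86, -0.53]), np.float64(0.01), np.float64(0.0)]
[ 0.429 -0.136  0.16 ] [array([-0.36,  0.11,  0.74,  2.3 , -0.4 ,  0.56, -0.78]), np.float64(0.01), np.float64(0.0)]
[ 0.429 -0.136  0.052] [array([-0.  ,  0.34,  0.38,  2.37, -0.91,  0.33, -0.28]), np.float64(0.04), np.float64(0.0)]
([-0.0071, -0.0001, 0.0108], [-0.0001, 0.0997, 0.0001])
([-0.0081, -0.0001, 0.01], [-0.0001, 0.0997, 0.0001])
([-0.0091, -0.0001, 0.0092], [-0.0001, 0.0997, 0.0001])
([-0.0099, -0.0001, 0.0082], [-0.0001, 0.0997, 0.0001])
([-0.0107, -0.0001, 0.0072], [-0.0001, 0.0997, 0.0001])
([-0.0114, -0.0, 0.0061], [-0.0001, 0.0997, 0.0001])
([-0.0119, -0.0, 0.005], [-0.0001, 0.0997, 0.0001])
([-0.009, 0.0, 0.0046], [0.0005, 0.1, 0.0002])
([-0.0094, 0.0, 0.0037], [0.0005, 0.1, 0.0002])
([-0.0097, 0.0, 0.0027], [0.0005, 0.1, 0.0002])
([-0.0099, 0.0, 0.0017], [0.0005, 0.1, 0.0002])
--
([-0.0143, -0.004, -0.0019], [-0.0298, -0.0001, 0.1059])
([-0.0146, -0.0024, -0.002], [-0.0298, -0.0001, 0.1059])
([-0.0148, -0.0008, -0.0021], [-0.0298, -0.0001, 0.1059])
([-0.0148, 0.0009, -0.0021], [-0.0298, -0.0001, 0.1059])
([-0.0146, 0.0025, -0.002], [-0.0298, -0.0001, 0.1059])
([-0.0222, 0.006, 0.0093], [-0.0248, -0.0, 0.0883])
([-0.0216, 0.0077, 0.0095], [-0.0248, -0.0, 0.0883])
([-0.0209, 0.0093, 0.0097], [-0.0248, -0.0, 0.0883])
([-0.02, 0.0109, 0.01], [-0.0248, -0.0, 0.0883])
([-0.019, 0.0124, 0.0103], [-0.0248, -0.0, 0.0883])
([-0.0178, 0.0137, 0.0106], [-0.0248, -0.0, 0.0883])
3 x ([-0.0098, -0.0, 0.0347], [0.0, -0.0, -0.0])
```

Emit:
step_arm:
  commands:
    - {"linear":[-0.0071,0,0.0108],"angular":[0,0.0997,0],"hand":0}
    - {"linear":[-0.0081,0,0.01],"angular":[0,0.0997,0],"hand":0}
    - {"linear":[-0.0091,0,0.0092],"angular":[0,0.0997,0],"hand":0}
    - {"linear":[-0.0099,0,0.0082],"angular":[0,0.0997,0],"hand":0}
    - {"linear":[-0.0107,0,0.0072],"angular":[0,0.0997,0],"hand":0}
    - {"linear":[-0.0114,0,0.0061],"angular":[0,0.0997,0],"hand":0}
    - {"linear":[-0.0119,0,0.005],"angular":[0,0.0997,0],"hand":0}
    - {"linear":[-0.009,0,0.0046],"angular":[0.0005,0.1,0.0002],"hand":0}
    - {"linear":[-0.0094,0,0.0037],"angular":[0.0005,0.1,0.0002],"hand":0}
    - {"linear":[-0.0097,0,0.0027],"angular":[0.0005,0.1,0.0002],"hand":0}
    - {"linear":[-0.0099,0,0.0017],"angular":[0.0005,0.1,0.0002],"hand":0}
    - {"linear":[0,0,0],"angular":[0,0,0],"hand":0}

```text
t: 36.15
tcp_pos: [0.5414, 0.0138, 0.2594]
tool_rot: [0.821, 0.554, 0.112, -0.077]
force: [0.1, -0.3, -1.2]
opening: 0.0179
finger_force: 109.8
```

Emit:
step_arm:
  commands:
    - {"linear":[-0.0143,-0.004,-0.0019],"angular":[-0.0298,0,0.1059],"hand":0}
    - {"linear":[-0.0146,-0.0024,-0.002],"angular":[-0.0298,0,0.1059],"hand":0}
    - {"linear":[-0.0148,-0.0008,-0.0021],"angular":[-0.0298,0,0.1059],"hand":0}
    - {"linear":[-0.0148,0.0009,-0.0021],"angular":[-0.0298,0,0.1059],"hand":0}
    - {"linear":[-0.0146,0.0025,-0.002],"angular":[-0.0298,0,0.1059],"hand":0}
    - {"linear":[-0.0222,0.006,0.0093],"angular":[-0.0248,0,0.0883],"hand":0}
    - {"linear":[-0.0216,0.0077,0.0095],"angular":[-0.0248,0,0.0883],"hand":0}
    - {"linear":[-0.0209,0.0093,0.0097],"angular":[-0.0248,0,0.0883],"hand":0}
    - {"linear":[-0.02,0.0109,0.01],"angular":[-0.0248,0,0.0883],"hand":0}
    - {"linear":[-0.019,0.0124,0.0103],"angular":[-0.0248,0,0.0883],"hand":0}
    - {"linear":[-0.0178,0.0137,0.0106],"angular":[-0.0248,0,0.0883],"hand":0}
    - {"linear":[0,0,0],"angular":[0,0,0],"hand":0}
    - {"linear":[0,0,0],"angular":[0,0,0],"hand":0}

```text
t: 37.45
tcp_pos: [0.4301, -0.1359, 0.1602]
tool_rot: [0.99, 0.048, 0.136, -0.007]
force: [0.8, 0.8, -1.5]
opening: 0.0175
finger_force: 109.9
```

```bash
cat >> ik.py <<'E'
def scooppx(c):
    """steel scoop corner check: brightness edges along predicted lines -> estimate lateral offset & yaw from the handle (orange) axis"""
    p,e=scoop_now(); Rs=R.from_euler('ZYX',e); hsv=cv2.cvtColor(c['img'],cv2.COLOR_RGB2HSV)
    return p,e,hsv
E
python3 - <<'E'
from ik import *
st(); intray(); c=snap('top'); cv2.imwrite('pics/m9.png',c['img'][:,:,::-1])
for b in seen(c,0): print(b)
print([(world(c,d['xyz']).round(3).tolist(),round(d['score'],2)) for d in recognise('top','jade1')])
c=snap('wrist'); print([(world(c,d['xyz']).round(3).tolist(),round(d['score'],2)) for d in recognise('wrist','jade1')])
tr=np.load('poses.npz')['tr']; a=tr[2]
path([tgt(tow(tr,(-.05,-.011,.12)),a,0),tgt(tow(tr,(-.05,-.011,.010)),a,0)],[1,4])
# bowl outline: tray-frame rectified gray image rows, at z .12 plane
E
```

```text
t 37.45 tcp [ 0.4301 -0.1359  0.1602] F [ 0.8  0.8 -1.5] open 0.0175 ff 109.8586707758659 q [-0.29  0.06  0.63  2.33 -0.3   0.53 -0.89]
[[ 0.958  0.097  0.269]
 [ 0.094 -0.995  0.026]
 [ 0.27  -0.    -0.963]]
scoop in tray [-0.0493 -0.0105  0.12  ] [0.102 0.001 0.001]
{'tray': [105.0, -26.0], 'scoop': [122.0, 1.0], 'rad': 2.0}
{'tray': [70.0, -29.0], 'scoop': [90.0, -2.0], 'rad': 2.2}
[([0.627, 0.225, 0.081], 0.59), ([0.587, 0.232, 0.078], 0.57), ([0.615, 0.238, 0.073], 0.55), ([0.63, 0.19, 0.074], 0.5), ([0.681, -0.13, 0.018], 0.46), ([0.614, 0.21, 0.076], 0.36)]
[([0.647, -0.135, 0.013], 0.67), ([0.625, 0.22, 0.075], 0.61), ([0.68, -0.124, 0.018], 0.54), ([0.627, 0.19, 0.076], 0.54), ([0.605, 0.211, 0.078], 0.43)]
([-0.0016, 0.0001, 0.0002], [-0.0012, -0.0007, 0.0024])
4 x ([-0.0074, -0.0, 0.0265], [-0.0, 0.0, 0.0])
```

Emit:
step_arm:
  commands:
    - {"linear":[-0.0016,0,0],"angular":[-0.001,0,0.0024],"hand":0}
    - {"linear":[-0.0074,0,0.0265],"angular":[0,0,0],"hand":0}
    - {"linear":[-0.0074,0,0.0265],"angular":[0,0,0],"hand":0}
    - {"linear":[-0.0074,0,0.0265],"angular":[0,0,0],"hand":0}
    - {"linear":[-0.0074,0,0.0265],"angular":[0,0,0],"hand":0}
    - {"linear":[-0.001,0,0.004],"angular":[0,0,0],"hand":0}
    - {"linear":[-0.001,0,0.003],"angular":[0,0,0],"hand":0}
    - {"linear":[0,0,0],"angular":[0,0,0],"hand":0}

```text
t: 38.45
tcp_pos: [0.4288, -0.1364, 0.0432]
tool_rot: [0.989, 0.046, 0.137, -0.007]
force: [-3.5, 1.7, 4.9]
opening: 0.0177
finger_force: 110.9
```

Emit:
step_arm:
  commands:
    - {"linear":[0.014,0,0.0039],"angular":[0,0,0],"hand":0}
    - {"linear":[0.014,0,0.0039],"angular":[0,0,0],"hand":0}
    - {"linear":[0.014,0,0.0039],"angular":[0,0,0],"hand":0}
    - {"linear":[0.014,0,0.0039],"angular":[0,0,0],"hand":0}
    - {"linear":[0.014,0,0.0039],"angular":[0,0,0],"hand":0}
    - {"linear":[0.014,0,0.0039],"angular":[0,0,0],"hand":0}
    - {"linear":[0.014,0,0.0039],"angular":[0,0,0],"hand":0}
    - {"linear":[0,0,0],"angular":[0,0,0],"hand":0}

```text
t: 39.25
tcp_pos: [0.5326, -0.127, 0.0433]
tool_rot: [0.989, 0.047, 0.138, -0.006]
force: [2.1, -0.0, 0.3]
opening: 0.0173
finger_force: 109.9
```

```bash
python3 - <<'E'
from ik import *
st(); intray(); c=snap('top')
for b in seen(c,0): print(b)
E
```

```text
t 39.25 tcp [ 0.5326 -0.127   0.0433] F [ 2.1 -0.   0.3] open 0.0173 ff 109.91594204031571 q [-0.13  0.47  0.42  2.2  -0.86  0.36 -0.46]
[[ 0.958  0.094  0.272]
 [ 0.091 -0.996  0.024]
 [ 0.273  0.001 -0.962]]
scoop in tray [ 0.0536 -0.0124  0.0034] [ 0.099 -0.002 -0.001]
{'tray': [107.0, -25.0], 'scoop': [55.0, -13.0], 'rad': 2.1}
{'tray': [89.0, -30.0], 'scoop': [36.0, -18.0], 'rad': 2.3}
```

Emit:
step_arm:
  commands:
    - {"linear":[0.006,0,0.003],"angular":[0,0,0],"hand":0}
    - {"linear":[0.005,0,0.002],"angular":[0,0,0],"hand":0}
    - {"linear":[0.005,0,0.0013],"angular":[0,0,0],"hand":0}
    - {"linear":[0,0,0],"angular":[0,0,0],"hand":0}
    - {"linear":[0,0,0],"angular":[0,0,0],"hand":0}

```text
t: 39.8
tcp_pos: [0.5464, -0.1271, 0.042]
tool_rot: [0.99, 0.045, 0.137, -0.006]
force: [-9.1, -1.4, 16.2]
opening: 0.0173
finger_force: 113.1
```

```bash
python3 - <<'E'
from ik import *
st(); intray(); c=snap('top')
for b in seen(c,0): print(b)
E
```

```text
t 39.8 tcp [ 0.5464 -0.1271  0.042 ] F [-9.1 -1.4 16.2] open 0.0173 ff 113.14095493988134 q [-0.14  0.49  0.43  2.16 -0.85  0.38 -0.48]
[[ 0.958  0.09   0.271]
 [ 0.087 -0.996  0.024]
 [ 0.272  0.001 -0.962]]
scoop in tray [ 0.0673 -0.0141  0.002 ] [ 0.095 -0.001 -0.   ]
{'tray': [108.0, -27.0], 'scoop': [41.0, -12.0], 'rad': 2.2}
{'tray': [90.0, -31.0], 'scoop': [23.0, -17.0], 'rad': 2.3}
```

Emit:
step_arm:
  commands:
    - {"linear":[-0.002,0,0.0013],"angular":[0,0.05,0],"hand":0}
    - {"linear":[-0.002,0,0.0013],"angular":[0,0.05,0],"hand":0}
    - {"linear":[-0.002,0,0.001],"angular":[0,0.05,0],"hand":0}
    - {"linear":[0,0,0],"angular":[0,0,0],"hand":0}
    - {"linear":[0.0075,0,-0.0185],"angular":[0,0,0],"hand":0}
    - {"linear":[0.0075,0,-0.0185],"angular":[0,0.01,0],"hand":0}
    - {"linear":[0.005,0,-0.0185],"angular":[0,0.02,0],"hand":0}
    - {"linear":[0.003,0,-0.0185],"angular":[0,0.03,0],"hand":0}
    - {"linear":[0.003,0,-0.0185],"angular":[0,0.03,0],"hand":0}
    - {"linear":[0,0,0],"angular":[0,0,0],"hand":0}

```text
t: 40.85
tcp_pos: [0.5281, -0.1284, 0.1342]
tool_rot: [0.967, 0.043, 0.252, -0.013]
force: [0.3, 0.5, -1.6]
opening: 0.0177
finger_force: 110.9
```

```bash
python3 - <<'E'
from ik import *
st(); intray(); c=snap('top')
for b in seen(c,0): print(b)
c=snap('wrist'); print([(world(c,d['xyz']).round(3).tolist(),round(d['score'],2)) for d in recognise('wrist','jade1')])
p,e=scoop_now(); q=np.array(get_state()['q'])
W=[tgt(p+[-.03,0,.09],e[0],-.2),tgt([.585,.02,.21],.65,-.2),lip([.602,.165,.225],1.2,-.2)]
V=[lip([.602,.165,.19],1.2,.3),lip([.602,.165,.15],1.2,.8),lip([.602,.165,.14],1.2,1.1)]
chk(W+V,q); path(W,[3,5,6]); path(V,[5,5,3],W[-1])
E
```

```text
t 40.85 tcp [ 0.5281 -0.1284  0.1342] F [ 0.3  0.5 -1.6] open 0.0177 ff 110.87441816991486 q [ 0.07  0.23  0.25  2.31 -1.08  0.28 -0.18]
[[ 0.87   0.09   0.485]
 [ 0.077 -0.996  0.047]
 [ 0.488 -0.003 -0.873]]
scoop in tray [ 0.0555 -0.0136  0.1188] [ 0.094 -0.235  0.003]
{'tray': [121.0, -49.0], 'scoop': [34.0, -16.0], 'rad': 2.5}
{'tray': [87.0, -41.0], 'scoop': [5.0, -10.0], 'rad': 2.4}
[([0.629, -0.125, 0.136], 0.65), ([0.662, -0.131, 0.142], 0.62)]
[ 0.499 -0.128  0.226] [array([ 0.05,  0.03,  0.29,  2.24, -0.48,  0.5 , -0.77]), np.float64(0.02), np.float64(0.0)]
[ 0.499 -0.043  0.229] [array([ 0.07,  0.07,  0.22,  2.18, -0.64,  0.72, -0.18]), np.float64(0.01), np.float64(0.0)]
[0.545 0.025 0.235] [array([ 0.07,  0.24,  0.12,  1.95, -0.62,  0.97,  0.17]), np.float64(0.0), np.float64(0.0)]
[0.554 0.047 0.271] [array([-0.29,  0.27,  0.17,  1.74, -0.02,  1.14, -0.49]), np.float64(0.01), np.float64(0.0)]
[0.573 0.098 0.283] [array([-0.59,  0.52,  0.23,  1.45,  0.29,  1.52, -0.81]), np.float64(0.01), np.float64(0.0)]
[0.589 0.137 0.288] [array([-0.69,  0.74,  0.26,  1.23,  0.4 ,  1.7
[... 768 characters left out ...]
], [0.0419, -0.0, -0.0815])
([0.0075, -0.0, -0.0043], [-0.0005, -0.1, -0.0002])
([0.007, -0.0, -0.005], [-0.0005, -0.1, -0.0002])
([0.0065, -0.0, -0.0057], [-0.0005, -0.1, -0.0002])
([0.0059, -0.0, -0.0063], [-0.0005, -0.1, -0.0002])
([0.0052, -0.0, -0.0069], [-0.0005, -0.1, -0.0002])
([0.0109, -0.0, -0.0025], [-0.0005, -0.1, -0.0002])
([0.0106, -0.0, -0.0036], [-0.0005, -0.1, -0.0002])
([0.0101, -0.0, -0.0046], [-0.0005, -0.1, -0.0002])
([0.0096, -0.0, -0.0056], [-0.0005, -0.1, -0.0002])
([0.009, -0.0, -0.0065], [-0.0005, -0.1, -0.0002])
([0.0113, -0.0, -0.0087], [-0.0005, -0.1, -0.0002])
([0.0104, -0.0, -0.0098], [-0.0005, -0.1, -0.0002])
([0.0093, -0.0, -0.0108], [-0.0005, -0.1, -0.0002])
```

Both pieces are in the bowl. Transporting and pouring.

Emit:
step_arm:
  commands:
    - {"linear":[0.0032,-0.0005,-0.016],"angular":[0,-0.005,0],"hand":0}
    - {"linear":[0.0062,-0.001,-0.032],"angular":[-0.001,-0.0106,0],"hand":0}
    - {"linear":[0.0062,-0.001,-0.032],"angular":[-0.001,-0.0106,0],"hand":0}
    - {"linear":[0.003,-0.0005,-0.016],"angular":[-0.0005,-0.005,0],"hand":0}
    - {"linear":[0.0017,-0.0169,0],"angular":[0.0505,0,-0.0983],"hand":0}
    - {"linear":[0.0033,-0.0166,0.0009],"angular":[0.0505,0,-0.0983],"hand":0}
    - {"linear":[0.0049,-0.0161,0.0017],"angular":[0.0505,0,-0.0983],"hand":0}
    - {"linear":[0.0065,-0.0155,0.0025],"angular":[0.0505,0,-0.0983],"hand":0}
    - {"linear":[0.008,-0.0146,0.0033],"angular":[0.0505,0,-0.0983],"hand":0}
    - {"linear":[0.012,-0.0044,0.0051],"angular":[0.0419,0,-0.0815],"hand":0}
    - {"linear":[0.0124,-0.0032,0.0052],"angular":[0.0419,0,-0.0815],"hand":0}
    - {"linear":[0.0126,-0.0019,0.0053],"angular":[0.0419,0,-0.0815],"hand":0}
    - {"linear":[0.0127,-0.0007,0.0054],"angular":[0.0419,0,-0.0815],"hand":0}
    - {"linear":[0.0127,0.0006,0.0054],"angular":[0.0419,0,-0.0815],"hand":0}
    - {"linear":[0.0126,0.0018,0.0053],"angular":[0.0419,0,-0.0815],"hand":0}
    - {"linear":[0,0,0],"angular":[0,0,0],"hand":0}

```text
t: 42.6
tcp_pos: [0.5474, 0.0263, 0.2318]
tool_rot: [0.803, 0.548, 0.194, -0.132]
force: [-0.2, -0.6, -1.8]
opening: 0.0175
finger_force: 111.0
```

Emit:
step_arm:
  commands:
    - {"linear":[0.0077,0,-0.0042],"angular":[0,-0.1,-0.001],"hand":0}
    - {"linear":[0.0073,0,-0.0049],"angular":[0,-0.1,-0.001],"hand":0}
    - {"linear":[0.0067,0,-0.0056],"angular":[0,-0.1,-0.001],"hand":0}
    - {"linear":[0.0061,0,-0.0063],"angular":[0,-0.1,-0.001],"hand":0}
    - {"linear":[0.0055,0,-0.0069],"angular":[0,-0.1,-0.001],"hand":0}
    - {"linear":[0.0109,0,-0.0025],"angular":[0,-0.1,0],"hand":0}
    - {"linear":[0.0106,0,-0.0036],"angular":[0,-0.1,0],"hand":0}
    - {"linear":[0.0101,0,-0.0046],"angular":[0,-0.1,0],"hand":0}
    - {"linear":[0.0096,0,-0.0056],"angular":[0,-0.1,0],"hand":0}
    - {"linear":[0.009,0,-0.0065],"angular":[0,-0.1,0],"hand":0}
    - {"linear":[0.0113,0,-0.0087],"angular":[0,-0.1,0],"hand":0}
    - {"linear":[0.0104,0,-0.0098],"angular":[0,-0.1,0],"hand":0}
    - {"linear":[0.0093,0,-0.0108],"angular":[0,-0.1,0],"hand":0}
    - {"linear":[0,0,0],"angular":[0,0,0],"hand":0}
    - {"linear":[0,0,0],"angular":[0,0,0],"hand":0}
    - {"linear":[0,0,-0.006],"angular":[0,0,0],"hand":0}
    - {"linear":[0,0,0.006],"angular":[0,0,0],"hand":0}
    - {"linear":[0,0,0],"angular":[0,0,0],"hand":0}

```text
t: 44.4
tcp_pos: [0.5896, 0.1368, 0.2873]
tool_rot: [0.757, 0.516, -0.329, 0.227]
force: [0.7, 1.0, -2.1]
opening: 0.0173
finger_force: 110.8
```

```bash
python3 - <<'E'
from ik import *
st(); print(scoop_now())
for cam in ('wrist','top'):
    c=snap(cam); print(cam,[(world(c,d['xyz']).round(3).tolist(),round(d['score'],2)) for d in recognise(cam,'jade1')])
q=np.array(get_state()['q']); tr=np.load('poses.npz')['tr']; a=tr[2]
U=[lip([.602,.165,.18],1.2,.4),lip([.598,.155,.22],1.2,0)]
W=[tgt([.58,.02,.21],.65,0),tgt(tow(tr,(-.03,0,.12)),a,0),tgt(tow(tr,(-.03,0,.010)),a,0)]
chk(U+W,q); path(W,[5,6,4],U[-1])
E
```

```text
t 44.4 tcp [0.5896 0.1368 0.2873] F [ 0.7  1.  -2.1] open 0.0173 ff 110.79622997251136 q [-0.81  0.73  0.47  1.3   0.28  1.75 -0.76]
[[ 0.251  0.931 -0.264]
 [ 0.633 -0.364 -0.684]
 [-0.733  0.004 -0.681]]
(array([0.595419  , 0.14569126, 0.17929728]), array([1.20039343e+00, 1.09664734e+00, 3.45436873e-04]))
wrist []
top [([0.262, 0.358, 0.029], 0.18)]
[0.557 0.055 0.274] [array([-0.6 ,  0.33,  0.49,  1.69, -0.04,  1.21, -0.49]), np.float64(0.01), np.float64(0.0)]
[0.543 0.02  0.26 ] [array([-0.36,  0.23,  0.49,  1.88, -0.44,  1.05, -0.03]), np.float64(0.01), np.float64(0.0)]
[ 0.498 -0.039  0.25 ] [array([-0.38,  0.09,  0.57,  2.06, -0.34,  0.86, -0.53]), np.float64(0.01), np.float64(0.0)]
[ 0.448 -0.123  0.16 ] [array([-0.35,  0.14,  0.68,  2.27, -0.4 ,  0.55, -0.83]), np.float64(0.01), np.float64(0.0)]
[ 0.448 -0.123  0.05 ] [array([ 0.  ,  0.36,  0.32,  2.34, -0.84,  0.31, -0.39]), np.float64(0.03), np.float64(0.0)]
([-0.0143, -0.004, -0.0019], [-0.0298, -0.0001, 0.1059])
([-0.0146, -0.0024, -0.002], [-0.0298, -0.0001, 0.1059])
([-0.0148, -0.0008, -0.0021], [-0.0298, -0.0001, 0.1059])
([-0.0148, 0.0009, -0.0021], [-0.0298, -0.0001, 0.1059])
([-0.0146, 0.0025, -0.002], [-0.0298, -0.0001, 0.1059])
([-0.0186, 0.0061, 0.0104], [-0.0248, -0.0, 0.0883])
([-0.018, 0.0075, 0.0105], [-0.0248, -0.0, 0.0883])
([-0.0173, 0.0088, 0.0107], [-0.0248, -0.0, 0.0883])
([-0.0164, 0.01, 0.011], [-0.0248, -0.0, 0.0883])
([-0.0155, 0.0111, 0.0112], [-0.0248, -0.0, 0.0883])
([-0.0145, 0.0122, 0.0115], [-0.0248, -0.0, 0.0883])
4 x ([-0.0074, -0.0, 0.0265], [0.0, -0.0, -0.0])
```

Next I'll turn the scoop back level and swing it over the tray. I'll count the pieces before setting it down.

Emit:
step_arm:
  commands:
    - {"linear":[-0.0071,0,0.0108],"angular":[0,0.0997,0],"hand":0}
    - {"linear":[-0.0081,0,0.01],"angular":[0,0.0997,0],"hand":0}
    - {"linear":[-0.0091,0,0.0092],"angular":[0,0.0997,0],"hand":0}
    - {"linear":[-0.0099,0,0.0082],"angular":[0,0.0997,0],"hand":0}
    - {"linear":[-0.0107,0,0.0072],"angular":[0,0.0997,0],"hand":0}
    - {"linear":[-0.0114,0,0.0061],"angular":[0,0.0997,0],"hand":0}
    - {"linear":[-0.0119,0,0.005],"angular":[0,0.0997,0],"hand":0}
    - {"linear":[-0.009,0,0.0046],"angular":[0.0005,0.1,0.0002],"hand":0}
    - {"linear":[-0.0094,0,0.0037],"angular":[0.0005,0.1,0.0002],"hand":0}
    - {"linear":[-0.0097,0,0.0027],"angular":[0.0005,0.1,0.0002],"hand":0}
    - {"linear":[-0.0099,0,0.0017],"angular":[0.0005,0.1,0.0002],"hand":0}
    - {"linear":[0,0,0],"angular":[0,0,0],"hand":0}

```text
t: 45.8
tcp_pos: [0.5419, 0.0141, 0.2572]
tool_rot: [0.82, 0.556, 0.113, -0.076]
force: [-0.1, -1.0, -2.4]
opening: 0.0175
finger_force: 110.8
```

Emit:
step_arm:
  commands:
    - {"linear":[-0.0143,-0.004,-0.0019],"angular":[-0.0298,0,0.1059],"hand":0}
    - {"linear":[-0.0146,-0.0024,-0.002],"angular":[-0.0298,0,0.1059],"hand":0}
    - {"linear":[-0.0148,-0.0008,-0.0021],"angular":[-0.0298,0,0.1059],"hand":0}
    - {"linear":[-0.0148,0.0009,-0.0021],"angular":[-0.0298,0,0.1059],"hand":0}
    - {"linear":[-0.0146,0.0025,-0.002],"angular":[-0.0298,0,0.1059],"hand":0}
    - {"linear":[-0.0186,0.0061,0.0104],"angular":[-0.0248,0,0.0883],"hand":0}
    - {"linear":[-0.018,0.0075,0.0105],"angular":[-0.0248,0,0.0883],"hand":0}
    - {"linear":[-0.0173,0.0088,0.0107],"angular":[-0.0248,0,0.0883],"hand":0}
    - {"linear":[-0.0164,0.01,0.011],"angular":[-0.0248,0,0.0883],"hand":0}
    - {"linear":[-0.0155,0.0111,0.0112],"angular":[-0.0248,0,0.0883],"hand":0}
    - {"linear":[-0.0145,0.0122,0.0115],"angular":[-0.0248,0,0.0883],"hand":0}
    - {"linear":[0,0,0],"angular":[0,0,0],"hand":0}

```text
t: 47.0
tcp_pos: [0.4474, -0.1234, 0.156]
tool_rot: [0.99, 0.049, 0.135, -0.007]
force: [0.1, 0.4, -1.9]
opening: 0.0172
finger_force: 110.8
```

```bash
python3 - <<'E'
from ik import *
st(); intray()
for cam in ('wrist','top','wrist'):
    c=snap(cam); print(cam,[(world(c,d['xyz']).round(3).tolist(),round(d['score'],2)) for d in recognise(cam,'jade1')])
    if cam=='top': print(seen(c,0)); cv2.imwrite('pics/m10.png',c['img'][:,:,::-1]); 
    if cam=='top':
        # green pixels over whole bench, blobs
        S=4; im=cv2.resize(c['img'][60:260,60:440],None,fx=S,fy=S,interpolation=cv2.INTER_CUBIC); hsv=cv2.cvtColor(im,cv2.COLOR_RGB2HSV)
        m=cv2.inRange(hsv,(45,110,25),(80,255,255)); n,l,s_,ce=cv2.connectedComponentsWithStats(m)
        print([((60+ce[i]/S)[0].round(0),(60+ce[i]/S)[1].round(0),s_[i,4]/16) for i in range(1,n) if s_[i,4]>60])
tr=np.load('poses.npz')['tr']; a=tr[2]
path([tgt(tow(tr,(-.03,0,.12)),a,0),tgt(tow(tr,(-.03,0,.010)),a,0)],[1,4])
E
```

```text
t 47.0 tcp [ 0.4474 -0.1234  0.156 ] F [ 0.1  0.4 -1.9] open 0.0172 ff 110.80632989418518 q [-0.27  0.1   0.57  2.31 -0.32  0.52 -0.92]
[[ 0.959  0.099  0.266]
 [ 0.095 -0.995  0.027]
 [ 0.267 -0.    -0.964]]
scoop in tray [-0.0311  0.0004  0.1156] [0.104 0.004 0.001]
wrist [([0.607, 0.21, 0.075], 0.62), ([0.634, 0.222, 0.071], 0.54), ([0.664, 0.22, 0.072], 0.48), ([0.624, 0.19, 0.077], 0.4)]
top [([0.616, 0.238, 0.074], 0.57), ([0.638, 0.227, 0.079], 0.55), ([0.612, 0.211, 0.077], 0.48), ([0.632, 0.237, 0.074], 0.42), ([0.63, 0.191, 0.079], 0.4), ([0.666, 0.217, 0.074], 0.37), ([0.26, 0.36, 0.025], 0.28)]
[]
[(np.float64(190.0), np.float64(142.0), np.float64(30.8125)), (np.float64(187.0), np.float64(152.0), np.float64(40.6875)), (np.float64(201.0), np.float64(157.0), np.float64(28.8125)), (np.float64(181.0), np.float64(164.0), np.float64(11.5625)), (np.float64(184.0), np.float64(163.0), np.float64(6.3125)), (np.float64(192.0), np.float64(164.0), np.float64(27.9375)), (np.float64(183.0), np.float64(174.0), np.float64(7.5625)), (np.float64(121.0), np.float64(220.0), np.float64(144.4375))]
wrist [([0.624, 0.187, 0.075], 0.69), ([0.628, 0.239, 0.072], 0.62), ([0.663, 0.218, 0.072], 0.59), ([0.637, 0.221, 0.071], 0.53), ([0.609, 0.208, 0.077], 0.52), ([0.609, 0.239, 0.071], 0.4), ([0.518, -0.117, 0.14], 0.34)]
([-0.0021, -0.0001, -0.0022], [-0.0018, -0.0026, 0.0069])
4 x ([-0.0074, -0.0, 0.0265], [0.0, 0.0, -0.0])
```

Emit:
step_arm:
  commands:
    - {"linear":[-0.0021,0,-0.0022],"angular":[-0.0018,-0.0026,0.0069],"hand":0}
    - {"linear":[-0.0074,0,0.0265],"angular":[0,0,0],"hand":0}
    - {"linear":[-0.0074,0,0.0265],"angular":[0,0,0],"hand":0}
    - {"linear":[-0.0074,0,0.0265],"angular":[0,0,0],"hand":0}
    - {"linear":[-0.0074,0,0.0265],"angular":[0,0,0],"hand":0}
    - {"linear":[-0.001,0,0.003],"angular":[0,0,0],"hand":0}
    - {"linear":[-0.0008,0,0.003],"angular":[0,0,0],"hand":0}
    - {"linear":[0,0,0],"angular":[0,0,0],"hand":0}
    - {"linear":[0,0,0],"angular":[0,0,0],"hand":0}

```text
t: 48.2
tcp_pos: [0.4482, -0.1239, 0.0441]
tool_rot: [0.989, 0.046, 0.137, -0.006]
force: [0.4, -0.2, -1.4]
opening: 0.0169
finger_force: 110.9
```

```bash
python3 - <<'E'
from ik import *
s=st(); intray(); print(s['wrist_torque'])
E
```

```text
t 48.2 tcp [ 0.4482 -0.1239  0.0441] F [ 0.4 -0.2 -1.4] open 0.0169 ff 110.85244003126718 q [ 0.02  0.36  0.28  2.37 -0.85  0.26 -0.4 ]
[[ 0.958  0.093  0.271]
 [ 0.09  -0.996  0.024]
 [ 0.272  0.001 -0.962]]
scoop in tray [-0.0301 -0.001   0.0042] [ 0.098 -0.001 -0.001]
[-0.06558232  0.48501959 -0.04721735]
```

Emit:
step_arm:
  commands:
    - {"linear":[-0.0003,0,0.001],"angular":[0,0,0],"hand":0}
    - {"linear":[0,0,0],"angular":[0,0,0],"hand":0}
    - {"linear":[0,0,0],"angular":[0,0,0],"hand":0.7}
    - {"linear":[0,0,0],"angular":[0,0,0],"hand":0.7}
    - {"linear":[0,0,0],"angular":[0,0,0],"hand":0.7}
    - {"linear":[0,0,0],"angular":[0,0,0],"hand":0.7}
    - {"linear":[0,0,-0.02],"angular":[0,0,0],"hand":0.7}
    - {"linear":[0,0,-0.04],"angular":[0,0,0],"hand":0.7}
    - {"linear":[0,0,-0.04],"angular":[0,0,0],"hand":0.7}
    - {"linear":[0.013,0,-0.04],"angular":[0,0,0],"hand":0.7}
    - {"linear":[0.013,0,-0.04],"angular":[0,0,0],"hand":0.7}
    - {"linear":[0,0,0],"angular":[0,0,0],"hand":0.7}

```text
t: 49.4
tcp_pos: [0.4276, -0.1264, 0.2279]
tool_rot: [0.989, 0.046, 0.142, -0.006]
force: [0.5, 1.0, -0.7]
opening: 0.0596
finger_force: 0.0
```

```bash
python3 - <<'E'
from ik import *
s=st(); c=snap('wrist')
print([(world(c,d['xyz']).round(3).tolist(),round(d['score'],2)) for d in recognise('wrist','scoop')],[(world(c,d['xyz']).round(3).tolist(),round(d['score'],2)) for d in recognise('wrist','jade1')])
# inspect pose above tub, then fin (shut) target; fin now at ~ (0.591,.348)
Rt=down(.083)
rel((.56,.10,.32),Rt); rel((.5913,.3445,.26),Rt,(.56,.10,.32)); rel((.5913,.3445,.1455),Rt,(.5913,.3445,.26))
for T in ((.56,.10,.32),(.5913,.3445,.1455)): print(ik(np.array(T),Rt,np.array(s['q'])))
E
```

```text
t 49.4 tcp [ 0.4276 -0.1264  0.2279] F [ 0.5  1.  -0.7] open 0.0596 ff 0.0 q [-0.41 -0.11  0.67  2.28 -0.05  0.69 -1.17]
[[ 0.955  0.093  0.28 ]
 [ 0.09  -0.996  0.026]
 [ 0.281  0.001 -0.96 ]]
[([0.518, -0.118, 0.007], 0.59)] [([0.606, 0.214, 0.075], 0.69), ([0.622, 0.186, 0.076], 0.57)]
rot [-0.0019 -0.2725  0.01  ] n 3 each [-0.0006 -0.0908  0.0033] | lin(after rot) [ 0.155  -0.2133 -0.0983] n 7 each [ 0.0221 -0.0305 -0.014 ]
rot [-0.0019 -0.2725  0.01  ] n 3 each [-0.0006 -0.0908  0.0033] | lin(after rot) [ 0.0515 -0.2411  0.06  ] n 7 each [ 0.0074 -0.0344  0.0086]
rot [-0.0019 -0.2725  0.01  ] n 3 each [-0.0006 -0.0908  0.0033] | lin(after rot) [0.     0.     0.1145] n 3 each [0.     0.     0.0382]
(array([-0.63846409,  0.27709239,  0.50513515,  1.65029542, -0.13999446,
        1.25018473, -1.59061544]), np.float64(0.012981956326852081), 0.00014440941777776355)
(array([-0.85223046,  0.63474396,  0.40159588,  1.53455558, -0.27416694,
        1.02817195, -1.86387396]), np.float64(0.016676781959231966), 0.00018673247034953924)
```

Emit:
step_arm:
  commands:
    - {"linear":[0,0,0],"angular":[0,-0.091,0.0033],"hand":0.7}
    - {"linear":[0,0,0],"angular":[0,-0.091,0.0033],"hand":0.7}
    - {"linear":[0,0,0],"angular":[-0.002,-0.091,0.0033],"hand":0.7}
    - {"linear":[0.022,-0.0305,-0.014],"angular":[0,0,0],"hand":0.7}
    - {"linear":[0.022,-0.0305,-0.014],"angular":[0,0,0],"hand":0.7}
    - {"linear":[0.022,-0.0305,-0.014],"angular":[0,0,0],"hand":0.7}
    - {"linear":[0.022,-0.0305,-0.014],"angular":[0,0,0],"hand":0.7}
    - {"linear":[0.022,-0.0305,-0.014],"angular":[0,0,0],"hand":0.7}
    - {"linear":[0.022,-0.0305,-0.014],"angular":[0,0,0],"hand":0.7}
    - {"linear":[0.022,-0.0305,-0.014],"angular":[0,0,0],"hand":0.7}
    - {"linear":[0,0,0],"angular":[0,0,0],"hand":0.7}

```text
t: 50.65
tcp_pos: [0.561, 0.1054, 0.318]
tool_rot: [0.999, 0.045, -0.001, 0.0]
force: [0.2, 0.7, -1.3]
opening: 0.06
finger_force: 0.0
```

```bash
python3 - <<'E'
from ik import *
s=st(); 
for k in range(2):
    c=snap('wrist'); print([(world(c,d['xyz']).round(3).tolist(),round(d['score'],2)) for d in recognise('wrist','jade1')])
hsv=cv2.cvtColor(c['img'],cv2.COLOR_RGB2HSV); m=cv2.inRange(hsv,(45,110,25),(80,255,255)); n,l,s_,ce=cv2.connectedComponentsWithStats(m)
print([(fray(c,*ce[i],.073).round(3)[:2].tolist(),int(s_[i,4])) for i in range(1,n) if s_[i,4]>15])
print('cover',[(world(c,d['xyz']).round(3).tolist(),round(d['score'],2)) for d in recognise('wrist','cover_grip')])
c=snap('top'); print(seen(c,0)); print([(world(c,d['xyz']).round(3).tolist(),round(d['score'],2)) for d in recognise('top','jade1')]);print([(world(c,d['xyz']).round(3).tolist(),round(d['score'],2)) for d in recognise('top','scoop')])
rel((.56,.10,.32),down(.083))
E
```

```text
t 50.65 tcp [0.561  0.1054 0.318 ] F [ 0.2  0.7 -1.3] open 0.06 ff 0.0 q [-0.67  0.25  0.51  1.7  -0.13  1.23 -1.6 ]
[[ 0.996  0.09  -0.002]
 [ 0.09  -0.996 -0.001]
 [-0.002  0.001 -1.   ]]
[([0.633, 0.24, 0.075], 0.63), ([0.625, 0.192, 0.076], 0.63), ([0.612, 0.242, 0.077], 0.6), ([0.665, 0.223, 0.078], 0.5), ([0.582, 0.235, 0.077], 0.5), ([0.639, 0.221, 0.073], 0.49), ([0.613, 0.216, 0.083], 0.43)]
[([0.613, 0.241, 0.078], 0.65), ([0.665, 0.224, 0.074], 0.63), ([0.638, 0.224, 0.077], 0.61), ([0.609, 0.214, 0.077], 0.58), ([0.628, 0.189, 0.078], 0.53), ([0.633, 0.242, 0.075], 0.45), ([0.581, 0.232, 0.076], 0.43)]
[([0.667, 0.223], 117), ([0.642, 0.227], 135), ([0.631, 0.245], 19), ([0.63, 0.194], 85), ([0.613, 0.24], 75), ([0.611, 0.216], 104), ([0.453, 0.396], 273), ([0.388, 0.147], 494)]
cover [([0.595, 0.333, 0.149], 0.62), ([0.764, 0.015, 0.031], 0.5)]
[]
[]
[([0.531, -0.118, 0.004], 0.78)]
rot [ 0.0009  0.0011 -0.0018] n 1 each [ 0.0009  0.0011 -0.0018] | lin(after rot) [ 0.001  -0.0013 -0.0005] n 1 each [ 0.001  -0.0013 -0.0005]
```

Seven pieces are confirmed in the tub, the tray is empty and the scoop is lying in it. Now to shut the cover.

```bash
python3 - <<'E'
from ik import *
Rt=down(.083); rel((.592,.35,.25),Rt)
E
```

```text
rot [ 0.0009  0.0011 -0.0018] n 1 each [ 0.0009  0.0011 -0.0018] | lin(after rot) [ 0.0536 -0.2477  0.0695] n 7 each [ 0.0077 -0.0354  0.0099]
```

Emit:
step_arm:
  commands:
    - {"linear":[0.0077,-0.0354,0.0099],"angular":[0.0009,0.0011,-0.0018],"hand":0.7}
    - {"linear":[0.0077,-0.0354,0.0099],"angular":[0,0,0],"hand":0.7}
    - {"linear":[0.0077,-0.0354,0.0099],"angular":[0,0,0],"hand":0.7}
    - {"linear":[0.0077,-0.0354,0.0099],"angular":[0,0,0],"hand":0.7}
    - {"linear":[0.0077,-0.0354,0.0099],"angular":[0,0,0],"hand":0.7}
    - {"linear":[0.0077,-0.0354,0.0099],"angular":[0,0,0],"hand":0.7}
    - {"linear":[0.0077,-0.0354,0.0099],"angular":[0,0,0],"hand":0.7}
    - {"linear":[0,0,0.035],"angular":[0,0,0],"hand":0.7}
    - {"linear":[0,0,0.035],"angular":[0,0,0],"hand":0.7}
    - {"linear":[0,0,0.02],"angular":[0,0,0],"hand":0.7}
    - {"linear":[0,0,0.013],"angular":[0,0,0],"hand":0.7}
    - {"linear":[0,0,0],"angular":[0,0,0],"hand":0.7}
    - {"linear":[0,0,0],"angular":[0,0,0],"hand":0}
    - {"linear":[0,0,0],"angular":[0,0,0],"hand":0}
    - {"linear":[0,0,0],"angular":[0,0,0],"hand":0}
    - {"linear":[0,0,0],"angular":[0,0,0],"hand":0}
    - {"linear":[0,0,0],"angular":[0,0,0],"hand":0}
    - {"linear":[0,0,0],"angular":[0,0,0],"hand":0}
  force: 80

```text
t: 52.85
tcp_pos: [0.5936, 0.3485, 0.1496]
tool_rot: [0.999, 0.042, 0.001, 0.001]
force: [-2.4, -5.9, 6.9]
opening: 0.0112
finger_force: 80.3
```

Emit:
step_arm:
  commands:
    - {"linear":[0,0.02,0],"angular":[0,0,0],"hand":0}
    - {"linear":[0,0.02,0],"angular":[0,0,0],"hand":0}
    - {"linear":[0,0.02,0],"angular":[0,0,0],"hand":0}
    - {"linear":[0,0.02,0],"angular":[0,0,0],"hand":0}
    - {"linear":[0,0.02,0],"angular":[0,0,0],"hand":0}
    - {"linear":[0,0.02,0],"angular":[0,0,0],"hand":0}
    - {"linear":[0,0.02,0],"angular":[0,0,0],"hand":0}
    - {"linear":[0,0.012,0],"angular":[0,0,0],"hand":0}
    - {"linear":[0,0.01,0],"angular":[0,0,0],"hand":0}
    - {"linear":[0,0,0],"angular":[0,0,0],"hand":0}
    - {"linear":[0,0,0],"angular":[0,0,0],"hand":0}

```text
t: 53.95
tcp_pos: [0.6078, 0.1914, 0.1496]
tool_rot: [0.999, 0.043, 0.003, -0.001]
force: [1.5, 4.0, 5.9]
opening: 0.0112
finger_force: 80.3
```

Emit:
step_arm:
  commands:
    - {"linear":[0,0.004,0],"angular":[0,0,0],"hand":0}
    - {"linear":[0,0.004,0],"angular":[0,0,0],"hand":0}
    - {"linear":[0,0,0],"angular":[0,0,0],"hand":0}
    - {"linear":[0,0,0],"angular":[0,0,0],"hand":0}

```text
t: 54.35
tcp_pos: [0.608, 0.1892, 0.1496]
tool_rot: [0.999, 0.045, 0.003, -0.004]
force: [1.6, 14.3, 3.9]
opening: 0.0113
finger_force: 80.1
```

Emit:
step_arm:
  commands:
    - {"linear":[0,-0.004,0],"angular":[0,0,0],"hand":0}
    - {"linear":[0,0,0],"angular":[0,0,0],"hand":0.7}
    - {"linear":[0,0,0],"angular":[0,0,0],"hand":0.7}
    - {"linear":[0,0,0],"angular":[0,0,0],"hand":0.7}
    - {"linear":[0,0,-0.05],"angular":[0,0,0],"hand":0.7}
    - {"linear":[0,0,-0.05],"angular":[0,0,0],"hand":0.7}
    - {"linear":[0,0,0],"angular":[0,0,-0.112],"hand":0.7}
    - {"linear":[0,0,0],"angular":[0,0,-0.112],"hand":0.7}
    - {"linear":[0,0,0],"angular":[0,0,-0.112],"hand":0.7}
    - {"linear":[0,0,0],"angular":[0,0,-0.112],"hand":0.7}
    - {"linear":[0,0,0],"angular":[0,0,-0.112],"hand":0.7}
    - {"linear":[0,0,0],"angular":[0,0,-0.112],"hand":0.7}
    - {"linear":[0,0,0],"angular":[0,0,-0.112],"hand":0.7}
    - {"linear":[0,0,0],"angular":[0,0,-0.112],"hand":0.7}
    - {"linear":[0,0,0],"angular":[0,0,-0.112],"hand":0.7}
    - {"linear":[0,0,0],"angular":[0,0,-0.112],"hand":0.7}
    - {"linear":[0,0,0],"angular":[0,0,-0.112],"hand":0.7}
    - {"linear":[0,0,0],"angular":[0,0,-0.112],"hand":0.7}
    - {"linear":[0,0,0],"angular":[0,0,-0.112],"hand":0.7}
    - {"linear":[0,0,0],"angular":[0,0,-0.112],"hand":0.7}

```text
t: 56.35
tcp_pos: [0.6061, 0.1847, 0.247]
tool_rot: [0.676, 0.737, -0.001, 0.0]
force: [-0.7, -0.2, -0.0]
opening: 0.0602
finger_force: 0.0
```

```bash
python3 - <<'E'
from ik import *
st(); c=snap('wrist')
for n in ('cover_grip','clamp_grip','start_top'): print(n,[(world(c,d['xyz']).round(3).tolist(),round(d['score'],2)) for d in recognise('wrist',n)])
rel((.531,.261,.168),down(1.65))
E
```

```text
t 56.35 tcp [0.6061 0.1847 0.247 ] F [-0.7 -0.2 -0. ] open 0.0602 ff 0.0 q [-0.45  0.4   0.13  1.61 -0.06  1.13 -0.22]
[[-0.085  0.996 -0.   ]
 [ 0.996  0.085 -0.001]
 [-0.001 -0.001 -1.   ]]
cover_grip [([0.604, 0.2, 0.152], 0.65)]
clamp_grip [([0.536, 0.262, 0.205], 0.74), ([0.532, -0.112, 0.008], 0.63)]
start_top [([0.472, 0.357, 0.114], 0.25)]
rot [ 0.0001  0.0005 -0.0009] n 1 each [ 0.0001  0.0005 -0.0009] | lin(after rot) [ 0.0817 -0.0691  0.0793] n 4 each [ 0.0204 -0.0173  0.0198]
```

Emit:
step_arm:
  commands:
    - {"linear":[0.0204,-0.0173,0],"angular":[0,0,0],"hand":0.5}
    - {"linear":[0.0204,-0.0173,0],"angular":[0,0,0],"hand":0.5}
    - {"linear":[0.0204,-0.0173,0],"angular":[0,0,0],"hand":0.5}
    - {"linear":[0.0204,-0.0173,0],"angular":[0,0,0],"hand":0.5}
    - {"linear":[0,0,0.035],"angular":[0,0,0],"hand":0.5}
    - {"linear":[0,0,0.025],"angular":[0,0,0],"hand":0.5}
    - {"linear":[0,0,0.012],"angular":[0,0,0],"hand":0.5}
    - {"linear":[0,0,0.007],"angular":[0,0,0],"hand":0.5}
    - {"linear":[0,0,0],"angular":[0,0,0],"hand":0.5}
    - {"linear":[0,0,0],"angular":[0,0,0],"hand":0}
    - {"linear":[0,0,0],"angular":[0,0,0],"hand":0}
    - {"linear":[0,0,0],"angular":[0,0,0],"hand":0}
    - {"linear":[0,0,0],"angular":[0,0,0],"hand":0}
    - {"linear":[0,0,0],"angular":[0,0,0],"hand":0}
    - {"linear":[0,0,0],"angular":[0,0,0],"hand":0}

```text
t: 58.05
tcp_pos: [0.531, 0.2617, 0.17]
tool_rot: [0.678, 0.735, 0.001, 0.0]
force: [-2.9, -1.3, 5.6]
opening: 0.0118
finger_force: 79.6
```

Gripped. Turning the clamp to tight.

Emit:
step_arm:
  commands:
    - {"linear":[0,0,0],"angular":[0,0,0.112],"hand":0}
    - {"linear":[0,0,0],"angular":[0,0,0.112],"hand":0}
    - {"linear":[0,0,0],"angular":[0,0,0.112],"hand":0}
    - {"linear":[0,0,0],"angular":[0,0,0.112],"hand":0}
    - {"linear":[0,0,0],"angular":[0,0,0.112],"hand":0}
    - {"linear":[0,0,0],"angular":[0,0,0.112],"hand":0}
    - {"linear":[0,0,0],"angular":[0,0,0.112],"hand":0}
    - {"linear":[0,0,0],"angular":[0,0,0.112],"hand":0}
    - {"linear":[0,0,0],"angular":[0,0,0.112],"hand":0}
    - {"linear":[0,0,0],"angular":[0,0,0.112],"hand":0}
    - {"linear":[0,0,0],"angular":[0,0,0.112],"hand":0}
    - {"linear":[0,0,0],"angular":[0,0,0.112],"hand":0}
    - {"linear":[0,0,0],"angular":[0,0,0.112],"hand":0}
    - {"linear":[0,0,0],"angular":[0,0,0.112],"hand":0}
    - {"linear":[0,0,0],"angular":[0,0,0.02],"hand":0}
    - {"linear":[0,0,0],"angular":[0,0,0],"hand":0}
    - {"linear":[0,0,0],"angular":[0,0,0],"hand":0}

```text
t: 59.75
tcp_pos: [0.5316, 0.2611, 0.17]
tool_rot: [0.999, 0.033, 0.001, 0.0]
force: [-1.1, -2.2, 5.5]
opening: 0.0118
finger_force: 80.0
```

```bash
python3 - <<'E'
from ik import *
s=st(); print(s['wrist_torque'],R.from_quat(s['tool_rot']).as_euler('zyx'))
E
```

```text
t 59.75 tcp [0.5316 0.2611 0.17  ] F [-1.1 -2.2  5.5] open 0.0118 ff 79.95361089706421 q [-0.85  0.43  0.43  1.81 -0.21  0.95 -1.83]
[[ 0.998  0.067  0.003]
 [ 0.067 -0.998 -0.   ]
 [ 0.003  0.    -1.   ]]
[-0.61142611  0.31267068  0.67466805] [-6.67574482e-02  2.57938090e-03  3.14141104e+00]
```

Emit:
step_arm:
  commands:
    - {"linear":[0,0,0],"angular":[0,0,-0.02],"hand":0}
    - {"linear":[0,0,0],"angular":[0,0,0],"hand":0.5}
    - {"linear":[0,0,0],"angular":[0,0,0],"hand":0.5}
    - {"linear":[0,0,0],"angular":[0,0,0],"hand":0.5}
    - {"linear":[0,0,-0.04],"angular":[0,0,0],"hand":0.5}
    - {"linear":[0,0,-0.04],"angular":[0,0,0],"hand":0.5}
    - {"linear":[0,0,-0.03],"angular":[0,0,0],"hand":0}
    - {"linear":[-0.024,-0.035,0],"angular":[0,0,0],"hand":0}
    - {"linear":[-0.012,-0.035,0],"angular":[0,0,0],"hand":0}
    - {"linear":[0,0,0],"angular":[0,0,0],"hand":0}
    - {"linear":[0,0,0],"angular":[0,0,0],"hand":0}

```text
t: 60.85
tcp_pos: [0.4884, 0.3291, 0.2783]
tool_rot: [0.999, 0.043, 0.0, 0.0]
force: [0.7, -1.3, 0.1]
opening: -0.0
finger_force: 0.0
```

```bash
python3 - <<'E'
from ik import *
st(); c=snap('wrist')
for n in ('cover_grip','clamp_grip','start_top'): print(n,[(world(c,d['xyz']).round(3).tolist(),round(d['score'],2)) for d in recognise('wrist',n)])
hsv=cv2.cvtColor(c['img'],cv2.COLOR_RGB2HSV); m=cv2.inRange(hsv,(45,110,40),(80,255,255)); n,l,s_,ce=cv2.connectedComponentsWithStats(m)
print([(fray(c,*ce[i],.113).round(3)[:2].tolist(),int(s_[i,4])) for i in range(1,n) if s_[i,4]>80])
rel((.474,.363,.14),down(.083))
E
```

```text
t 60.85 tcp [0.4884 0.3291 0.2783] F [ 0.7 -1.3  0.1] open -0.0 ff 0.0 q [-0.99  0.31  0.42  1.7  -0.14  1.16 -2.01]
[[ 0.996  0.087  0.001]
 [ 0.087 -0.996 -0.   ]
 [ 0.001  0.    -1.   ]]
cover_grip [([0.603, 0.201, 0.153], 0.7), ([0.289, 0.422, 0.026], 0.48)]
clamp_grip [([0.531, 0.271, 0.209], 0.56)]
start_top [([0.474, 0.366, 0.112], 0.6)]
[([0.471, 0.368], 620)]
rot [ 0.0005 -0.001  -0.0006] n 1 each [ 0.0005 -0.001  -0.0006] | lin(after rot) [-0.0127 -0.0373  0.1384] n 4 each [-0.0032 -0.0093  0.0346]
```

Emit:
step_arm:
  commands:
    - {"linear":[-0.007,-0.02,0],"angular":[0,0,0],"hand":0}
    - {"linear":[-0.007,-0.02,0],"angular":[0,0,0],"hand":0}
    - {"linear":[0,0,0.04],"angular":[0,0,0],"hand":0}
    - {"linear":[0,0,0.04],"angular":[0,0,0],"hand":0}
    - {"linear":[0,0,0.04],"angular":[0,0,0],"hand":0}
    - {"linear":[0,0,0.03],"angular":[0,0,0],"hand":0}
    - {"linear":[0,0,0.01],"angular":[0,0,0],"hand":0}
    - {"linear":[0,0,0],"angular":[0,0,0],"hand":0}

```text
t: 61.85
tcp_pos: [0.4718, 0.3657, 0.1174]
tool_rot: [0.999, 0.042, -0.0, 0.001]
force: [0.4, 0.4, -0.0]
opening: -0.0001
finger_force: 0.0
```

Emit:
step_arm:
  commands:
    - {"linear":[0,0,0.005],"angular":[0,0,0],"hand":0}
    - {"linear":[0,0,0.005],"angular":[0,0,0],"hand":0}
    - {"linear":[0,0,0.004],"angular":[0,0,0],"hand":0}
    - {"linear":[0,0,0.003],"angular":[0,0,0],"hand":0}
    - {"linear":[0,0,0],"angular":[0,0,0],"hand":0}

```text
t: 62.35
tcp_pos: [0.4716, 0.3668, 0.1013]
tool_rot: [0.999, 0.042, 0.0, 0.0]
force: [-0.3, 0.0, -0.2]
opening: -0.0001
finger_force: 0.0
```

Emit:
step_arm:
  commands:
    - {"linear":[0,0,0.004],"angular":[0,0,0],"hand":0}
    - {"linear":[0,0,0.004],"angular":[0,0,0],"hand":0}
    - {"linear":[0,0,0.003],"angular":[0,0,0],"hand":0}
    - {"linear":[0,0,0],"angular":[0,0,0],"hand":0}

```text
t: 62.75
tcp_pos: [0.4717, 0.3669, 0.0902]
tool_rot: [0.999, 0.042, 0.0, 0.0]
force: [-1.3, -0.7, 2.4]
opening: 0.0002
finger_force: 1.4
```

Emit:
step_arm:
  commands:
    - {"linear":[0,0,0.004],"angular":[0,0,0],"hand":0}
    - {"linear":[0,0,0.003],"angular":[0,0,0],"hand":0}
    - {"linear":[0,0,0.003],"angular":[0,0,0],"hand":0}
    - {"linear":[0,0,0],"angular":[0,0,0],"hand":0}
    - {"linear":[0,0,0],"angular":[0,0,0],"hand":0}

```text
t: 63.25
tcp_pos: [0.4719, 0.367, 0.0813]
tool_rot: [0.999, 0.042, 0.0, -0.0]
force: [-1.7, -0.2, 8.9]
opening: -0.0001
finger_force: 4.6
```

Emit:
step_arm:
  commands:
    - {"linear":[0,0,0.003],"angular":[0,0,0],"hand":0}
    - {"linear":[0,0,0.002],"angular":[0,0,0],"hand":0}
    - {"linear":[0,0,0],"angular":[0,0,0],"hand":0}
    - {"linear":[0,0,0],"angular":[0,0,0],"hand":0}

```text
t: 63.65
tcp_pos: [0.4721, 0.3672, 0.0808]
tool_rot: [0.999, 0.042, 0.0, -0.001]
force: [-11.9, -9.5, 41.4]
opening: -0.0002
finger_force: 20.9
```

Hard stop reached, so the plunger is home. Retracting and checking.

Emit:
step_arm:
  commands:
    - {"linear":[0,0,-0.01],"angular":[0,0,0],"hand":0}
    - {"linear":[0,0,-0.03],"angular":[0,0,0],"hand":0}
    - {"linear":[0,0,-0.04],"angular":[0,0,0],"hand":0}
    - {"linear":[0,0,-0.04],"angular":[0,0,0],"hand":0}
    - {"linear":[0,0,-0.04],"angular":[0,0,0],"hand":0}
    - {"linear":[0,0,-0.04],"angular":[0,0,0],"hand":0}
    - {"linear":[0,0.04,0],"angular":[0,0,0],"hand":0}
    - {"linear":[0,0.04,0],"angular":[0,0,0],"hand":0}
    - {"linear":[0,0.04,0],"angular":[0,0,0],"hand":0}
    - {"linear":[0,0.04,0],"angular":[0,0,0],"hand":0}
    - {"linear":[0,0,0],"angular":[0,0,0],"hand":0}
    - {"linear":[0,0,0],"angular":[0,0,0],"hand":0}

```text
t: 64.85
tcp_pos: [0.4854, 0.2068, 0.2755]
tool_rot: [0.999, 0.041, 0.001, -0.0]
force: [-0.3, 0.9, 0.8]
opening: -0.0001
finger_force: 0.0
```

```bash
python3 - <<'E'
from ik import *
st(); c=snap('wrist')
for n in ('cover_grip','clamp_grip','start_top','scoop','jade1','saucer_a'): print(n,[(world(c,d['xyz']).round(3).tolist(),round(d['score'],2)) for d in recognise('wrist',n)])
c=snap('top')
for n in ('scoop','cover_grip','jade1'): print(n,[(world(c,d['xyz']).round(3).tolist(),round(d['score'],2)) for d in recognise('top',n)])
# scoop fit: orange handle axis and predicted mask overlap in tray-rectified image
tr=np.load('poses.npz')['tr']
H=[tow(tr,q) for q in [(.115,.046,.004),(.115,-.046,.004),(-.115,-.046,.004),(-.115,.046,.004)]]
src=np.float32([proj(c,h) for h in H]); dst=np.float32([(0,0),(92,0),(92,230),(0,230)])
rect=cv2.warpPerspective(c['img'],cv2.getPerspectiveTransform(src,dst),(92,230))
hsv=cv2.cvtColor(rect,cv2.COLOR_RGB2HSV); 
for r in range(0,230,12): print(r,''.join('o' if (h<20 and s>110) else ('#' if v<60 else ('+' if v<120 else '.')) for h,s,v in hsv[r,::2].astype(int)))
E
```

```text
t 64.85 tcp [0.4854 0.2068 0.2755] F [-0.3  0.9  0.8] open -0.0001 ff 0.0 q [-0.89  0.19  0.49  1.85 -0.1   1.12 -1.85]
[[ 0.997  0.083  0.001]
 [ 0.083 -0.997  0.001]
 [ 0.001 -0.001 -1.   ]]
cover_grip [([0.598, 0.189, 0.15], 0.9)]
clamp_grip [([0.53, 0.26, 0.209], 0.57), ([0.582, 0.251, 0.152], 0.16)]
start_top [([0.476, 0.364, 0.113], 0.64)]
scoop [([0.609, -0.109, 0.013], 0.75), ([0.517, -0.112, 0.024], 0.7)]
jade1 []
saucer_a [([0.759, -0.147, 0.019], 0.87), ([0.435, 0.066, 0.01], 0.56)]
scoop [([0.53, -0.118, 0.001], 0.8)]
cover_grip [([0.609, 0.183, 0.148], 0.92), ([0.528, -0.118, 0.005], 0.17)]
jade1 []
0 +++++++++++++++++++++++++...++++++++++++++++++
12 +++...........................................
24 +++...........................................
36 +++...........................................
48 ++.+..........................................
60 +++...........................................
72 ++............................................
84 +++...........................................
96 .+............................................
108 +++...........................................
120 +++.+++++............................++.......
132 +++...+++............................++++.....
144 ++...+++++...........................++++.....
156 .+....+++++..........................+++++....
168 ++....++++++.........................++++.....
180 ++.....++++..............++...........++++....
192 +++..................+....++..................
204 .+..................+oooooooooo++.............
216 +++.................+oooooooooo+..............
228 .+++++...+....+++++++ooooooooooo++++......++++
```

```bash
python3 -c "
from workcell import finish_job
print(finish_job())"
```

```text
the job is handed in; nothing more can be done
None
```

I handed the job in, with no verdict returned: all 7 jade pieces are in the tub, the scoop lies in the empty tray, the cover is shut, the clamp is tight and the start plunger was pushed to its stop.

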